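# Load the crushing pots into the V-stop rail

### The job

Set up the sample station: pull every pestle that is standing in a steel pot out of it and put it into the beaker that stands at the front right of the bench, and push each of the three pots into a V-stop of its own on the rail until its foot rests snugly against both faces. When all of that is done, press the ready button all the way down and let it go; leave the beaker standing and the other things on the bench where they are.

Things in the scene. Friction and masses are not known exactly. Their poses are not given: they have to be found in the camera images.
- rail: bare aluminium V-stop rail fixed to the bench: back bar 345 mm long, 36 mm high, with three V-stops 110 mm apart, open at the front. No floor plate: pots slide on the bench. Origin at bench level, centre of the middle seat; y runs along the rail, +x points into the V's. Each V: two slick upright faces at 90 degrees, 36 mm high, mouth 79 mm wide, cheeks 12 mm thick
- seat_1 (a point): centre, at bench level, of the left (+y) V-stop: where the axis of a pot stands when its foot touches both faces. Same axes as the rail (+x into the V). The cheeks of this V reach forward to x = -6 mm at y = +-48 mm.
- seat_2 (a point): centre, at bench level, of the middle V-stop: where the axis of a pot stands when its foot touches both faces. Same axes as the rail (+x into the V). The cheeks of this V reach forward to x = -6 mm at y = +-48 mm.
- seat_3 (a point): centre, at bench level, of the right (-y) V-stop: where the axis of a pot stands when its foot touches both faces. Same axes as the rail (+x into the V). The cheeks of this V reach forward to x = -6 mm at y = +-48 mm.
- pot_1: steel crushing pot, 58 mm high, 0.35 kg: a round foot 60 mm in diameter and 18 mm high, above it an upright sleeve 48 mm in diameter with an open bore 22 mm wide and 40 mm deep. Origin at the centre of the underside, z up its axis. All three pots are alike and any pot may go to any V-stop.
- pot_2: steel crushing pot, 58 mm high, 0.35 kg: a round foot 60 mm in diameter and 18 mm high, above it an upright sleeve 48 mm in diameter with an open bore 22 mm wide and 40 mm deep. Origin at the centre of the underside, z up its axis. All three pots are alike and any pot may go to any V-stop.
- pot_3: steel crushing pot, 58 mm high, 0.35 kg: a round foot 60 mm in diameter and 18 mm high, above it an upright sleeve 48 mm in diameter with an open bore 22 mm wide and 40 mm deep. Origin at the centre of the underside, z up its axis. All three pots are alike and any pot may go to any V-stop.
- pestle_1: dark steel pestle, 150 mm long, 0.12 kg: lower part a round shank 14 mm in diameter and 85 mm long, upper part a square handle 15 x 15 mm and 65 mm long. Origin at the middle of its length, z axis along it toward the handle (top at +75 mm, foot at -75 mm), x and y axes square to the handle's flats. Starts standing in the pot of the same number, foot 18 mm above the bench; may lean 12 degrees. Absent in some runs.
- pestle_2: dark steel pestle, 150 mm long, 0.12 kg: lower part a round shank 14 mm in diameter and 85 mm long, upper part a square handle 15 x 15 mm and 65 mm long. Origin at the middle of its length, z axis along it toward the handle (top at +75 mm, foot at -75 mm), x and y axes square to the handle's flats. Starts standing in the pot of the same number, foot 18 mm above the bench; may lean 12 degrees. Absent in some runs.
- pestle_3: dark steel pestle, 150 mm long, 0.12 kg: lower part a round shank 14 mm in diameter and 85 mm long, upper part a square handle 15 x 15 mm and 65 mm long. Origin at the middle of its length, z axis along it toward the handle (top at +75 mm, foot at -75 mm), x and y axes square to the handle's flats. Starts standing in the pot of the same number, foot 18 mm above the bench; may lean 12 degrees. Absent in some runs.
- wash_beaker: clear plastic beaker, loose, 0.3 kg: 148 mm high, about 125 mm across the rim (inside about 110 mm there and 80 mm at the bottom), floor 3 mm thick. Origin at the centre of its underside, z up.
- ready_box: small grey plastic box 80 x 70 x 40 mm fixed to the bench, with the ready button on its top. Origin at the centre of its underside.
- ready_button (a joint): travel of the ready button, in m: 0 out, 0.006 fully down; a spring push button pressed straight down, about 5 N to the bottom, that comes back up when let go.
- ready_button_top (a point): centre of the ready button's top face when out, 28 mm in diameter, 58 mm above the bench; it goes down with the button.
- cup: bystander: small clear plastic beaker, 70 mm wide, 60 mm high. Origin under its centre.
- jar: bystander: small clear bottle with a large blue screw cap, 45 mm wide, 107 mm high. Origin under its centre.
- carton: bystander: small cardboard carton 34 x 79 x 46 mm. Origin under its centre.

How it is judged:
By the outcome, as a careful person would: the job done as asked, in the order asked, and still so for the second after the job is handed in, with the robot touching nothing.
Of pestle_1, pestle_2, pestle_3 only 1 to 3 are there at a start; the rules pass over those that are not, and their reading is None.
At some moment in a run one of pot_1, pot_2, pot_3 may be knocked a few centimetres aside while the robot is not near it.
Once in a run the grip may slacken for a moment while it holds something.
It also fails if it takes over 210 s, if anything falls off the work surface, if the arm or the gripper's body presses on something with over 40 N, if the wrist force passes 120 N, or if a joint passes its speed limit or range.

### The arm

A 6-joint arm with a two-finger parallel gripper is mounted at the origin on a cart in front of the work surface, level with it; the furniture and walls round the work are solid. World frame = base frame: x ahead of the robot, y to its left, z up, the work surface at z = 0. Lengths are in mm, angles in rad, forces in N, time in s.
With the tool pointing down it reaches from about 350 to 1000 mm from the base axis. Payload 7.1 kg.
Tool frame: the origin (TCP) lies midway between the tips of the shut fingers; the grasp point (between the pads) lies 19 mm behind it; y points along the fingers, x is the direction in which the jaws open and shut, and the axes are right-handed (so a half turn about y gives the same grasp; the last joint's range is limited). The gripper opens to 85 mm and grips with 20 to 120 N. Pads are 22 mm wide; open, the fingers measure 114 mm over their backs; the gripper's body (76 mm by 85 mm) begins 54 mm behind the grasp point. The pads swing forward as they close: fully open they stand 13 mm farther back than shut.
Start: joints at [1.242, 0.423, 1.63, -0, 1.089, -0.019], TCP at [190.511, 595.24, 231.319] pointing down, gripper open.
Joint ranges: [-3, 3], [-0.9, 2.11], [0.09, 2.58], [-1.31, 4.45], [0.11, 2.69], [-2.54, 2.54]. Speed limits (rad/s): [2.39, 2.39, 3.01, 3.14, 3.14, 3.14].

### API

Orientations are given as a 3x3 rotation matrix whose columns are the frame's x, y, z axes.
In Python, from plant import status, capture, close_job, cut_out, spot_point gives the robot as it stands. The module is installed in compiled form; this text tells all that it offers.
- The arm moves only by the tool carry_out, never from a script. Its argument "deltas" is a list of rows, each an object of numbers: "tx", "ty", "tz": the shift along the tool's x, y, z in m; "wx", "wy", "wz": the turn, a rotation vector about the tool's x, y, z in rad. In form: [{"tx": .., "ty": .., "tz": .., "wx": .., "wy": .., "wz": ..}, ...]. A call has 1 to 5 rows; each row shifts and turns the commanded pose from where the row before left it, along the tool's axes as they then stand; what a row does not reach is not made up. A row lasts 1/12 s, in which the tool goes at most 41.7 mm and 7.16 degrees, less where a joint would pass 70% of its speed; a pose out of reach is approached as far as the arm can. A call with a gripper value outside its range is refused whole. "jaw" is the finger opening in m, from 0 to 0.0854, set as the call begins (left out, the last holds). The fingers move at their own pace and stop on an object; the grip force is fixed at half the most. Time passes only in rows, so rows that do not move let the fingers close. It gives the time, the measured TCP pose, the force and the opening at its end, in the units of the state.
- status.state(): the state, without advancing time (a new reading comes with each control period).
- capture(name): name is "scene" or "top" or "wrist"; returns a dict with "image" (480x640x3 uint8, blue, green, red), "K" (3x3 intrinsics, pixels), "k1" (the pictures are not rectified: a ray, as slopes to the right and down, at radius r is drawn at 1 + k1 r^2 times it, then the intrinsics apply), "R" (3x3) and "t" (3): a world point X has camera coordinates R X + t; the wrist camera has in their place "mount" (4x4, takes a point from camera to tool coordinates, whose origin is the TCP and whose axes are the tool frame's). Camera axes: x right, y down, z forward; pixel columns grow to the right and rows downward; lengths in mm; the calibration is good to about 2 mm. A picture is of the moment at which its call begins: read the wrist's pose just before it. There is no depth.
- close_job(): hands the job in, once; it reports no verdict.
Trained networks look in a picture, given as the dict that the camera call returned (one of the last four; its "shot" number tells which), for a name from the list of things; names that differ only in an ending like _2 or _b are one class to them, and where a whole thing is asked for, a point or a joint stands for the part that bears it (a point fixed in the world has none). Each returns a list of dicts, best first, with "conf" (0 to 1); they miss things now and then, are a little off and sometimes report something else, mostly with a low value. They report only what shows in the picture. A call takes as long as a camera call.
- cut_out(picture, name): "mask" (480x640 bool, what is visible of it) and "at" ([column, row] in pixels, amid what is visible of it).
- spot_point(picture, name): "at" ([column, row] in pixels: a listed point, or the origin of a listed thing).
The state is a dict: "time": time; "joints": joint angles; "joint_vel": joint speeds; "joint_efforts": joint torques, N m; "position": TCP position; "orientation": TCP orientation; "ft_force": force on the tool from outside, world axes, zero at the start; "wrist_torque": the same for the moment, N m; "width": finger opening in mm.
Only numpy, scipy, OpenCV 4.12 (cv2) and the standard library are available. Lean on these libraries where they do the work, as an engineer would, in place of code of your own. Each camera call takes 0.05 s, during which the arm holds its last target.

## Working session

There is one attempt and no reset: what is moved stays moved. The work goes in short steps, Python scripts to look and compute and a tool call to move; the robot and the scene stay as the last step left them, time stands still between calls to the robot, and variables do not carry over. Pictures are saved under pics/ and viewed, and the job is handed in when it is done.

Besides the shell and the picture viewer there is one more tool, called as a command line: name --argument value ..., lists and objects as JSON in quotes. carry_out: Moves the arm, as the interface text tells. Its arguments: {"type":"object","properties":{"deltas":{"type":"array","items":{"type":"object","properties":{"tx":{"type":"number"},"ty":{"type":"number"},"tz":{"type":"number"},"wx":{"type":"number"},"wy":{"type":"number"},"wz":{"type":"number"}}}},"jaw":{"type":"number"}},"required":["deltas"]}

```bash
mkdir -p pics; ls; python3 - <<'E'
from plant import status, capture
import cv2, numpy as np
s=status.state(); print({k:np.round(v,3).tolist() for k,v in s.items()})
for n in ("scene","top","wrist"):
    c=capture(n); cv2.imwrite(f"pics/{n}0.png",c["image"])
    print(n,{k:np.round(v,4).tolist() for k,v in c.items() if k!="image"})
E
```

```text
pics
{'time': 0.0, 'joints': [1.242, 0.424, 1.631, 0.0, 1.089, -0.019], 'joint_vel': [0.002, -0.002, 0.001, -0.001, 0.0, 0.001], 'joint_efforts': [-0.001, -55.738, -28.174, -0.0, 0.007, 0.0], 'position': [190.332, 594.742, 230.552], 'orientation': [[0.305, -0.0, -0.952], [0.952, -0.001, 0.305], [-0.002, -1.0, 0.0]], 'ft_force': [0.071, -0.525, 0.142], 'wrist_torque': [-0.044, 0.035, -0.032], 'width': 86.067}
scene {'K': [[499.4377, 0.0, 321.7666], [0.0, 499.4377, 236.2799], [0.0, 0.0, 1.0]], 'k1': -0.0914, 'R': [[0.8475, -0.5307, -0.0108], [-0.2464, -0.3753, -0.8935], [0.4702, 0.7599, -0.4489]], 't': [-505.0806, 178.5492, 1024.9247], 'shot': 1}
top {'K': [[585.3928, 0.0, 320.5443], [0.0, 585.3928, 254.9773], [0.0, 0.0, 1.0]], 'k1': -0.1441, 'R': [[0.0293, -0.9995, 0.0086], [-0.9871, -0.0303, -0.1574], [0.1576, -0.0039, -0.9875]], 't': [-94.4826, 537.3801, 1737.8334], 'shot': 2}
wrist {'K': [[363.7923, 0.0, 319.8367], [0.0, 363.7923, 241.2884], [0.0, 0.0, 1.0]], 'k1': -0.063, 'mount': [[1.0, 0.0001, -0.0007, -0.7035], [0.0007, -0.2779, 0.9606, -142.1], [-0.0001, -0.9606, -0.2779, 69.6945], [0.0, 0.0, 0.0, 1.0]], 'shot': 3}
```

View pics/scene0.png

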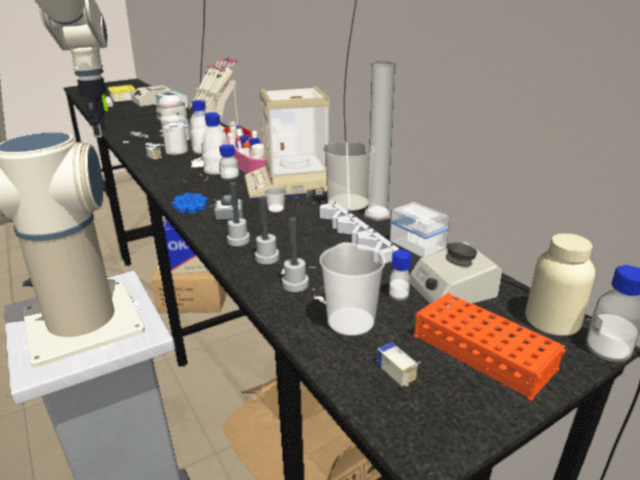

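View pics/top0.png

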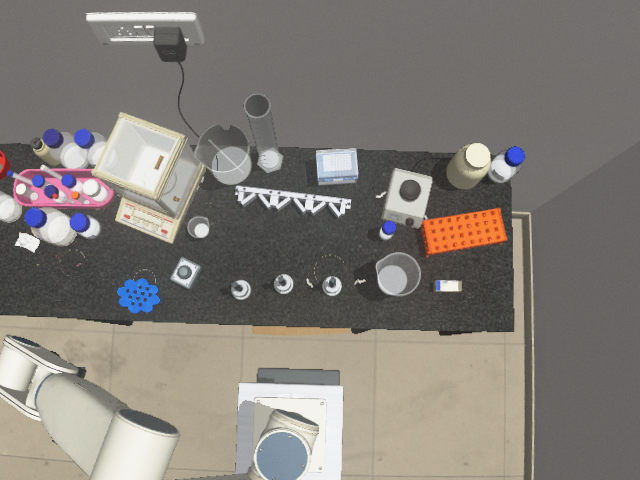

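View pics/wrist0.png

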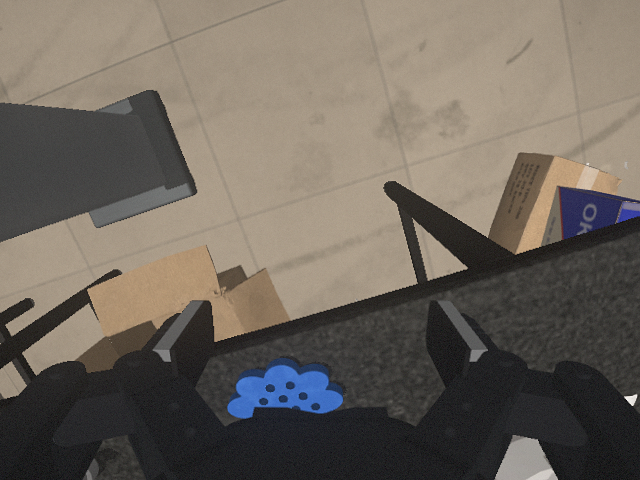

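```bash
cat > h.py <<'E'
from plant import status, capture, close_job, cut_out, spot_point
import cv2, numpy as np
def cam(name):
    s=status.state(); c=capture(name)
    if name=="wrist":
        R=np.array(s["orientation"]); p=np.array(s["position"]); M=np.array(c["mount"])
        Rc=R@M[:3,:3]; tc=R@M[:3,3]+p   # cam->world
        c["R"]=Rc.T; c["t"]=-Rc.T@tc
    return c
def D(c): return np.array([c["k1"],0,0,0,0.])
def proj(c,X):
    r,_=cv2.Rodrigues(np.array(c["R"])); return cv2.projectPoints(np.array(X,float).reshape(-1,3),r,np.array(c["t"],float),np.array(c["K"]),D(c))[0].reshape(-1,2)
def ray(c,uv):
    u=cv2.undistortPoints(np.array(uv,float).reshape(-1,1,2),np.array(c["K"]),D(c)).reshape(-1,2)
    d=np.c_[u,np.ones(len(u))]@np.array(c["R"]); o=-np.array(c["R"]).T@np.array(c["t"])
    return o,d
def plane(c,uv,z):
    o,d=ray(c,uv); return o+d*((z-o[2])/d[:,2])[:,None]
def save(c,name,box=None,scale=1):
    im=c["image"]
    if box: x0,y0,x1,y1=box; im=im[y0:y1,x0:x1]
    if scale!=1: im=cv2.resize(im,None,fx=scale,fy=scale,interpolation=cv2.INTER_CUBIC)
    cv2.imwrite("pics/"+name,im)
def tri(obs):
    A=np.zeros((3,3));b=np.zeros(3)
    for c,uv in obs:
        o,d=ray(c,uv); d=d[0]/np.linalg.norm(d[0]); P=np.eye(3)-np.outer(d,d); A+=P;b+=P@o
    X=np.linalg.solve(A,b); return X
E
python3 - <<'E'
from h import *
S=cam("scene");T=cam("top")
names=["pot_1","pestle_1","wash_beaker","ready_box","ready_button_top","cup","jar","carton","rail","seat_1","seat_2","seat_3"]
Z={"ready_button_top":58,"pestle_1":93}
for n in names:
    for nm,c in(("S",S),("T",T)):
        for o in spot_point(c,n)[:5]:
            if o["conf"]>.2: print(n,nm,np.round(o["at"],1),round(o["conf"],2),np.round(plane(c,o["at"],Z.get(n,0))[0][:2],1))
save(T,"topz.png",(120,170,460,330),2.3)
save(S,"scz.png",(180,170,420,350),3.3)
E
```

```text
pot_1 S [240.  239.5] 0.97 [437.  165.5]
pot_1 S [268.6 255.8] 0.87 [461.2  40.3]
pot_1 S [295.4 283.4] 0.65 [ 453.8 -112.3]
pot_1 T [281.6 283. ] 0.82 [455.4  39.4]
pot_1 T [331.3 285.4] 0.55 [ 452.6 -114.5]
pot_1 T [241.8 292.2] 0.49 [422.9 161.4]
pestle_1 S [293.3 248.2] 0.79 [ 451.8 -112.9]
pestle_1 S [264.3 224.6] 0.75 [452.2  33.6]
pestle_1 S [342.4 237.5] 0.71 [ 572.6 -129.1]
pestle_1 S [237.7 207.5] 0.63 [440.  168.4]
pestle_1 T [186.3 275.3] 0.72 [459.  316.8]
pestle_1 T [238.9 285. ] 0.6 [435.4 159. ]
pestle_1 T [282.1 281.9] 0.52 [448.5  32.3]
pestle_1 T [332.4 280.1] 0.42 [ 458.4 -115.1]
pestle_1 T [202.9 233.6] 0.22 [585.8 274.9]
wash_beaker S [352.  320.3] 0.8 [ 481.3 -300.2]
wash_beaker T [392.1 280.4] 0.79 [ 473.7 -303. ]
wash_beaker T [187.3 271.7] 0.33 [481.3 335.5]
ready_box S [226.  216.5] 0.75 [463.3 329.6]
ready_box T [187.9 276.2] 0.97 [467.2 332.7]
ready_box T [289.6 214.4] 0.44 [673.4  22.8]
ready_box T [384.8 232.1] 0.35 [ 625.9 -278.4]
ready_button_top S [398.5 372.4] 0.59 [ 416.5 -521.1]
ready_button_top S [324.7 222.7] 0.56 [621.2  24.7]
ready_button_top 
[... 881 characters left out ...]
80.1] 0.24 [ 469.2 -117.5]
seat_2 S [363.5 252.9] 0.9 [672.6 -79.5]
seat_2 S [325.2 225.3] 0.79 [678.9 113.8]
seat_2 S [344.1 234.7] 0.76 [690.   34.3]
seat_2 T [257.9 209.4] 0.94 [686.6 123.7]
seat_2 T [327.  219.4] 0.81 [660.9 -95.5]
seat_2 T [291.8 214.6] 0.73 [672.9  15.9]
seat_2 T [201.1 230.4] 0.26 [613.7 300.1]
seat_2 T [332.4 280.1] 0.24 [ 469.2 -117.5]
seat_3 S [363.5 252.9] 0.9 [672.6 -79.5]
seat_3 S [325.2 225.3] 0.79 [678.9 113.8]
seat_3 S [344.1 234.7] 0.76 [690.   34.3]
seat_3 T [257.9 209.4] 0.94 [686.6 123.7]
seat_3 T [327.  219.4] 0.81 [660.9 -95.5]
seat_3 T [291.8 214.6] 0.73 [672.9  15.9]
seat_3 T [201.1 230.4] 0.26 [613.7 300.1]
seat_3 T [332.4 280.1] 0.24 [ 469.2 -117.5]
```

View pics/topz.png

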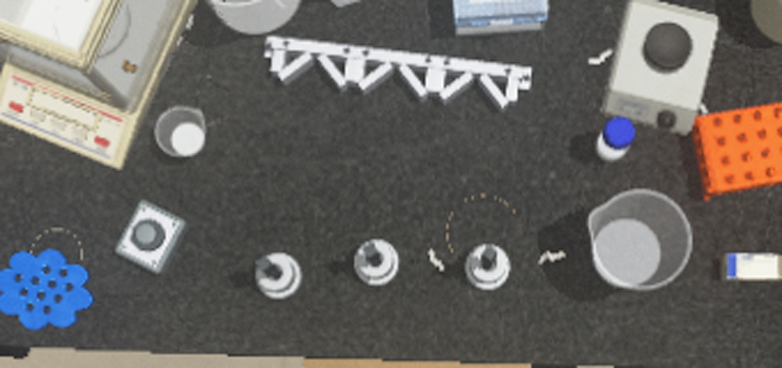

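View pics/scz.png

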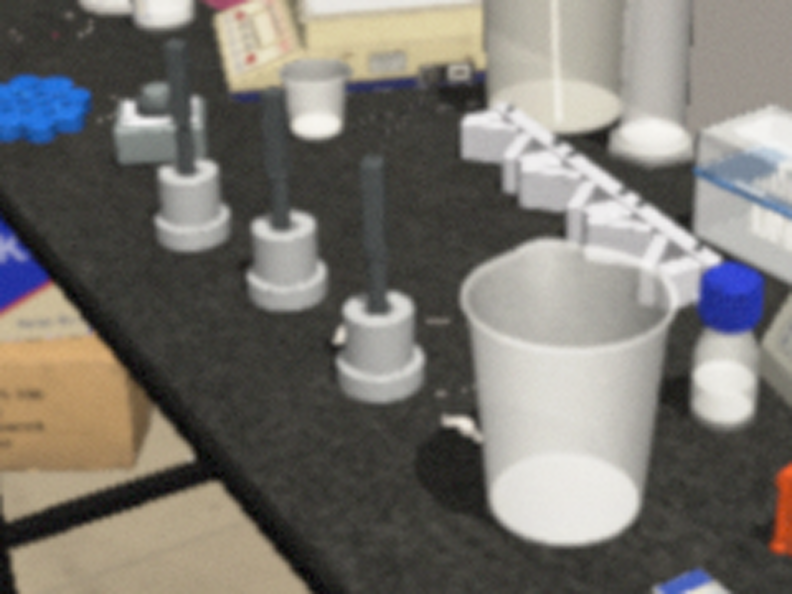

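```bash
cat >> h.py <<'E'
from scipy.linalg import logm, expm
from scipy.spatial.transform import Rotation as Ro
def pose():
    s=status.state(); T=np.eye(4); T[:3,:3]=Ro.from_matrix(s["orientation"]).as_matrix(); T[:3,3]=s["position"]; return T
def tgt(p,yaw=90,axis=None):
    """tool y along axis (default down), tool x horizontal-ish at yaw deg"""
    y=np.array([0,0,-1.]) if axis is None else np.array(axis,float)/np.linalg.norm(axis)
    x=np.array([np.cos(np.radians(yaw)),np.sin(np.radians(yaw)),0]); x-=y*(x@y); x/=np.linalg.norm(x)
    T=np.eye(4);T[:3,:3]=np.c_[x,y,np.cross(x,y)];T[:3,3]=p;return T
def plan(T,n=None,T0=None):
    T0=pose() if T0 is None else T0
    A=np.linalg.inv(T0)@T
    d=np.linalg.norm(A[:3,3]);a=Ro.from_matrix(A[:3,:3]).magnitude()
    if n is None: n=int(max(1,np.ceil(d/38),np.ceil(np.degrees(a)/6.5)))
    L=logm(A).real; r=expm(L/n); w=Ro.from_matrix(r[:3,:3]).as_rotvec()
    k=["tx","ty","tz","wx","wy","wz"]; v=list(np.round(r[:3,3]/1000,4))+list(np.round(w,4))
    print(n,"x {"+",".join(f'"{a}":{b:g}' for a,b in zip(k,v) if abs(b)>5e-5)+"}", "dist",round(d,1))
E
python3 - <<'E'
from h import *
plan(tgt([425,160,330],90))
E
```

```text
14 x {"tx":-0.028,"ty":-0.007,"tz":-0.0217,"wy":-0.0221} dist 504.1
```

carry_out --deltas '[{"tx":-0.028,"ty":-0.007,"tz":-0.0217,"wy":-0.0221},{"tx":-0.028,"ty":-0.007,"tz":-0.0217,"wy":-0.0221},{"tx":-0.028,"ty":-0.007,"tz":-0.0217,"wy":-0.0221},{"tx":-0.028,"ty":-0.007,"tz":-0.0217,"wy":-0.0221},{"tx":-0.028,"ty":-0.007,"tz":-0.0217,"wy":-0.0221}]'

```text
invalid input
```

carry_out --deltas '[{"tx":-0.028,"ty":-0.007,"tz":-0.0217,"wy":-0.0221},{"tx":-0.028,"ty":-0.007,"tz":-0.0217,"wy":-0.0221},{"tx":-0.028,"ty":-0.007,"tz":-0.0217,"wy":-0.0221},{"tx":-0.028,"ty":-0.007,"tz":-0.0217,"wy":-0.0221},{"tx":-0.028,"ty":-0.007,"tz":-0.0217,"wy":-0.0221}]'

```text
invalid input
```

carry_out --deltas '[{"tx":-0.028,"ty":-0.007,"tz":-0.0217,"wy":-0.0221},{"tx":-0.028,"ty":-0.007,"tz":-0.0217,"wy":-0.0221},{"tx":-0.028,"ty":-0.007,"tz":-0.0217,"wy":-0.0221},{"tx":-0.028,"ty":-0.007,"tz":-0.0217,"wy":-0.0221},{}]'

```text
invalid input
```

```bash
python3 - <<'E'
from h import *
s=status.state();print(s["time"],np.round(s["position"],1),np.round(s["joints"],2))
W=cam("wrist");save(W,"w1.png")
for n in ("pot_1","pestle_1"):
    for o in spot_point(W,n)[:4]: print(n,np.round(o["at"],1),round(o["conf"],2),np.round(plane(W,o["at"],0 if n=="pot_1" else 93)[0],1))
E
```

```text
1.45 [190.5 595.2 231.3] [ 1.24  0.42  1.63  0.    1.09 -0.02]
pot_1 [ 79.2 463.9] 0.48 [432.5 163.8   0. ]
```

View pics/w1.png

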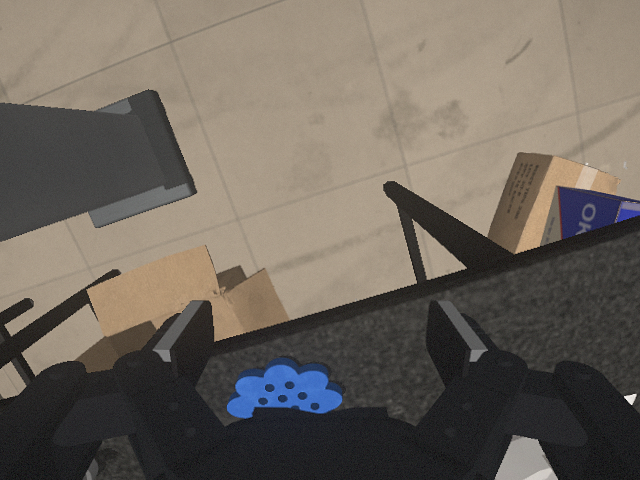

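carry_out --deltas '[{"tx":-0.028,"ty":-0.007,"tz":-0.0217,"wx":0,"wy":-0.0221,"wz":0},{"tx":-0.028,"ty":-0.007,"tz":-0.0217,"wx":0,"wy":-0.0221,"wz":0},{"tx":-0.028,"ty":-0.007,"tz":-0.0217,"wx":0,"wy":-0.0221,"wz":0},{"tx":-0.028,"ty":-0.007,"tz":-0.0217,"wx":0,"wy":-0.0221,"wz":0},{"tx":-0.028,"ty":-0.007,"tz":-0.0217,"wx":0,"wy":-0.0221,"wz":0}]'

```text
time: 2.02
position: [258.6, 430.2, 266.6]
orientation: [[0.196, 0.0, -0.981], [0.981, -0.0, 0.196], [-0.0, -1.0, -0.0]]
ft_force: [0.5, -0.4, 0.3]
width: 85.6
```

carry_out --deltas '[{"tx":-0.028,"ty":-0.007,"tz":-0.0217,"wx":0,"wy":-0.0221,"wz":0},{"tx":-0.028,"ty":-0.007,"tz":-0.0217,"wx":0,"wy":-0.0221,"wz":0},{"tx":-0.028,"ty":-0.007,"tz":-0.0217,"wx":0,"wy":-0.0221,"wz":0},{"tx":-0.028,"ty":-0.007,"tz":-0.0217,"wx":0,"wy":-0.0221,"wz":0},{"tx":-0.028,"ty":-0.007,"tz":-0.0217,"wx":0,"wy":-0.0221,"wz":0}]'

```text
time: 2.43
position: [344.3, 275.2, 301.9]
orientation: [[0.087, 0.001, -0.996], [0.996, 0.0, 0.087], [0.0, -1.0, -0.0]]
ft_force: [0.5, 0.8, -0.1]
width: 85.2
```

carry_out --deltas '[{"tx":-0.028,"ty":-0.007,"tz":-0.0217,"wx":0,"wy":-0.0221,"wz":0},{"tx":-0.028,"ty":-0.007,"tz":-0.0217,"wx":0,"wy":-0.0221,"wz":0},{"tx":-0.028,"ty":-0.007,"tz":-0.0217,"wx":0,"wy":-0.0221,"wz":0},{"tx":-0.028,"ty":-0.007,"tz":-0.0217,"wx":0,"wy":-0.0221,"wz":0},{"tx":0,"ty":0,"tz":0,"wx":0,"wy":0,"wz":0}]'

```text
time: 2.85
position: [427.9, 156.5, 331.1]
orientation: [[0.004, 0.004, -1.0], [1.0, -0.001, 0.004], [-0.0, -1.0, -0.004]]
ft_force: [-0.1, -0.1, 0.4]
width: 85.3
```

```bash
python3 - <<'E'
from h import *
s=status.state();print(s["time"],np.round(s["position"],1),np.round(s["joints"],2))
W=cam("wrist");save(W,"w2.png")
for n in ("pot_1","pestle_1"):
    for o in spot_point(W,n)[:4]: print(n,np.round(o["at"],1),round(o["conf"],2),np.round(plane(W,o["at"],0 if n=="pot_1" else 93)[0],1))
E
```

```text
2.85 [427.9 156.5 331.1] [ 0.33  0.05  1.88 -0.    1.21 -1.24]
pot_1 [226.6 210.6] 0.77 [453.3  31.1   0. ]
pot_1 [323.8 194.1] 0.72 [432.  160.2   0. ]
pot_1 [119.4 210.3] 0.7 [ 451.7 -115.5    0. ]
pestle_1 [ 74.6 227.4] 0.79 [ 451.9 -117.3   93. ]
pestle_1 [206.6 225.4] 0.73 [450.6  32.6  93. ]
pestle_1 [320.1 207.6] 0.69 [431.7 155.4  93. ]
```

View pics/w2.png

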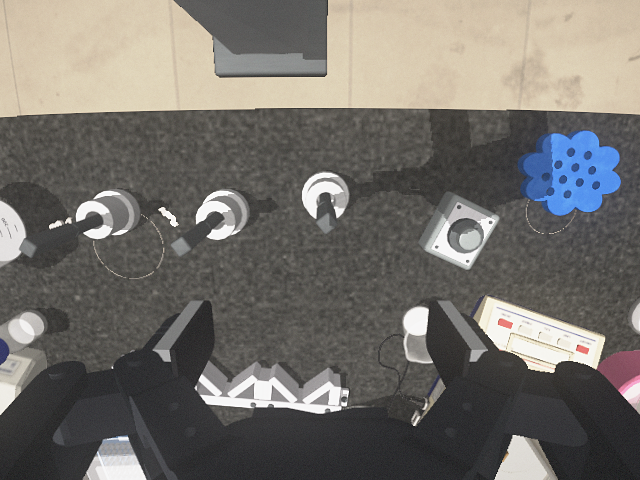

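```bash
python3 - <<'E'
from h import *
W=cam("wrist");save(W,"w2a.png",(270,150,380,250),7)
for c,n in((W,"w"),(cam("scene"),"s"),(cam("top"),"t")):
    for o in cut_out(c,"pestle_1")[:5]:
        m=o["mask"];ys,xs=np.nonzero(m)
        if o["conf"]>.3: print(n,round(o["conf"],2),np.round(o["at"]),xs.min(),xs.max(),ys.min(),ys.max(),m.sum())
save(cam("scene"),"s2a.png",(210,170,320,300),6)
E
```

```text
w 0.63 [ 50. 238.] 13 99 217 262 1564
w 0.57 [189. 240.] 167 219 217 261 879
w 0.35 [262. 393.] 195 345 366 412 4694
s 0.8 [240. 200.] 231 238 183 222 217
s 0.69 [261. 217.] 257 267 196 240 324
t 0.4 [332. 278.] 329 335 277 286 57
```

View pics/w2a.png

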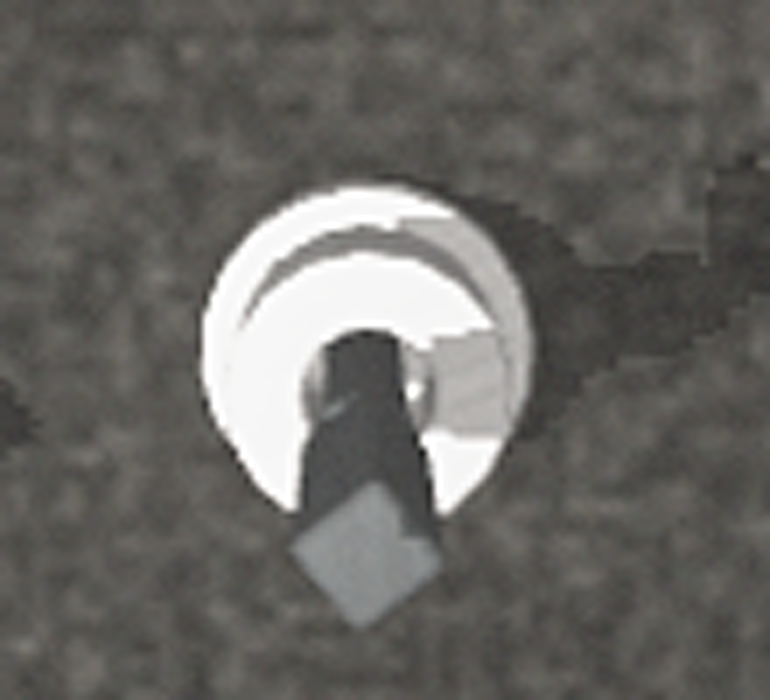

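View pics/s2a.png

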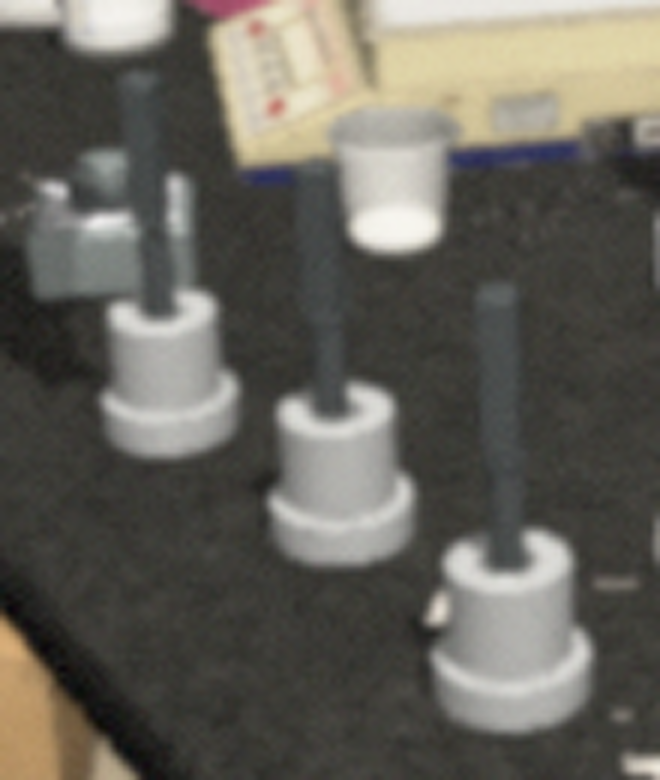

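```bash
cat >> h.py <<'E'
def pestle(c,topuv,pot):
    """pot xy, top centre px -> foot, top, axis(up)"""
    z=166.
    for _ in range(5):
        t=plane(c,topuv,z)[0]; d=t[:2]-pot; L=np.linalg.norm(d); u=d/L; foot=np.r_[pot-4*u,18.]
        ang=np.arcsin((L+4)/150); z=18+150*np.cos(ang)
    ax=(t-foot)/np.linalg.norm(t-foot)
    print("top",np.round(t,1),"lean",round(np.degrees(ang),1),"dir",np.round(np.degrees(np.arctan2(d[1],d[0]))),"ax",np.round(ax,3))
    return foot,t,ax
def quadyaw(c,uv,z):
    P=plane(c,uv,z)[:,:2]; 
    for a,b in zip(P,np.roll(P,-1,0)):
        e=b-a; print("edge",np.round(np.linalg.norm(e),1),"yaw",round(np.degrees(np.arctan2(e[1],e[0]))%180,1))
E
python3 - <<'E'
from h import *
W=cam("wrist")
f=lambda a:np.array(a)/7+[270,150]
print(plane(W,f([365,392]),58),plane(W,f([[205,350],[532,350],[370,185]]),18))
q=f([[376,480],[441,560],[360,630],[288,549]])
quadyaw(W,q,166)
pestle(W,q.mean(0),np.array([432,160.5]))
E
```

```text
[[431.05631492 162.26879573  58.        ]] [[430.89514155 133.75367531  18.        ]
 [430.81628373 192.47980265  18.        ]
 [401.44965101 163.28827108  18.        ]]
edge 12.9 yaw 38.6
edge 13.5 yaw 132.0
edge 13.7 yaw 40.6
edge 13.9 yaw 128.9
top [430.8 161.8 167.9] lean 2.2 dir 132.0 ax [-0.026  0.029  0.999]
```

```bash
python3 - <<'E'
from h import *
W=cam("wrist");S=cam("scene");T=cam("top")
save(W,"w3a.png",(150,170,260,270),6);save(W,"w3b.png",(10,180,150,270),5)
save(T,"t3.png",(225,265,345,305),6.5)
t=tri([(W,[322.3,229.3]),(S,[233.8,183.5])]);print(t, proj(W,t),proj(S,t))
X=np.array([[431,162.5,168]]);print(proj(W,X),proj(S,X))
X=np.array([[431,162.5,58]]);print(proj(W,X),proj(S,X))
E
```

```text
[432.28782088 161.5821134  164.23149044] [[322.1667054  229.77427387]] [[233.64127456 183.55473704]]
[[323.26237101 229.40573552]] [[232.9085151  182.17041528]]
[[322.45718866 205.89895889]] [[236.55957066 221.06785615]]
```

View pics/w3a.png

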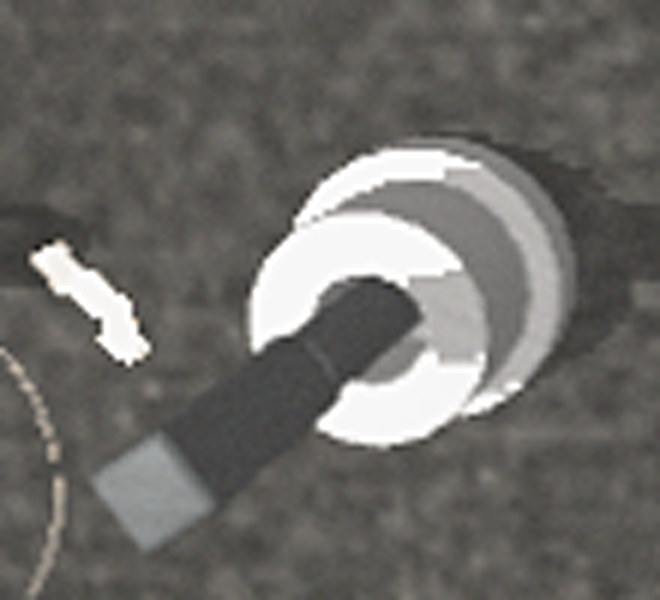

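View pics/w3b.png

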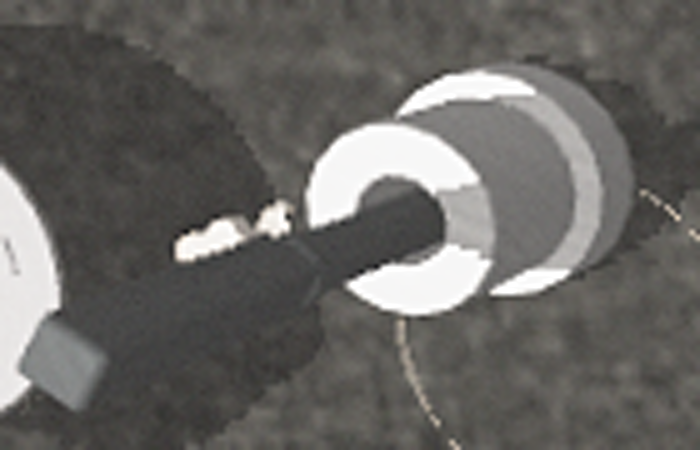

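View pics/t3.png

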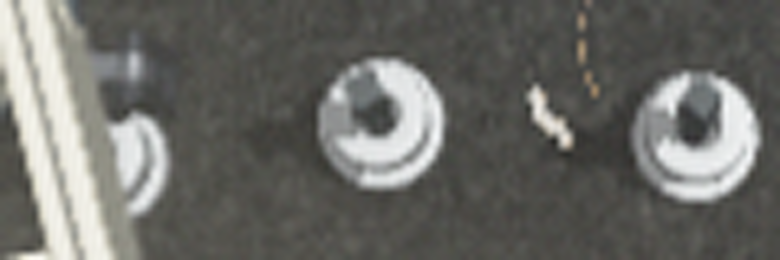

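```bash
python3 - <<'E'
from h import *
A=tgt([431.3,162,200],40);plan(A);plan(tgt([431.3,162,120],40),T0=A)
E
```

```text
8 x {"tx":0.0005,"ty":0.0162,"tz":-0.0008,"wy":0.1091} dist 129.5
3 x {"ty":0.0267} dist 80.0
```

carry_out --deltas '[{"tx":0.0005,"ty":0.0162,"tz":-0.0008,"wx":0,"wy":0.1091,"wz":0},{"tx":0.0005,"ty":0.0162,"tz":-0.0008,"wx":0,"wy":0.1091,"wz":0},{"tx":0.0005,"ty":0.0162,"tz":-0.0008,"wx":0,"wy":0.1091,"wz":0},{"tx":0.0005,"ty":0.0162,"tz":-0.0008,"wx":0,"wy":0.1091,"wz":0},{"tx":0.0005,"ty":0.0162,"tz":-0.0008,"wx":0,"wy":0.1091,"wz":0}]'

```text
time: 3.97
position: [428.8, 161.8, 247.7]
orientation: [[0.524, 0.0, -0.852], [0.852, 0.0, 0.524], [0.0, -1.0, -0.0]]
ft_force: [0.4, 1.0, -0.9]
width: 85.6
```

carry_out --deltas '[{"tx":0.0005,"ty":0.0162,"tz":-0.0008,"wx":0,"wy":0.1091,"wz":0},{"tx":0.0005,"ty":0.0162,"tz":-0.0008,"wx":0,"wy":0.1091,"wz":0},{"tx":0.0005,"ty":0.0162,"tz":-0.0008,"wx":0,"wy":0.1091,"wz":0},{"tx":0,"ty":0,"tz":0,"wx":0,"wy":0,"wz":0}]'

```text
time: 4.3
position: [430.0, 160.8, 197.2]
orientation: [[0.769, -0.005, -0.639], [0.639, -0.002, 0.769], [-0.004, -1.0, 0.002]]
ft_force: [-1.3, 0.1, -0.2]
width: 85.2
```

```bash
python3 - <<'E'
from h import *
s=status.state();print(s["time"],np.round(s["position"],1))
W=cam("wrist");save(W,"w4.png")
X=np.array([[431.3,162,168],[431.3,162,120]]);print(proj(W,X))
plan(tgt([431.3,162,120],40))
E
```

```text
4.3 [430.  160.8 197.2]
[[323.99710239 278.92665948]
 [323.57195677 250.39355351]]
3 x {"tx":0.0004,"ty":0.0262,"tz":0.0001,"wx":-0.0004,"wy":0.0005,"wz":-0.001} dist 78.6
```

View pics/w4.png

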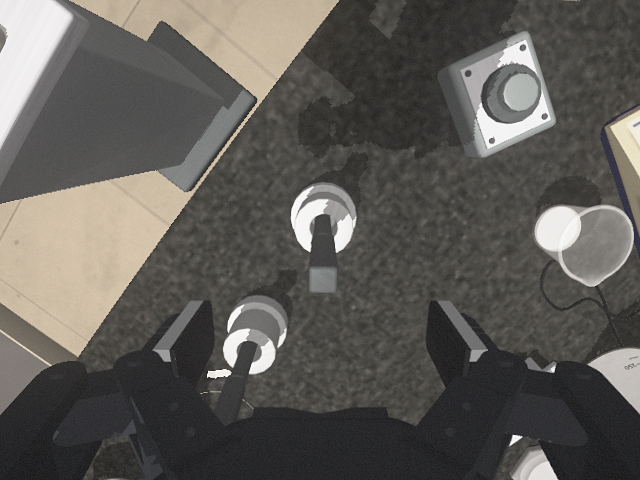

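carry_out --deltas '[{"tx":0.0003,"ty":0.0262,"tz":0,"wx":0,"wy":0,"wz":0},{"tx":0.0003,"ty":0.0262,"tz":0,"wx":0,"wy":0,"wz":0},{"tx":0.0003,"ty":0.0255,"tz":0,"wx":0,"wy":0,"wz":0},{"tx":0,"ty":0,"tz":0,"wx":0,"wy":0,"wz":0}]'

```text
time: 4.68
position: [430.4, 161.4, 119.4]
orientation: [[0.764, -0.005, -0.645], [0.645, -0.002, 0.764], [-0.005, -1.0, 0.002]]
ft_force: [-1.3, -0.1, -0.1]
width: 85.6
```

carry_out --deltas '[{"tx":0,"ty":0,"tz":0,"wx":0,"wy":0,"wz":0},{"tx":0,"ty":0,"tz":0,"wx":0,"wy":0,"wz":0},{"tx":0,"ty":0,"tz":0,"wx":0,"wy":0,"wz":0},{"tx":0,"ty":0,"tz":0,"wx":0,"wy":0,"wz":0},{"tx":0,"ty":0,"tz":0,"wx":0,"wy":0,"wz":0}]' --jaw 0.01

```text
time: 5.1
position: [433.0, 162.2, 123.0]
orientation: [[0.766, 0.002, -0.643], [0.643, 0.001, 0.766], [0.002, -1.0, -0.001]]
ft_force: [-0.4, 0.5, -0.1]
width: 25.3
```

carry_out --deltas '[{"tx":0,"ty":0,"tz":0,"wx":0,"wy":0,"wz":0},{"tx":0,"ty":0,"tz":0,"wx":0,"wy":0,"wz":0},{"tx":0,"ty":0,"tz":0,"wx":0,"wy":0,"wz":0},{"tx":0,"ty":0,"tz":0,"wx":0,"wy":0,"wz":0},{"tx":0,"ty":0,"tz":0,"wx":0,"wy":0,"wz":0}]'

```text
time: 5.52
position: [433.0, 162.2, 122.8]
orientation: [[0.766, 0.002, -0.643], [0.643, 0.001, 0.766], [0.002, -1.0, -0.001]]
ft_force: [-1.1, -0.5, 6.4]
width: 14.3
```

carry_out --deltas '[{"tx":0,"ty":-0.02,"tz":0,"wx":0,"wy":0,"wz":0},{"tx":0,"ty":-0.035,"tz":0,"wx":0,"wy":0,"wz":0},{"tx":0,"ty":-0.04,"tz":0,"wx":0,"wy":0,"wz":0},{"tx":0,"ty":-0.04,"tz":0,"wx":0,"wy":0,"wz":0},{"tx":0,"ty":-0.04,"tz":0,"wx":0,"wy":0,"wz":0}]'

```text
time: 5.93
position: [431.5, 161.7, 298.7]
orientation: [[0.766, -0.001, -0.643], [0.643, -0.0, 0.766], [-0.0, -1.0, 0.0]]
ft_force: [0.4, 0.4, -1.9]
width: 14.1
```

```bash
python3 - <<'E'
from h import *
s=status.state();print(s["time"],np.round(s["position"],1),s["width"],np.round(s["joints"],2))
W=cam("wrist");save(W,"w5.png"); S=cam("scene");save(S,"s5.png",(180,150,420,350),3.3)
T=cam("top")
# beaker
for nm,c in (("S",S),("T",T)):
    for o in cut_out(c,"wash_beaker")[:1]:
        m=o["mask"].astype(np.uint8);ys,xs=np.nonzero(m);print(nm,round(o["conf"],2),xs.min(),xs.max(),ys.min(),ys.max())
X=lambda r,z:np.array([[477+r*np.cos(a),-301+r*np.sin(a),z] for a in np.linspace(0,6.28,48)])
for nm,c in (("S",S),("T",T)):
    im=c["image"].copy()
    for r,z in((62.5,148),(41,0)):
        cv2.polylines(im,[proj(c,X(r,z)).astype(np.int32)],True,(0,0,255))
    im=im[240:350,300:440] if nm=="S" else im[230:320,350:440]
    cv2.imwrite(f"pics/bk{nm}.png",cv2.resize(im,None,fx=5,fy=5))
E
```

```text
5.9333 [431.5 161.7 298.7] 14.092343191202668 [ 0.33  0.09  1.91  0.    1.14 -0.37]
S 0.62 320 384 244 334
T 0.96 374 420 252 295
```

View pics/w5.png

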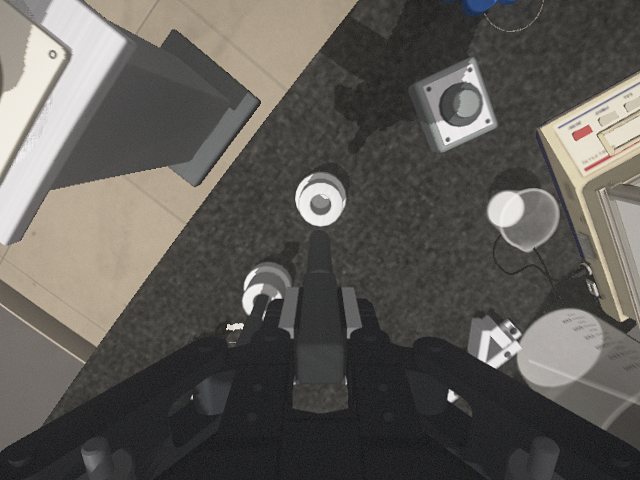

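View pics/bkS.png

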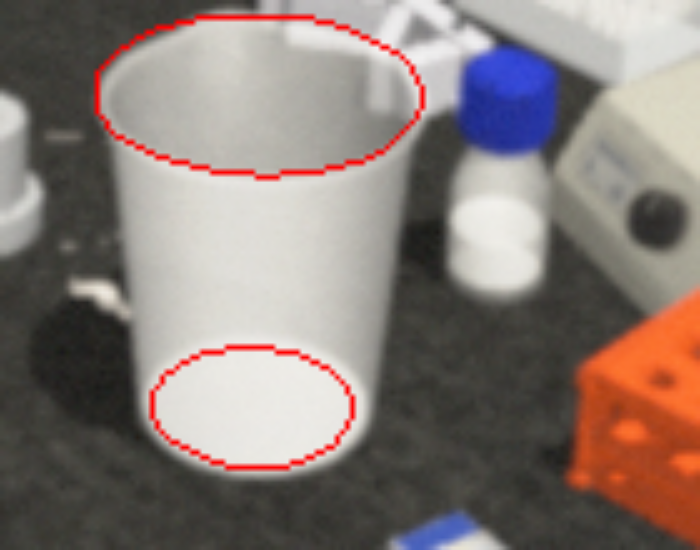

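View pics/bkT.png

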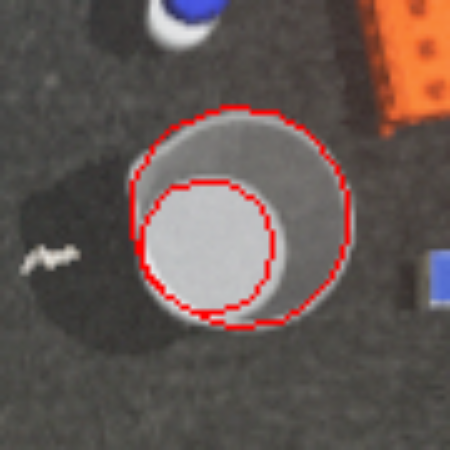

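```bash
python3 - <<'E'
from h import *
A=tgt([486,-294,330],40);plan(A);plan(tgt([486,-294,115],40),T0=A)
E
```

```text
13 x {"tx":-0.0193,"ty":-0.0026,"tz":-0.0296,"wz":-0.0001} dist 460.2
6 x {"ty":0.0358} dist 215.0
```

carry_out --deltas '[{"tx":-0.0193,"ty":-0.006,"tz":-0.0296,"wx":0,"wy":0,"wz":0},{"tx":-0.0193,"ty":-0.006,"tz":-0.0296,"wx":0,"wy":0,"wz":0},{"tx":-0.0193,"ty":-0.005,"tz":-0.0296,"wx":0,"wy":0,"wz":0},{"tx":-0.0193,"ty":-0.005,"tz":-0.0296,"wx":0,"wy":0,"wz":0},{"tx":-0.0193,"ty":-0.005,"tz":-0.0296,"wx":0,"wy":0,"wz":0}]'

```text
time: 6.6
position: [452.0, -14.9, 321.7]
orientation: [[0.766, -0.004, -0.643], [0.643, 0.0, 0.766], [-0.003, -1.0, 0.003]]
ft_force: [0.6, 0.5, -1.4]
width: 14.8
```

carry_out --deltas '[{"tx":-0.0193,"ty":0,"tz":-0.0296,"wx":0,"wy":0,"wz":0},{"tx":-0.0193,"ty":0,"tz":-0.0296,"wx":0,"wy":0,"wz":0},{"tx":-0.0193,"ty":0,"tz":-0.0296,"wx":0,"wy":0,"wz":0},{"tx":-0.0193,"ty":0,"tz":-0.0296,"wx":0,"wy":0,"wz":0},{"tx":-0.0193,"ty":0,"tz":-0.0296,"wx":0,"wy":0,"wz":0}]'

```text
time: 7.02
position: [473.2, -190.2, 321.2]
orientation: [[0.766, -0.004, -0.642], [0.642, 0.002, 0.766], [-0.002, -1.0, 0.004]]
ft_force: [0.1, 0.2, -1.3]
width: 14.4
```

carry_out --deltas '[{"tx":-0.0193,"ty":0,"tz":-0.0296,"wx":0,"wy":0,"wz":0},{"tx":-0.0193,"ty":0,"tz":-0.0296,"wx":0,"wy":0,"wz":0},{"tx":-0.0193,"ty":0,"tz":-0.0296,"wx":0,"wy":0,"wz":0},{"tx":0,"ty":0,"tz":0,"wx":0,"wy":0,"wz":0}]'

```text
time: 7.35
position: [486.7, -298.9, 320.8]
orientation: [[0.769, -0.003, -0.64], [0.64, -0.0, 0.769], [-0.002, -1.0, 0.002]]
ft_force: [-1.0, 0.2, -1.4]
width: 14.2
```

```bash
python3 - <<'E'
from h import *
s=status.state();print(s["time"],np.round(s["position"],1),s["width"],np.round(s["joints"],2))
W=cam("wrist");save(W,"w6.png"); S=cam("scene");save(S,"s6.png",(180,120,420,350),3)
plan(tgt([486,-294,330],40))
E
```

```text
7.35 [ 486.7 -298.9  320.8] 14.172314701023103 [-0.57  0.25  1.66 -0.    1.23 -1.26]
1 x {"tx":0.0005,"ty":-0.0092,"tz":0.0005,"wx":-0.0051,"wy":-0.0029,"wz":-0.0015} dist 9.2
```

View pics/w6.png

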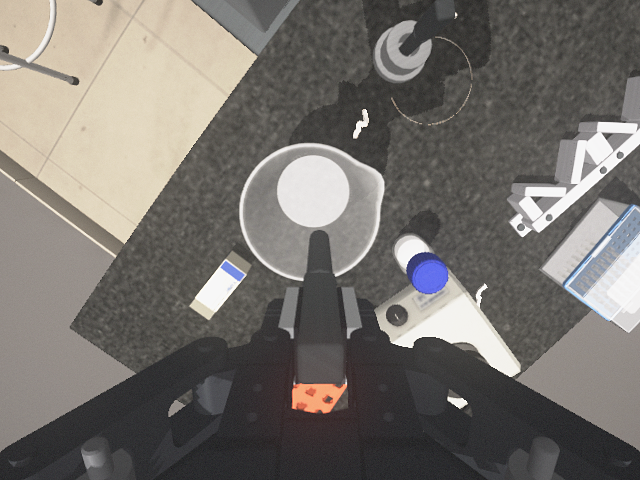

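View pics/s6.png

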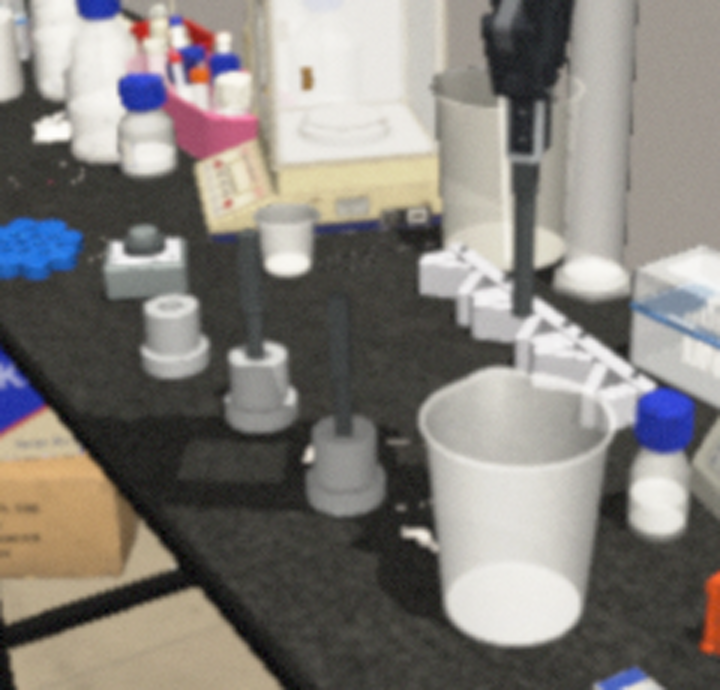

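```bash
python3 - <<'E'
from h import *
W=cam("wrist")
print(plane(W,[[313,191]],3),plane(W,[[240,210],[382,210],[311,143],[311,280]],148))
print(proj(W,[[486.7,-298.9,218]]))
E
```

```text
[[ 475.88085514 -297.59043861    3.        ]] [[ 426.33242745 -334.17298317  148.        ]
 [ 522.50402843 -253.93312721  148.        ]
 [ 438.12961297 -249.86587772  148.        ]
 [ 516.48353005 -345.04525575  148.        ]]
[[317.42412804 245.11935015]]
```

carry_out --deltas '[{"tx":0.003,"ty":0.02,"tz":0.004,"wx":0,"wy":0,"wz":0},{"tx":0.002,"ty":0.035,"tz":0.0036,"wx":0,"wy":0,"wz":0},{"tx":0,"ty":0.035,"tz":0,"wx":0,"wy":0,"wz":0},{"tx":0,"ty":0.035,"tz":0,"wx":0,"wy":0,"wz":0},{"tx":0,"ty":0.03,"tz":0,"wx":0,"wy":0,"wz":0}]'

```text
time: 7.92
position: [484.9, -282.6, 166.2]
orientation: [[0.765, -0.002, -0.644], [0.644, 0.002, 0.765], [-0.001, -1.0, 0.003]]
ft_force: [-0.3, 0.6, -0.7]
width: 14.1
```

carry_out --deltas '[{"tx":0,"ty":0.02,"tz":0,"wx":0,"wy":0,"wz":0},{"tx":0,"ty":0.02,"tz":0,"wx":0,"wy":0,"wz":0},{"tx":0,"ty":0.01,"tz":0,"wx":0,"wy":0,"wz":0},{"tx":0,"ty":0,"tz":0,"wx":0,"wy":0,"wz":0},{"tx":0,"ty":0,"tz":0,"wx":0,"wy":0,"wz":0}]'

```text
time: 8.33
position: [485.9, -284.1, 118.7]
orientation: [[0.766, -0.001, -0.643], [0.643, 0.001, 0.766], [-0.0, -1.0, 0.001]]
ft_force: [0.5, -0.2, -0.8]
width: 13.9
```

```bash
python3 - <<'E'
from h import *
s=status.state();print(s["time"],np.round(s["position"],1),s["width"],np.round(s["joints"],2),np.round(s["ft_force"],1))
W=cam("wrist");save(W,"w7.png"); S=cam("scene");save(S,"s7.png",(280,170,440,350),4)
E
```

```text
8.3333 [ 485.9 -284.1  118.7] 13.918336356629668 [-0.55  0.49  1.84  0.    0.81 -1.25] [ 0.5 -0.2 -0.8]
```

View pics/w7.png

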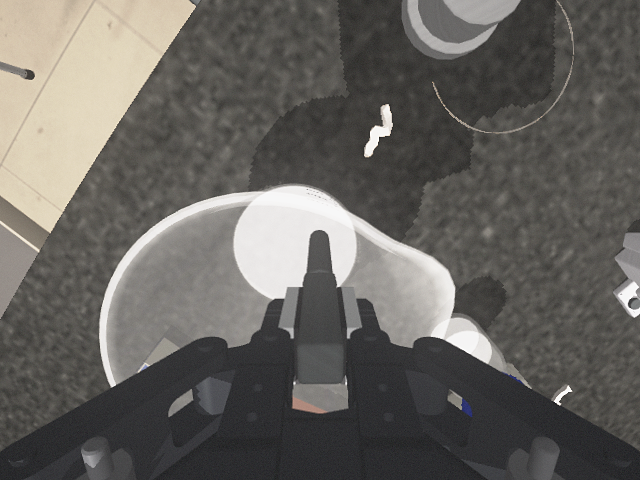

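View pics/s7.png

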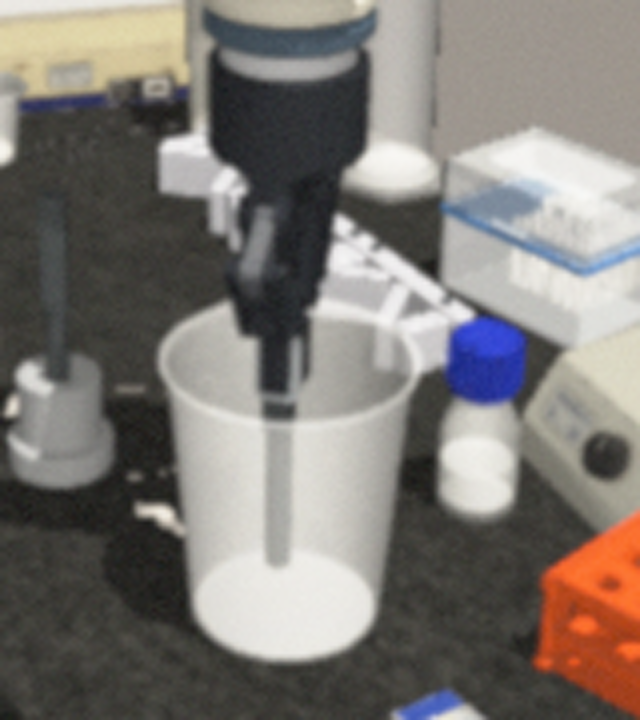

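carry_out --deltas '[{"tx":0.0025,"ty":0.003,"tz":0,"wx":0,"wy":0,"wz":0.03},{"tx":0.0025,"ty":0.003,"tz":0,"wx":0,"wy":0,"wz":0.03},{"tx":0,"ty":0.002,"tz":0,"wx":0,"wy":0,"wz":0},{"tx":0,"ty":0,"tz":0,"wx":0,"wy":0,"wz":0}]'

```text
time: 8.77
position: [490.5, -281.8, 111.5]
orientation: [[0.764, -0.044, -0.643], [0.642, -0.039, 0.766], [-0.059, -0.998, -0.001]]
ft_force: [-0.1, -0.6, -0.2]
width: 14.5
```

carry_out --deltas '[{"tx":0,"ty":0,"tz":0,"wx":0,"wy":0,"wz":0},{"tx":0,"ty":0,"tz":0,"wx":0,"wy":0,"wz":0},{"tx":0,"ty":0,"tz":0,"wx":0,"wy":0,"wz":0},{"tx":0,"ty":0,"tz":0,"wx":0,"wy":0,"wz":0},{"tx":0,"ty":0,"tz":0,"wx":0,"wy":0,"wz":0}]' --jaw 0.026

```text
time: 9.18
position: [489.7, -282.2, 111.0]
orientation: [[0.765, -0.046, -0.642], [0.641, -0.039, 0.767], [-0.06, -0.998, -0.0]]
ft_force: [-0.8, -0.5, 0.3]
width: 25.8
```

```bash
python3 - <<'E'
from h import *
s=status.state();print(s["time"],np.round(s["position"],1),s["width"],np.round(s["joints"],2),np.round(s["ft_force"],1))
S=cam("scene");save(S,"s8.png",(280,170,440,350),4)
E
```

```text
9.1833 [ 489.7 -282.2  111. ] 25.824661095435477 [-0.51  0.51  1.83 -0.08  0.83 -1.16] [-0.8 -0.5  0.3]
```

View pics/s8.png

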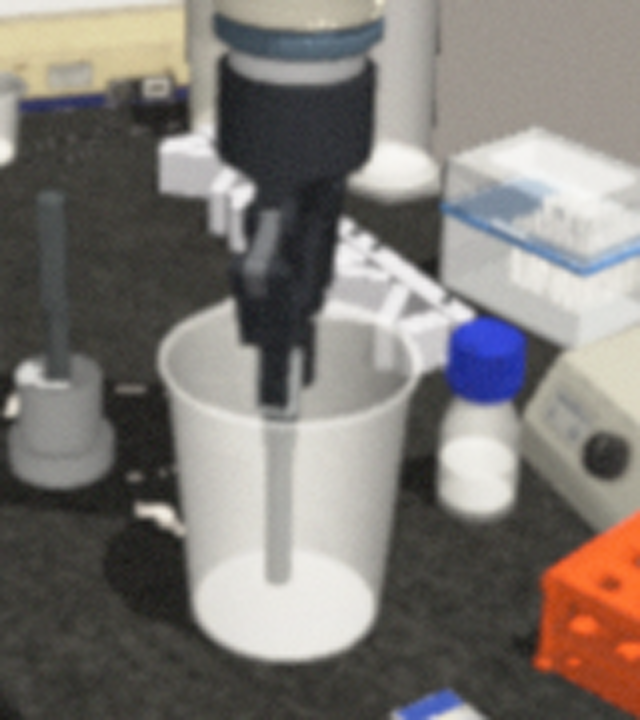

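carry_out --deltas '[{"tx":0,"ty":-0.02,"tz":0,"wx":0,"wy":0,"wz":0},{"tx":0,"ty":-0.03,"tz":0,"wx":0,"wy":0,"wz":0},{"tx":0,"ty":-0.04,"tz":0,"wx":0,"wy":0,"wz":0},{"tx":0,"ty":-0.04,"tz":0,"wx":0,"wy":0,"wz":-0.03},{"tx":0,"ty":-0.04,"tz":0,"wx":0,"wy":0,"wz":-0.03}]'

```text
time: 9.65
position: [496.7, -275.6, 282.1]
orientation: [[0.766, 0.001, -0.643], [0.643, 0.001, 0.766], [0.001, -1.0, 0.001]]
ft_force: [1.1, -0.2, 0.2]
width: 25.9
```

```bash
python3 - <<'E'
from h import *
s=status.state();print(s["time"],np.round(s["position"],1),s["width"])
W=cam("wrist");save(W,"w9.png"); S=cam("scene");save(S,"s9.png",(280,170,440,350),4)
plan(tgt([452,-30,300],90))
E
```

```text
9.65 [ 496.7 -275.6  282.1] 25.89188686466557
8 x {"tx":0.0253,"ty":-0.0016,"tz":0.0205,"wx":0.0017,"wy":-0.1092} dist 253.1
```

View pics/w9.png

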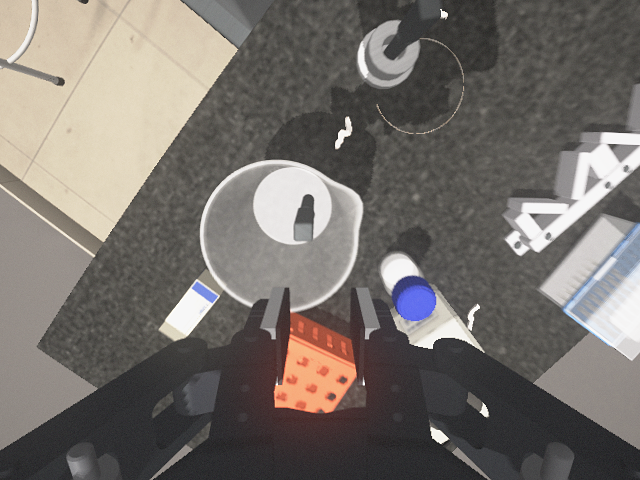

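View pics/s9.png

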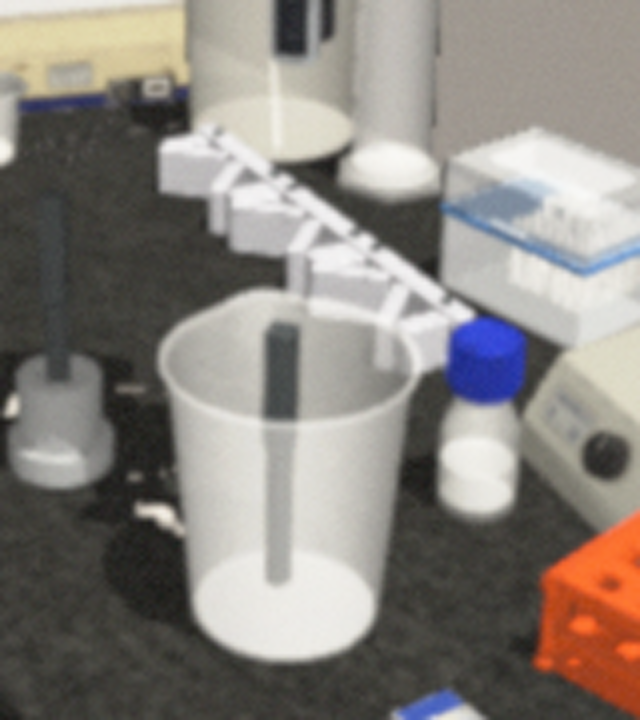

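```bash
python3 - <<'E'
from h import *
plan(tgt([445,-115,320],60))
E
```

```text
5 x {"tx":0.017,"ty":-0.0066,"tz":0.0301,"wx":0.0025,"wy":-0.07,"wz":0.0006} dist 175.2
```

carry_out --deltas '[{"tx":0.017,"ty":-0.0066,"tz":0.0301,"wx":0,"wy":-0.07,"wz":0},{"tx":0.017,"ty":-0.0066,"tz":0.0301,"wx":0,"wy":-0.07,"wz":0},{"tx":0.017,"ty":-0.0066,"tz":0.0301,"wx":0,"wy":-0.07,"wz":0},{"tx":0.017,"ty":-0.0066,"tz":0.0301,"wx":0,"wy":-0.07,"wz":0},{"tx":0.017,"ty":-0.0066,"tz":0.0301,"wx":0,"wy":-0.07,"wz":0}]' --jaw 0.07

```text
time: 10.17
position: [441.2, -111.8, 313.3]
orientation: [[0.497, -0.0, -0.868], [0.868, 0.0, 0.497], [-0.0, -1.0, 0.0]]
ft_force: [0.3, 0.1, 0.6]
width: 69.8
```

carry_out --deltas '[{"tx":0,"ty":0,"tz":0,"wx":0,"wy":0,"wz":0}]'

```text
time: 10.25
position: [439.5, -109.4, 313.9]
orientation: [[0.495, -0.001, -0.869], [0.869, 0.001, 0.495], [0.001, -1.0, 0.001]]
ft_force: [-0.1, -0.3, 0.2]
width: 69.9
```

```bash
python3 - <<'E'
from h import *
s=status.state();print(s["time"],np.round(s["position"],1),s["width"])
W=cam("wrist");save(W,"w10.png");
for o in spot_point(W,"pot_1")[:3]+spot_point(W,"pestle_1")[:3]: print(o)
save(W,"w10a.png",(250,140,410,260),5)
E
```

```text
10.25 [ 439.5 -109.4  313.9] 69.90565480071383
{'at': [512.4, 75.9], 'conf': 0.92}
{'at': [321.2, 206.4], 'conf': 0.84}
{'at': [426.6, 146.3], 'conf': 0.56}
{'at': [448.3, 150.6], 'conf': 0.95}
{'at': [323.0, 221.7], 'conf': 0.59}
```

View pics/w10.png

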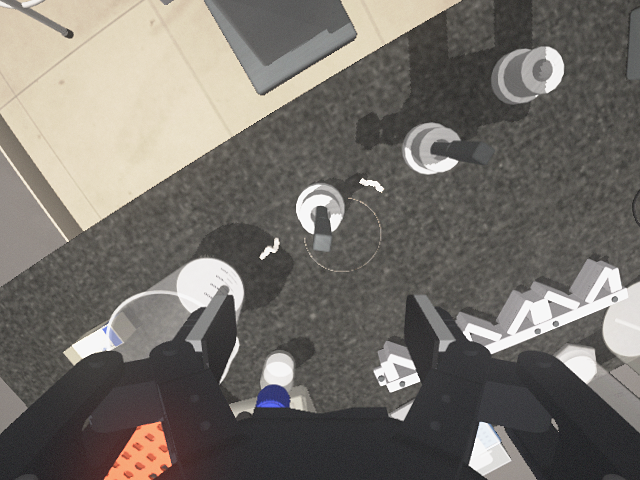

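View pics/w10a.png

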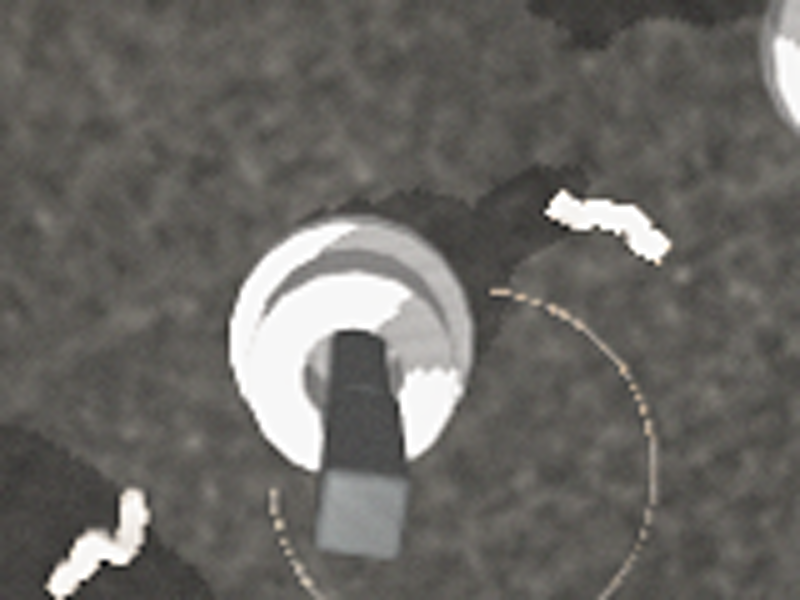

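```bash
python3 - <<'E'
from h import *
W=cam("wrist");T=cam("top");S=cam("scene")
f=lambda a:np.array(a)/5+[250,140]
print(plane(W,f([[230,338],[473,338],[358,214]]),18), plane(W,f([357,370]),58))
q=f([[328,468],[410,474],[398,558],[316,550]])
quadyaw(W,q,166)
P=plane(W,f([[230,338],[473,338]]),18).mean(0)[:2]
pestle(W,q.mean(0),P)
tt=np.array([700,82])/6.5+[225,265]; st=[292.7,218.5]
print(q.mean(0),tri([(W,q.mean(0)),(T,tt),(S,st)]),tri([(W,q.mean(0)),(S,st)]))
E
```

```text
[[ 439.87483414 -146.40689706   18.        ]
 [ 469.50446455  -95.0040273    18.        ]
 [ 429.3227062  -104.28822183   18.        ]] [[ 454.90360409 -119.4262372    58.        ]]
edge 13.6 yaw 55.7
edge 14.7 yaw 142.7
edge 13.8 yaw 54.2
edge 14.3 yaw 141.8
top [ 455.9 -119.3  167.9] lean 2.2 dir 50.0 ax [0.025 0.03  0.999]
[322.6 242.5] [ 454.94928754 -116.05189955  167.16607274] [ 453.27701095 -118.23774466  168.24508671]
```

```bash
python3 - <<'E'
from h import *
print(status.state()["position"])
A=tgt([455,-118,205],54);plan(A);plan(tgt([455,-118,121],54),T0=A)
E
```

```text
[ 442.34627008 -113.94348431  313.11228941]
3 x {"tx":0.0011,"ty":0.036,"tz":-0.0043,"wx":-0.0001,"wy":0.0346,"wz":-0.0001} dist 108.9
3 x {"ty":0.028} dist 84.0
```

carry_out --deltas '[{"tx":0.0011,"ty":0.036,"tz":-0.0043,"wx":0,"wy":0.035,"wz":0},{"tx":0.0011,"ty":0.036,"tz":-0.0043,"wx":0,"wy":0.035,"wz":0},{"tx":0.0011,"ty":0.036,"tz":-0.0043,"wx":0,"wy":0.035,"wz":0},{"tx":0,"ty":0,"tz":0,"wx":0,"wy":0,"wz":0},{"tx":0,"ty":0,"tz":0,"wx":0,"wy":0,"wz":0}]'

```text
time: 10.97
position: [453.7, -117.5, 204.1]
orientation: [[0.588, -0.005, -0.809], [0.809, 0.001, 0.588], [-0.002, -1.0, 0.005]]
ft_force: [0.6, -0.9, 0.5]
width: 69.7
```

```bash
python3 - <<'E'
from h import *
print(status.state()["position"])
W=cam("wrist");save(W,"w11.png")
plan(tgt([455,-118,121],54))
E
```

```text
[ 453.65761411 -117.49005313  204.063352  ]
3 x {"ty":0.0283,"tz":-0.0001,"wx":-0.0004,"wz":-0.0002} dist 84.8
```

View pics/w11.png

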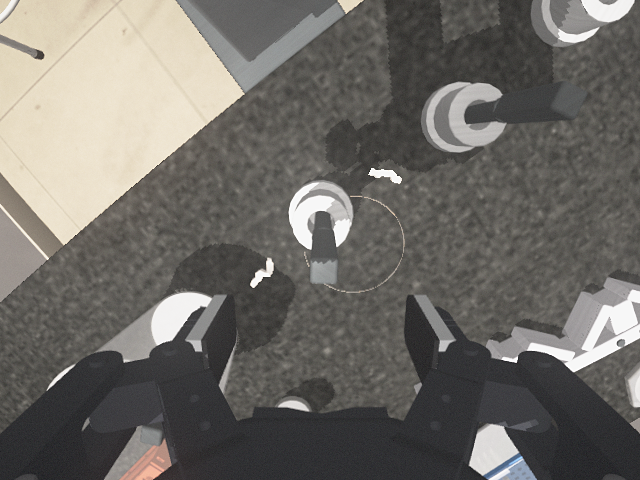

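carry_out --deltas '[{"tx":0,"ty":0.028,"tz":0,"wx":0,"wy":0,"wz":0},{"tx":0,"ty":0.028,"tz":0,"wx":0,"wy":0,"wz":0},{"tx":0,"ty":0.027,"tz":0,"wx":0,"wy":0,"wz":0},{"tx":0,"ty":0,"tz":0,"wx":0,"wy":0,"wz":0}]'

```text
time: 11.35
position: [453.7, -117.1, 121.1]
orientation: [[0.587, -0.003, -0.809], [0.809, 0.001, 0.587], [-0.001, -1.0, 0.003]]
ft_force: [-1.3, -0.7, -0.2]
width: 70.1
```

carry_out --deltas '[{"tx":0,"ty":0,"tz":0,"wx":0,"wy":0,"wz":0},{"tx":0,"ty":0,"tz":0,"wx":0,"wy":0,"wz":0},{"tx":0,"ty":0,"tz":0,"wx":0,"wy":0,"wz":0},{"tx":0,"ty":0,"tz":0,"wx":0,"wy":0,"wz":0},{"tx":0,"ty":0,"tz":0,"wx":0,"wy":0,"wz":0}]' --jaw 0.01

```text
time: 11.77
position: [456.0, -117.5, 124.2]
orientation: [[0.588, 0.003, -0.809], [0.809, -0.001, 0.588], [0.001, -1.0, -0.003]]
ft_force: [-0.4, 1.0, 7.6]
width: 14.3
```

carry_out --deltas '[{"tx":0,"ty":0,"tz":0,"wx":0,"wy":0,"wz":0},{"tx":0,"ty":0,"tz":0,"wx":0,"wy":0,"wz":0},{"tx":0,"ty":0,"tz":0,"wx":0,"wy":0,"wz":0},{"tx":0,"ty":0,"tz":0,"wx":0,"wy":0,"wz":0}]'

```text
time: 12.1
position: [456.0, -117.5, 124.2]
orientation: [[0.588, 0.003, -0.809], [0.809, -0.001, 0.588], [0.001, -1.0, -0.003]]
ft_force: [-0.5, 0.6, 9.3]
width: 14.3
```

carry_out --deltas '[{"tx":0,"ty":-0.02,"tz":0,"wx":0,"wy":0,"wz":0},{"tx":0,"ty":-0.035,"tz":0,"wx":0,"wy":0,"wz":0},{"tx":0,"ty":-0.04,"tz":0,"wx":0,"wy":0,"wz":0},{"tx":0,"ty":-0.04,"tz":0,"wx":0,"wy":0,"wz":0},{"tx":0,"ty":-0.04,"tz":0,"wx":0,"wy":0,"wz":0}]'

```text
time: 12.52
position: [454.1, -117.0, 300.0]
orientation: [[0.588, 0.0, -0.809], [0.809, -0.0, 0.588], [0.0, -1.0, -0.0]]
ft_force: [0.9, 0.7, -1.5]
width: 14.2
```

carry_out --deltas '[{"tx":0,"ty":-0.025,"tz":0,"wx":0,"wy":0,"wz":0},{"tx":0,"ty":0,"tz":0,"wx":0,"wy":0,"wz":0}]'

```text
time: 12.68
position: [457.5, -117.9, 329.2]
orientation: [[0.588, 0.011, -0.809], [0.809, -0.003, 0.588], [0.004, -1.0, -0.011]]
ft_force: [0.8, -0.3, -0.6]
width: 14.4
```

```bash
python3 - <<'E'
from h import *
A=tgt([468,-311,330],-36);plan(A)
W=cam("wrist");save(W,"w12.png")
E
```

```text
14 x {"tx":-0.0024,"tz":-0.0151,"wx":0.0004,"wy":0.1122,"wz":0.0008} dist 193.4
```

View pics/w12.png

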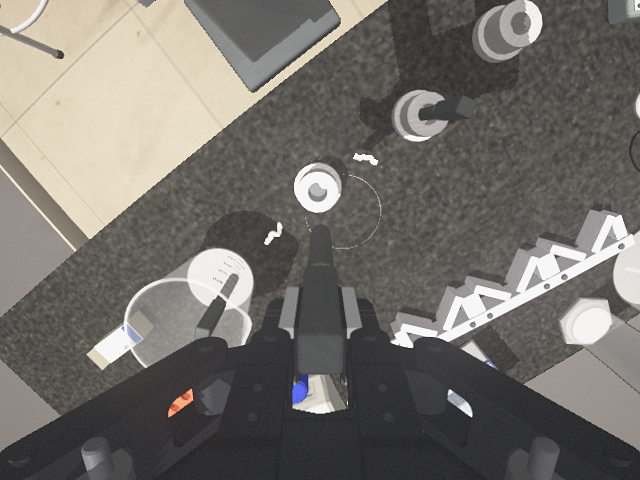

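carry_out --deltas '[{"tx":-0.0024,"ty":0,"tz":-0.0151,"wx":0,"wy":0.1122,"wz":0},{"tx":-0.0024,"ty":0,"tz":-0.0151,"wx":0,"wy":0.1122,"wz":0},{"tx":-0.0024,"ty":0,"tz":-0.0151,"wx":0,"wy":0.1122,"wz":0},{"tx":-0.0024,"ty":0,"tz":-0.0151,"wx":0,"wy":0.1122,"wz":0},{"tx":-0.0024,"ty":0,"tz":-0.0151,"wx":0,"wy":0.1122,"wz":0}]'

```text
time: 13.15
position: [494.3, -181.2, 320.7]
orientation: [[0.93, -0.003, -0.368], [0.368, 0.001, 0.93], [-0.002, -1.0, 0.002]]
ft_force: [0.3, -0.8, -1.2]
width: 14.5
```

carry_out --deltas '[{"tx":-0.0024,"ty":0,"tz":-0.0151,"wx":0,"wy":0.1122,"wz":0},{"tx":-0.0024,"ty":0,"tz":-0.0151,"wx":0,"wy":0.1122,"wz":0},{"tx":-0.0024,"ty":0,"tz":-0.0151,"wx":0,"wy":0.1122,"wz":0},{"tx":-0.0024,"ty":0,"tz":-0.0151,"wx":0,"wy":0.1122,"wz":0},{"tx":-0.0024,"ty":0,"tz":-0.0151,"wx":0,"wy":0.1122,"wz":0}]'

```text
time: 13.57
position: [494.0, -256.8, 320.5]
orientation: [[0.983, -0.003, 0.184], [-0.184, 0.002, 0.983], [-0.003, -1.0, 0.001]]
ft_force: [0.4, -0.1, -0.6]
width: 14.2
```

carry_out --deltas '[{"tx":-0.0024,"ty":0,"tz":-0.0151,"wx":0,"wy":0.1122,"wz":0},{"tx":-0.0024,"ty":0,"tz":-0.0151,"wx":0,"wy":0.1122,"wz":0},{"tx":-0.0024,"ty":0,"tz":-0.0151,"wx":0,"wy":0.1122,"wz":0},{"tx":-0.0024,"ty":0,"tz":-0.0151,"wx":0,"wy":0.1122,"wz":0},{"tx":0,"ty":0,"tz":0,"wx":0,"wy":0,"wz":0}]'

```text
time: 13.98
position: [463.3, -310.7, 320.6]
orientation: [[0.805, -0.003, 0.593], [-0.593, 0.001, 0.805], [-0.003, -1.0, -0.001]]
ft_force: [0.4, -0.5, -1.8]
width: 14.4
```

```bash
python3 - <<'E'
from h import *
print(status.state()["position"],status.state()["joints"],status.state()["width"])
W=cam("wrist");save(W,"w13.png")
plan(tgt([468,-311,117],-36))
S=cam("scene");save(S,"s13.png",(280,120,440,350),3)
E
```

```text
[ 463.30725048 -310.72087485  320.61833034] [-6.11608275e-01  2.32305275e-01  1.68775704e+00 -9.57372758e-04
  1.22487788e+00  2.32872131e-02] 14.38395991911645
6 x {"tx":0.0007,"ty":0.034,"tz":0.0002,"wy":-0.0001,"wz":-0.0005} dist 203.9
```

View pics/w13.png

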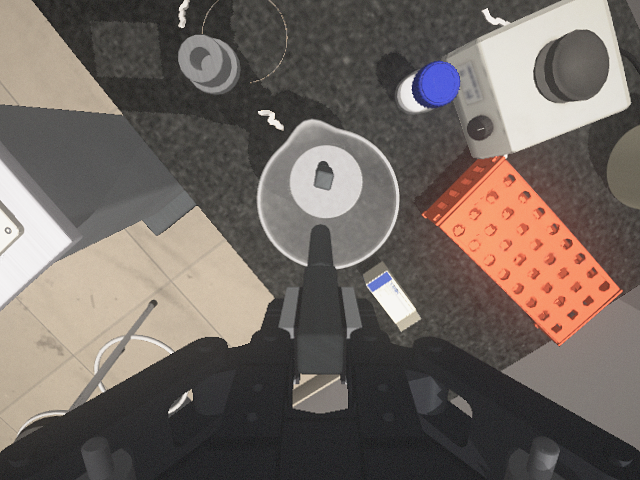

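View pics/s13.png

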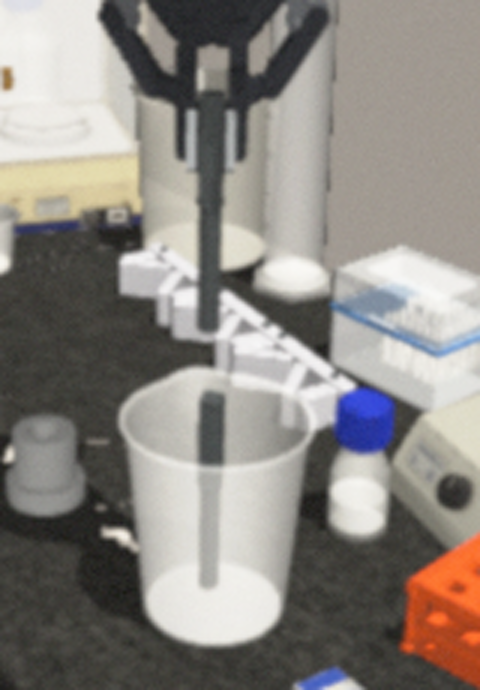

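carry_out --deltas '[{"tx":0.002,"ty":0.03,"tz":0,"wx":0,"wy":0,"wz":0},{"tx":0.001,"ty":0.035,"tz":0,"wx":0,"wy":0,"wz":0},{"tx":0,"ty":0.035,"tz":0,"wx":0,"wy":0,"wz":0},{"tx":0,"ty":0.035,"tz":0,"wx":0,"wy":0,"wz":0},{"tx":0,"ty":0.03,"tz":0,"wx":0,"wy":0,"wz":0}]'

```text
time: 14.5
position: [467.4, -309.9, 154.9]
orientation: [[0.811, -0.001, 0.585], [-0.585, 0.001, 0.811], [-0.002, -1.0, 0.0]]
ft_force: [0.2, -0.3, -0.4]
width: 13.8
```

carry_out --deltas '[{"tx":0,"ty":0.02,"tz":0,"wx":0,"wy":0,"wz":0},{"tx":0,"ty":0.015,"tz":0,"wx":0,"wy":0,"wz":0},{"tx":0,"ty":0.005,"tz":0,"wx":0,"wy":0,"wz":0},{"tx":0,"ty":0,"tz":0,"wx":0,"wy":0,"wz":0},{"tx":0,"ty":0,"tz":0,"wx":0,"wy":0,"wz":0}]'

```text
time: 14.92
position: [468.3, -311.1, 117.7]
orientation: [[0.81, 0.0, 0.586], [-0.586, 0.0, 0.81], [0.0, -1.0, 0.0]]
ft_force: [-0.3, -0.3, -0.5]
width: 14.3
```

```bash
python3 - <<'E'
from h import *
s=status.state()
print(s["position"],s["width"],s["ft_force"])
W=cam("wrist");save(W,"w14.png")
S=cam("scene");save(S,"s14.png",(280,170,440,350),4)
E
```

```text
[ 468.28498854 -311.11370097  117.74909295] 14.256559931331791 [-0.25172499 -0.25886351 -0.45976687]
```

View pics/w14.png

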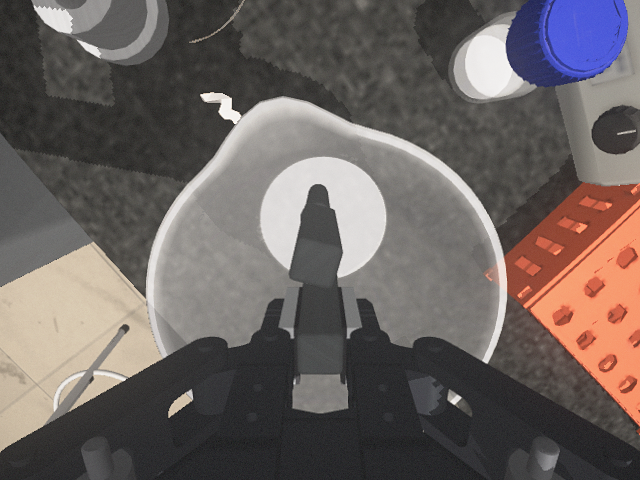

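View pics/s14.png

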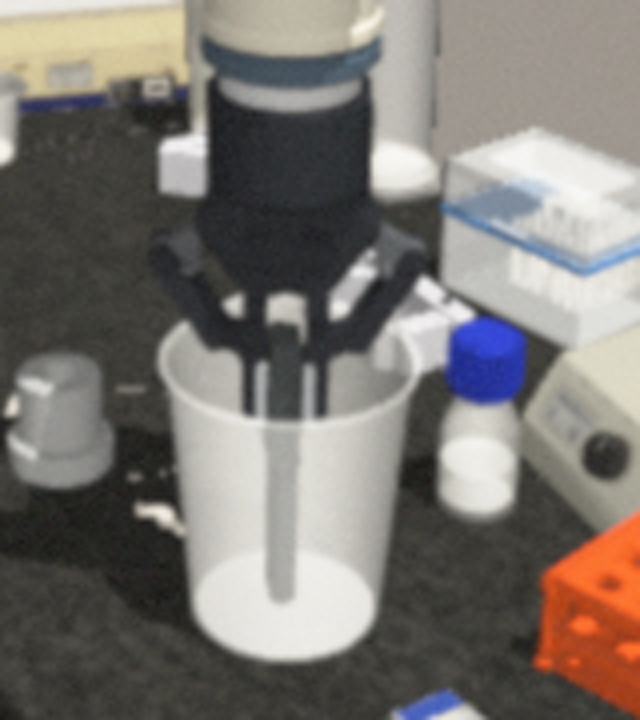

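carry_out --deltas '[{"tx":0,"ty":0.004,"tz":0,"wx":0,"wy":0,"wz":0},{"tx":0,"ty":0.003,"tz":0,"wx":0,"wy":0,"wz":0},{"tx":0,"ty":0,"tz":0,"wx":0,"wy":0,"wz":0}]'

```text
time: 15.27
position: [467.8, -311.4, 110.5]
orientation: [[0.809, 0.0, 0.588], [-0.588, -0.0, 0.809], [0.0, -1.0, 0.0]]
ft_force: [-0.5, 0.2, -1.6]
width: 14.3
```

carry_out --deltas '[{"tx":0,"ty":0,"tz":0,"wx":0,"wy":0,"wz":0},{"tx":0,"ty":0,"tz":0,"wx":0,"wy":0,"wz":0},{"tx":0,"ty":0,"tz":0,"wx":0,"wy":0,"wz":0},{"tx":0,"ty":0,"tz":0,"wx":0,"wy":0,"wz":0},{"tx":0,"ty":0,"tz":0,"wx":0,"wy":0,"wz":0}]' --jaw 0.028

```text
time: 15.68
position: [467.9, -311.5, 110.6]
orientation: [[0.809, 0.0, 0.588], [-0.588, -0.0, 0.809], [0.0, -1.0, 0.0]]
ft_force: [0.2, -0.3, -0.3]
width: 28.1
```

carry_out --deltas '[{"tx":0,"ty":-0.02,"tz":0,"wx":0,"wy":0,"wz":0},{"tx":0,"ty":-0.03,"tz":0,"wx":0,"wy":0,"wz":0},{"tx":0,"ty":-0.04,"tz":0,"wx":0,"wy":0,"wz":0},{"tx":0,"ty":-0.04,"tz":0,"wx":0,"wy":0,"wz":0},{"tx":0,"ty":-0.04,"tz":0,"wx":0,"wy":0,"wz":0}]'

```text
time: 16.1
position: [467.4, -311.2, 282.2]
orientation: [[0.809, -0.001, 0.588], [-0.588, 0.0, 0.809], [-0.001, -1.0, -0.0]]
ft_force: [0.7, -0.2, -0.8]
width: 27.8
```

```bash
python3 - <<'E'
from h import *
s=status.state()
print(s["position"],s["width"],s["ft_force"])
W=cam("wrist");save(W,"w15.png")
plan(tgt([448,35,310],40))
E
```

```text
[ 467.43641829 -311.16184355  282.17433535] 27.83711662995668 [ 0.68511124 -0.24726371 -0.81672233]
12 x {"tx":-0.0027,"ty":-0.0017,"tz":0.0312,"wx":0.0007,"wy":-0.1105,"wz":0.0009} dist 349.9
```

View pics/w15.png

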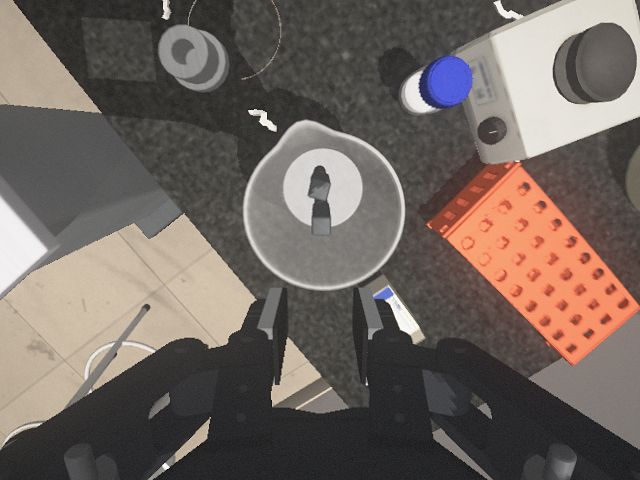

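```bash
python3 - <<'E'
from h import *
plan(tgt([450,35,315],-50))
E
```

```text
10 x {"tx":-0.0251,"ty":-0.0026,"tz":0.0244,"wx":-0.0002,"wy":0.0245,"wz":0.0012} dist 350.0
```

carry_out --deltas '[{"tx":-0.0251,"ty":-0.004,"tz":0.0244,"wx":0,"wy":0.0245,"wz":0},{"tx":-0.0251,"ty":-0.004,"tz":0.0244,"wx":0,"wy":0.0245,"wz":0},{"tx":-0.0251,"ty":-0.004,"tz":0.0244,"wx":0,"wy":0.0245,"wz":0},{"tx":-0.0251,"ty":-0.003,"tz":0.0244,"wx":0,"wy":0.0245,"wz":0},{"tx":-0.0251,"ty":-0.003,"tz":0.0244,"wx":0,"wy":0.0245,"wz":0}]' --jaw 0.07

```text
time: 16.57
position: [445.8, -136.5, 298.6]
orientation: [[0.73, 0.0, 0.684], [-0.684, -0.0, 0.73], [0.0, -1.0, 0.0]]
ft_force: [-0.4, 1.2, -0.3]
width: 69.9
```

carry_out --deltas '[{"tx":-0.0251,"ty":-0.003,"tz":0.0244,"wx":0,"wy":0.0245,"wz":0},{"tx":-0.0251,"ty":-0.003,"tz":0.0244,"wx":0,"wy":0.0245,"wz":0},{"tx":-0.0251,"ty":-0.002,"tz":0.0244,"wx":0,"wy":0.0245,"wz":0},{"tx":-0.0251,"ty":0,"tz":0.0244,"wx":0,"wy":0.0245,"wz":0},{"tx":-0.0251,"ty":0,"tz":0.0244,"wx":0,"wy":0.0245,"wz":0}]'

```text
time: 16.98
position: [446.1, 38.7, 306.8]
orientation: [[0.641, 0.001, 0.767], [-0.767, 0.0, 0.641], [0.001, -1.0, 0.001]]
ft_force: [1.8, -0.2, 0.2]
width: 70.3
```

carry_out --deltas '[{"tx":0,"ty":0,"tz":0,"wx":0,"wy":0,"wz":0},{"tx":0,"ty":0,"tz":0,"wx":0,"wy":0,"wz":0}]'

```text
time: 17.15
position: [446.4, 38.6, 306.4]
orientation: [[0.645, 0.0, 0.764], [-0.764, -0.0, 0.645], [0.0, -1.0, 0.0]]
ft_force: [0.7, -0.3, 0.1]
width: 70.2
```

```bash
python3 - <<'E'
from h import *
s=status.state();print(s["time"],np.round(s["position"],1),s["width"])
W=cam("wrist");save(W,"w16.png");
for o in spot_point(W,"pot_1")[:3]+spot_point(W,"pestle_1")[:3]: print(o)
save(W,"w16a.png",(240,130,400,250),5)
S=cam("scene");save(S,"s16.png",(200,150,440,350),3.3)
E
```

```text
17.15 [446.4  38.6 306.4] 70.17993537735586
{'at': [412.3, 268.7], 'conf': 0.88}
{'at': [231.6, 136.0], 'conf': 0.65}
{'at': [328.2, 190.9], 'conf': 0.63}
{'at': [327.1, 211.3], 'conf': 0.62}
```

View pics/w16.png

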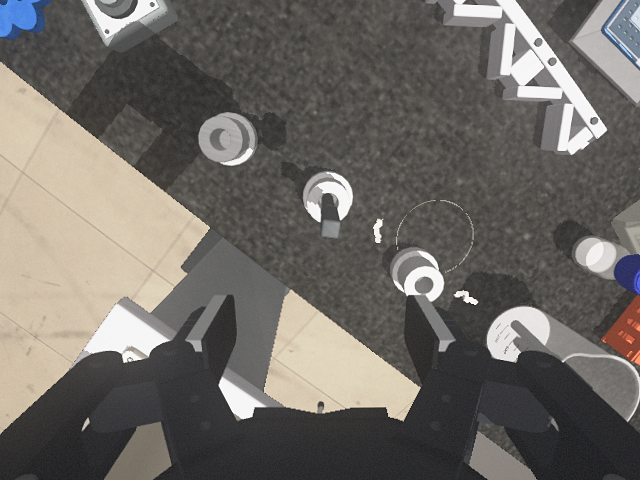

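View pics/w16a.png

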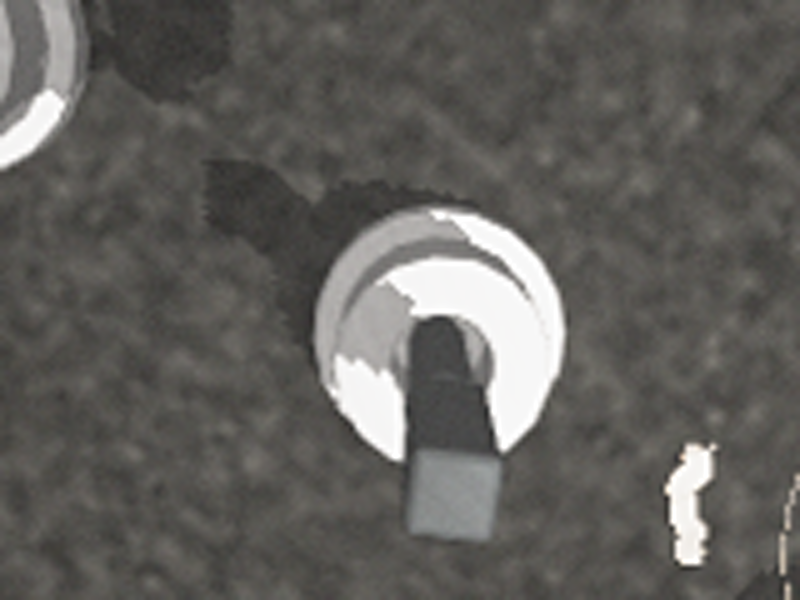

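View pics/s16.png

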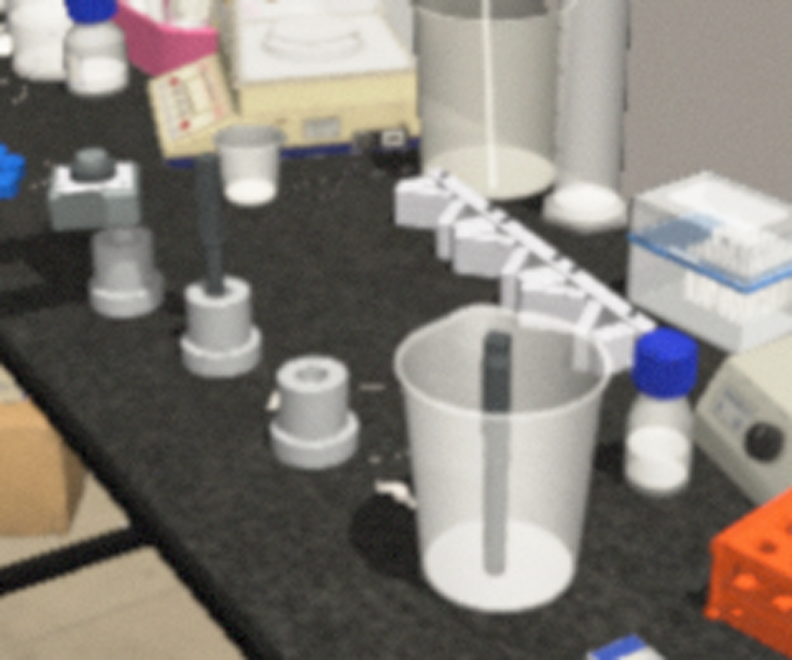

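```bash
python3 - <<'E'
from h import *
W=cam("wrist")
f=lambda a:np.array(a)/5+[240,130]
q=f([[415,448],[502,456],[494,542],[407,535]])
quadyaw(W,q,166)
P=plane(W,f([[315,330],[565,330]]),18).mean(0)[:2];print(P)
ft,t,a=pestle(W,q.mean(0),P)
yaw=-53
A=tgt([t[0],t[1],121],yaw);plan(A)
E
```

```text
edge 13.9 yaw 124.5
edge 14.3 yaw 35.6
edge 14.1 yaw 125.1
edge 14.4 yaw 34.9
[454.66310283  28.68366287]
top [452.2  27.9 167.9] lean 2.5 dir -161.0 ax [-0.042 -0.014  0.999]
5 x {"tx":0.002,"ty":0.0371,"tz":-0.0001,"wy":0.01} dist 185.7
```

carry_out --deltas '[{"tx":0.004,"ty":0.025,"tz":0,"wx":0,"wy":0.03,"wz":0},{"tx":0.004,"ty":0.025,"tz":0,"wx":0,"wy":0.03,"wz":0},{"tx":0.003,"ty":0.025,"tz":0,"wx":0,"wy":0.03,"wz":0},{"tx":0,"ty":0.025,"tz":0,"wx":0,"wy":0,"wz":0},{"tx":0,"ty":0,"tz":0,"wx":0,"wy":0,"wz":0}]'

```text
time: 17.82
position: [450.5, 27.2, 202.7]
orientation: [[0.569, -0.008, 0.822], [-0.822, -0.0, 0.569], [-0.004, -1.0, -0.006]]
ft_force: [-1.2, 0.5, -0.5]
width: 70.2
```

```bash
python3 - <<'E'
from h import *
print(status.state()["position"])
W=cam("wrist");save(W,"w17.png")
plan(tgt([452.5,28,121],-55))
E
```

```text
[450.49210526  27.20016383 202.67161805]
3 x {"ty":0.0279,"tz":0.0004,"wx":0.0015,"wy":-0.0017,"wz":-0.0009} dist 83.8
```

View pics/w17.png

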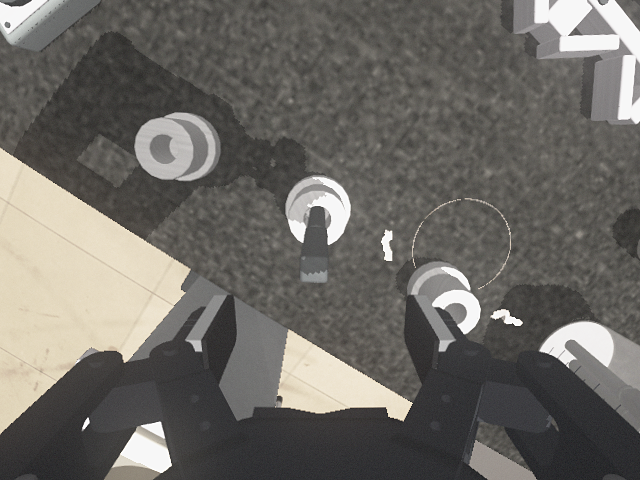

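carry_out --deltas '[{"tx":-0.001,"ty":0.028,"tz":0,"wx":0,"wy":0,"wz":0},{"tx":-0.001,"ty":0.028,"tz":0,"wx":0,"wy":0,"wz":0},{"tx":0,"ty":0.026,"tz":0,"wx":0,"wy":0,"wz":0},{"tx":0,"ty":0,"tz":0,"wx":0,"wy":0,"wz":0}]'

```text
time: 18.2
position: [450.6, 29.6, 122.5]
orientation: [[0.57, -0.005, 0.821], [-0.821, -0.0, 0.57], [-0.003, -1.0, -0.004]]
ft_force: [-0.6, 0.6, -0.6]
width: 70.0
```

carry_out --deltas '[{"tx":0,"ty":0,"tz":0,"wx":0,"wy":0,"wz":0},{"tx":0,"ty":0,"tz":0,"wx":0,"wy":0,"wz":0},{"tx":0,"ty":0,"tz":0,"wx":0,"wy":0,"wz":0},{"tx":0,"ty":0,"tz":0,"wx":0,"wy":0,"wz":0},{"tx":0,"ty":0,"tz":0,"wx":0,"wy":0,"wz":0}]' --jaw 0.01

```text
time: 18.62
position: [453.5, 30.1, 126.1]
orientation: [[0.571, 0.003, 0.821], [-0.821, -0.0, 0.571], [0.002, -1.0, 0.003]]
ft_force: [-0.3, -2.5, 5.3]
width: 14.3
```

carry_out --deltas '[{"tx":0,"ty":0,"tz":0,"wx":0,"wy":0,"wz":0},{"tx":0,"ty":0,"tz":0,"wx":0,"wy":0,"wz":0},{"tx":0,"ty":0,"tz":0,"wx":0,"wy":0,"wz":0},{"tx":0,"ty":0,"tz":0,"wx":0,"wy":0,"wz":0}]'

```text
time: 18.95
position: [453.6, 30.0, 126.1]
orientation: [[0.571, 0.003, 0.821], [-0.821, -0.0, 0.571], [0.002, -1.0, 0.003]]
ft_force: [0.1, -1.2, 7.5]
width: 14.0
```

carry_out --deltas '[{"tx":0,"ty":-0.02,"tz":0,"wx":0,"wy":0,"wz":0},{"tx":0,"ty":-0.035,"tz":0,"wx":0,"wy":0,"wz":0},{"tx":0,"ty":-0.04,"tz":0,"wx":0,"wy":0,"wz":0},{"tx":0,"ty":-0.04,"tz":0,"wx":0,"wy":0,"wz":0},{"tx":0,"ty":-0.04,"tz":0,"wx":0,"wy":0,"wz":0}]'

```text
time: 19.37
position: [451.6, 30.1, 301.9]
orientation: [[0.571, 0.0, 0.821], [-0.821, 0.0, 0.571], [0.0, -1.0, 0.0]]
ft_force: [1.4, 0.9, -2.4]
width: 14.0
```

carry_out --deltas '[{"tx":0,"ty":-0.025,"tz":0,"wx":0,"wy":0,"wz":0},{"tx":0,"ty":0,"tz":0,"wx":0,"wy":0,"wz":0}]'

```text
time: 19.53
position: [455.1, 30.3, 331.0]
orientation: [[0.571, 0.012, 0.821], [-0.821, 0.0, 0.571], [0.006, -1.0, 0.01]]
ft_force: [0.8, 0.4, -1.2]
width: 14.5
```

```bash
python3 - <<'E'
from h import *
s=status.state();print(s["time"],np.round(s["position"],1),s["width"])
W=cam("wrist");save(W,"w18.png")
plan(tgt([491,-307,330],-55));plan(tgt([491,-307,330],-36))
E
```

```text
19.5333 [455.1  30.3 331. ] 14.45805407496354
9 x {"tx":0.0331,"ty":-0.0002,"tz":-0.018,"wx":-0.0007,"wy":-0.0004,"wz":0.0004} dist 339.3
9 x {"tx":0.0302,"ty":-0.0002,"tz":-0.0228,"wx":-0.0006,"wy":-0.0372,"wz":0.0005} dist 339.3
```

View pics/w18.png

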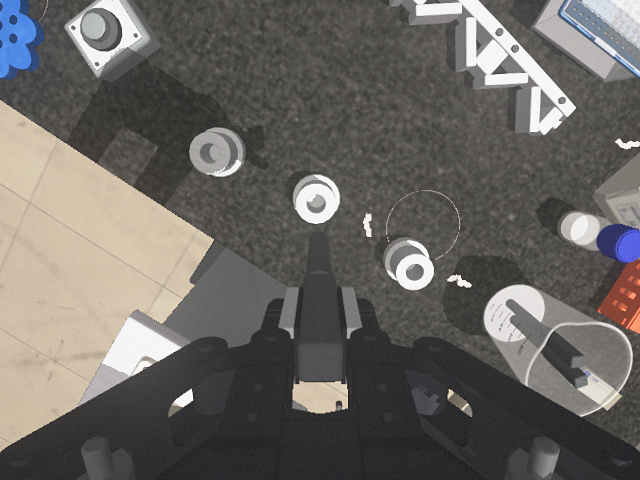

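```bash
python3 - <<'E'
from h import *
plan(tgt([455.5,-283,332],-126))
E
```

```text
11 x {"tx":0.0303,"ty":-0.0003,"tz":-0.0012,"wx":-0.0007,"wy":0.1124} dist 313.2
```

carry_out --deltas '[{"tx":0.0303,"ty":0,"tz":-0.0012,"wx":0,"wy":0.1124,"wz":0},{"tx":0.0303,"ty":0,"tz":-0.0012,"wx":0,"wy":0.1124,"wz":0},{"tx":0.0303,"ty":0,"tz":-0.0012,"wx":0,"wy":0.1124,"wz":0},{"tx":0.0303,"ty":0,"tz":-0.0012,"wx":0,"wy":0.1124,"wz":0},{"tx":0.0303,"ty":0,"tz":-0.0012,"wx":0,"wy":0.1124,"wz":0}]'

```text
time: 20.0
position: [502.2, -111.9, 322.7]
orientation: [[0.041, -0.003, 0.999], [-0.999, 0.001, 0.041], [-0.001, -1.0, -0.002]]
ft_force: [0.2, -0.2, -0.5]
width: 14.1
```

carry_out --deltas '[{"tx":0.0303,"ty":0,"tz":-0.0012,"wx":0,"wy":0.1124,"wz":0},{"tx":0.0303,"ty":0,"tz":-0.0012,"wx":0,"wy":0.1124,"wz":0},{"tx":0.0303,"ty":0,"tz":-0.0012,"wx":0,"wy":0.1124,"wz":0},{"tx":0.0303,"ty":0,"tz":-0.0012,"wx":0,"wy":0.1124,"wz":0},{"tx":0.0303,"ty":0,"tz":-0.0012,"wx":0,"wy":0.1124,"wz":0}]'

```text
time: 20.42
position: [469.0, -258.0, 322.6]
orientation: [[-0.498, -0.002, 0.867], [-0.867, 0.001, -0.498], [0.0, -1.0, -0.003]]
ft_force: [-0.1, -0.3, -0.7]
width: 14.4
```

carry_out --deltas '[{"tx":0.0303,"ty":0,"tz":-0.0012,"wx":0,"wy":0.1124,"wz":0},{"tx":0,"ty":0,"tz":0,"wx":0,"wy":0,"wz":0},{"tx":0,"ty":0,"tz":0,"wx":0,"wy":0,"wz":0}]'

```text
time: 20.67
position: [452.6, -283.4, 322.8]
orientation: [[-0.59, -0.002, 0.807], [-0.807, 0.002, -0.59], [0.0, -1.0, -0.003]]
ft_force: [0.4, 0.2, -0.5]
width: 14.2
```

```bash
python3 - <<'E'
from h import *
s=status.state();print(s["time"],np.round(s["position"],1),s["width"])
W=cam("wrist");save(W,"w19.png")
plan(tgt([455.5,-283,332],-126))
E
```

```text
20.6667 [ 452.6 -283.4  322.8] 14.175665805725073
1 x {"tx":-0.001,"ty":-0.0089,"tz":0.0021,"wx":0.0026,"wy":-0.0008,"wz":-0.0002} dist 9.2
```

View pics/w19.png

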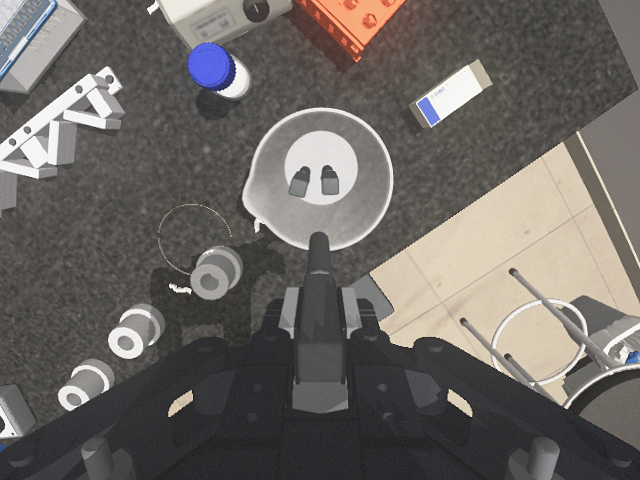

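```bash
python3 - <<'E'
from h import *
W=cam("wrist")
print(plane(W,[[299,186],[330,186]],153)[:,:2]); print(plane(W,[[321,168]],3)[:,:2])
print(plane(W,[[250,178],[393,178],[320,108],[320,250]],148)[:,:2])
s=status.state();R=np.array(s["orientation"]);p=np.array(s["position"])
for x in plane(W,[[299,186],[330,186]],153): print(np.round(R.T@(x-p),1))
print(np.round(R.T@(plane(W,[[321,168]],3)[0]-p),1))
E
```

```text
[[ 487.77637137 -286.35730718]
 [ 472.13652622 -307.82565171]]
[[ 478.26644727 -303.43267212]]
[[ 518.06914053 -255.57749469]
 [ 445.06325361 -355.87417796]
 [ 528.87953874 -338.53220329]
 [ 429.37421873 -266.11506213]]
[-16.5 170.3  30.4]
[ 10.  170.3  30.4]
[  2.9 320.3  33.1]
```

carry_out --deltas '[{"tx":0,"ty":0.03,"tz":0.002,"wx":0,"wy":0,"wz":0},{"tx":0,"ty":0.035,"tz":0.002,"wx":0,"wy":0,"wz":0},{"tx":0,"ty":0.035,"tz":0,"wx":0,"wy":0,"wz":0},{"tx":0,"ty":0.025,"tz":0,"wx":0,"wy":0,"wz":0},{"tx":0,"ty":0.015,"tz":0,"wx":0,"wy":0,"wz":0}]'

```text
time: 21.18
position: [456.2, -282.6, 181.0]
orientation: [[-0.586, -0.004, 0.81], [-0.81, 0.003, -0.586], [0.0, -1.0, -0.005]]
ft_force: [0.5, 0.3, -1.5]
width: 14.4
```

```bash
python3 - <<'E'
from h import *
s=status.state();print(s["time"],np.round(s["position"],1),s["width"])
W=cam("wrist");save(W,"w20.png")
S=cam("scene");save(S,"s20.png",(280,170,440,350),4)
E
```

```text
21.1833 [ 456.2 -282.6  181. ] 14.360236353751624
```

View pics/w20.png

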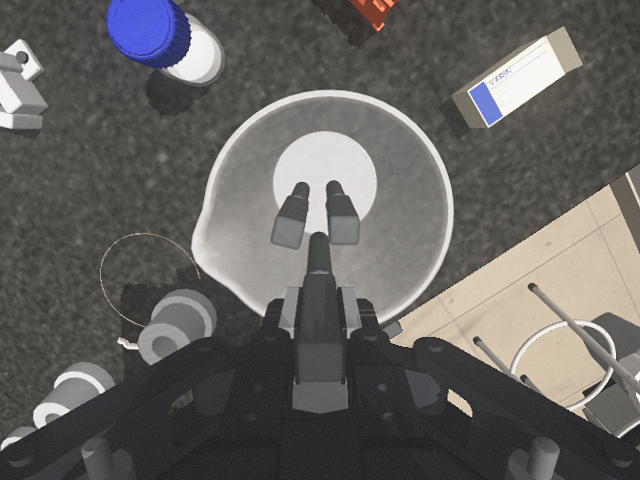

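View pics/s20.png

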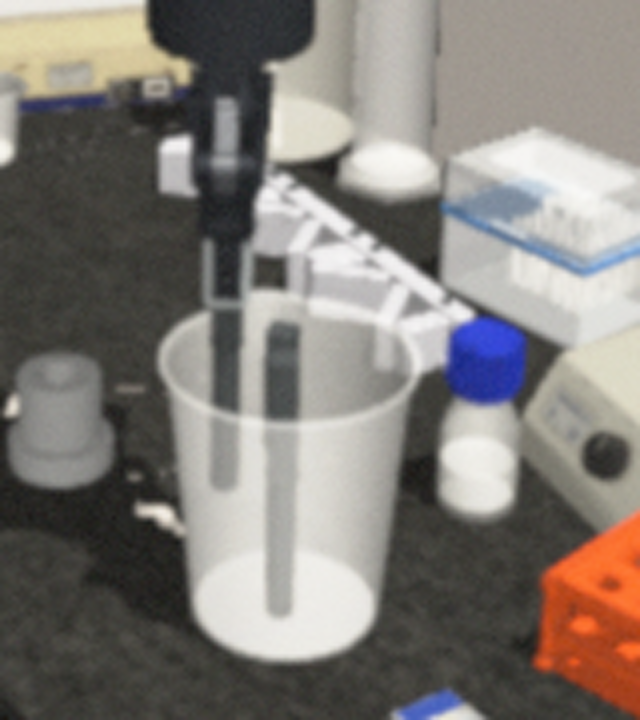

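```bash
python3 - <<'E'
from h import *
W=cam("wrist")
s=status.state();R=np.array(s["orientation"]);p=np.array(s["position"]);print(p)
uv=[[272,242],[302,248],[331,243],[358,243]]
for x in plane(W,uv,153): print(np.round(R.T@(x-p),1))
for x in plane(W,[[274,183],[377,183],[325,131]],3): print(np.round(R.T@(x-p),1))
E
```

```text
[ 457.08747875 -283.58810512  183.30379954]
[-23.   30.2  20.5]
[-8.3 30.2 17.5]
[ 5.8 30.2 20. ]
[19.  30.2 20. ]
[-39.7 180.2  30.2]
[ 50.8 180.2  30.3]
[  4.9 180.1  74.2]
```

carry_out --deltas '[{"tx":0.002,"ty":0.015,"tz":0,"wx":0,"wy":0,"wz":0},{"tx":0,"ty":0.02,"tz":0,"wx":0,"wy":0,"wz":0},{"tx":0,"ty":0.02,"tz":0,"wx":0,"wy":0,"wz":0},{"tx":0,"ty":0.01,"tz":0,"wx":0,"wy":0,"wz":0},{"tx":0,"ty":0,"tz":0,"wx":0,"wy":0,"wz":0}]'

```text
time: 21.75
position: [455.9, -286.0, 118.8]
orientation: [[-0.587, -0.002, 0.809], [-0.809, 0.001, -0.587], [0.0, -1.0, -0.002]]
ft_force: [0.3, -0.0, -1.8]
width: 14.4
```

```bash
python3 - <<'E'
from h import *
s=status.state();print(s["time"],np.round(s["position"],1),s["width"],s["ft_force"])
W=cam("wrist");save(W,"w21.png")
S=cam("scene");save(S,"s21.png",(280,170,440,350),4)
E
```

```text
21.75 [ 455.9 -286.   118.8] 14.389369339581654 [ 0.3209618  -0.02916948 -1.83929101]
```

View pics/w21.png

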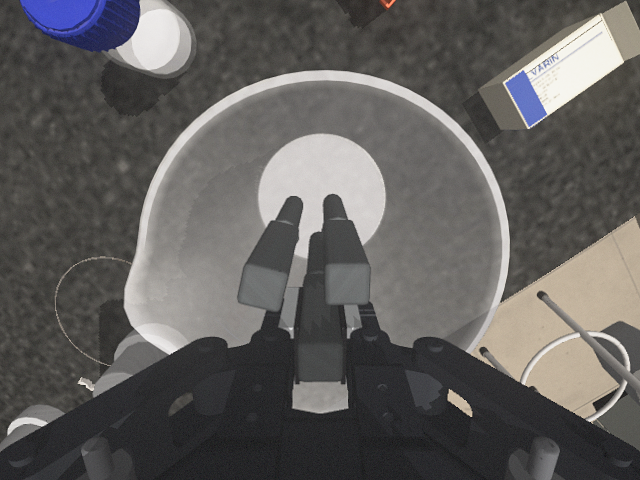

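View pics/s21.png

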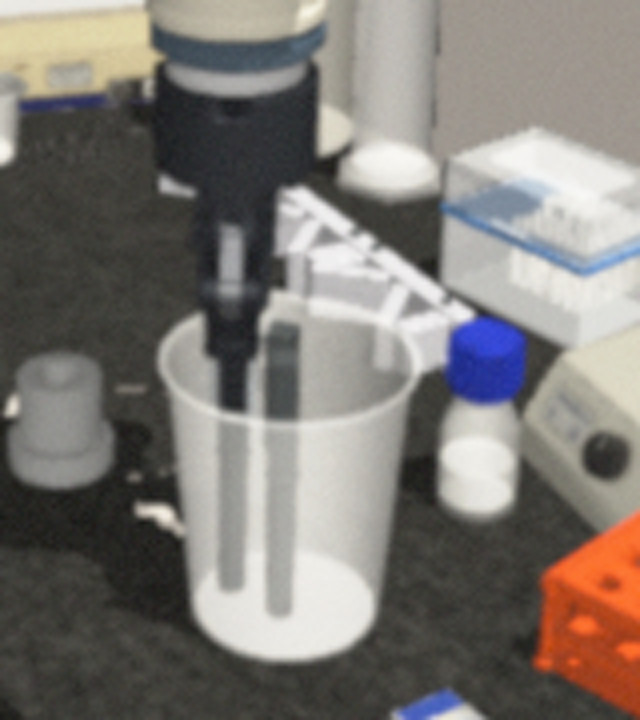

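carry_out --deltas '[{"tx":0,"ty":0.003,"tz":0,"wx":0,"wy":0,"wz":0},{"tx":0,"ty":0.002,"tz":0,"wx":0,"wy":0,"wz":0},{"tx":0,"ty":0,"tz":0,"wx":0,"wy":0,"wz":0}]'

```text
time: 22.1
position: [456.5, -286.9, 115.0]
orientation: [[-0.588, 0.001, 0.809], [-0.809, -0.001, -0.588], [-0.0, -1.0, 0.001]]
ft_force: [0.6, 0.6, -0.9]
width: 14.2
```

carry_out --deltas '[{"tx":0,"ty":0,"tz":0,"wx":0,"wy":0,"wz":0},{"tx":0,"ty":0,"tz":0,"wx":0,"wy":0,"wz":0},{"tx":0,"ty":0,"tz":0,"wx":0,"wy":0,"wz":0},{"tx":0,"ty":0,"tz":0,"wx":0,"wy":0,"wz":0},{"tx":0,"ty":0,"tz":0,"wx":0,"wy":0,"wz":0}]' --jaw 0.026

```text
time: 22.52
position: [456.2, -286.8, 114.6]
orientation: [[-0.588, 0.0, 0.809], [-0.809, -0.0, -0.588], [-0.0, -1.0, 0.0]]
ft_force: [0.5, -0.1, 0.3]
width: 26.0
```

carry_out --deltas '[{"tx":0,"ty":-0.02,"tz":0,"wx":0,"wy":0,"wz":0},{"tx":0,"ty":-0.03,"tz":0,"wx":0,"wy":0,"wz":0},{"tx":0,"ty":-0.04,"tz":0,"wx":0,"wy":0,"wz":0},{"tx":0,"ty":-0.04,"tz":0,"wx":0,"wy":0,"wz":0},{"tx":0,"ty":-0.04,"tz":0,"wx":0,"wy":0,"wz":0}]'

```text
time: 22.93
position: [455.7, -286.4, 286.1]
orientation: [[-0.588, -0.001, 0.809], [-0.809, 0.0, -0.588], [0.0, -1.0, -0.001]]
ft_force: [1.3, -0.3, 0.5]
width: 26.1
```

```bash
python3 - <<'E'
from h import *
s=status.state();print(s["time"],np.round(s["position"],1),s["width"],np.round(s["joints"],2))
W=cam("wrist");save(W,"w22.png")
S=cam("scene");save(S,"s22.png",(200,170,440,350),3.3)
for tgtxy in ([452,-116,200],):
  plan(tgt(tgtxy,-95))
E
```

```text
22.9333 [ 455.7 -286.4  286.1] 26.075233346492226 [-0.58  0.23  1.77  0.    1.14  1.62]
6 x {"tx":-0.0263,"ty":0.0152,"tz":-0.0127,"wx":-0.0021,"wy":-0.0903,"wz":0.0005} dist 195.7
```

View pics/w22.png

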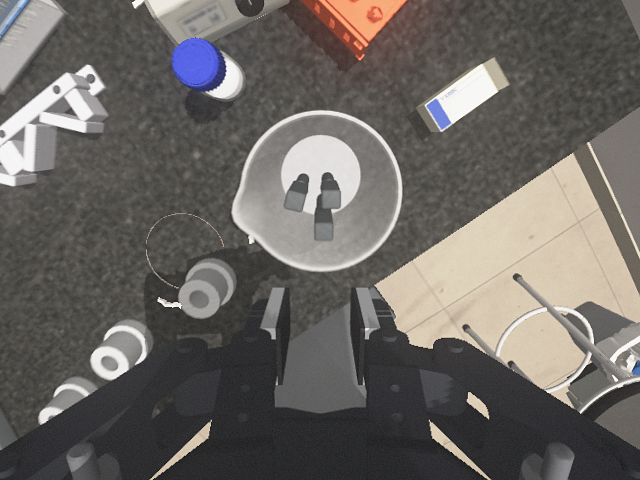

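View pics/s22.png

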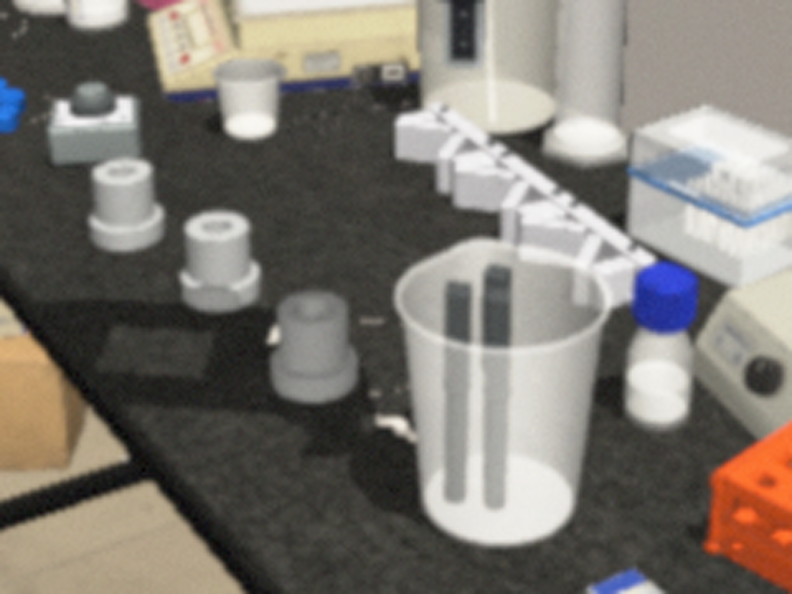

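```bash
python3 - <<'E'
from h import *
S=cam("scene");T=cam("top")
for uv in ([377,212],[349,200]): print("S",plane(S,[uv],0))
for uv in ([270,162],[225,165],[247,165],[205,160],[338,180],[318,180]): print("T",uv,plane(T,[uv],0))
W=cam("wrist")
save(T,"t23.png",(220,170,370,230),5)
E
```

```text
S [[860.27250857 106.84734918   0.        ]]
S [[843.62679136 231.23076949   0.        ]]
T [270, 162] [[844.0085976   92.55531512   0.        ]]
T [225, 165] [[830.15337979 237.04422767   0.        ]]
T [247, 165] [[831.94550635 166.03858113   0.        ]]
T [205, 160] [[845.46723671 303.07843998   0.        ]]
T [338, 180] [[ 790.66445264 -127.07702642    0.        ]]
T [318, 180] [[788.60304245 -63.30305856   0.        ]]
```

View pics/t23.png

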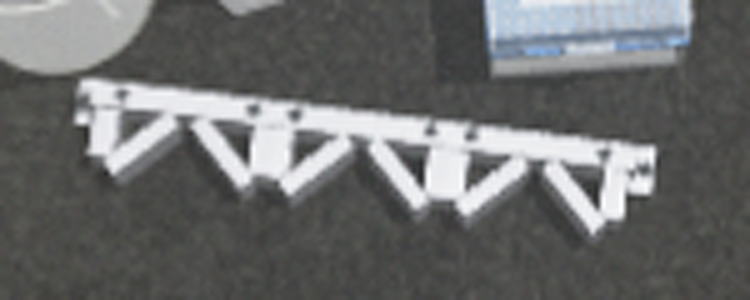

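```bash
python3 - <<'E'
from h import *
plan(tgt([480,-105,300],-97))
E
```

```text
5 x {"tx":-0.0354,"ty":-0.0032,"tz":-0.0107,"wx":0.0001,"wy":-0.1013} dist 183.8
```

carry_out --deltas '[{"tx":-0.0354,"ty":-0.0032,"tz":-0.0107,"wx":0,"wy":-0.1013,"wz":0},{"tx":-0.0354,"ty":-0.0032,"tz":-0.0107,"wx":0,"wy":-0.1013,"wz":0},{"tx":-0.0354,"ty":-0.0032,"tz":-0.0107,"wx":0,"wy":-0.1013,"wz":0},{"tx":-0.0354,"ty":-0.0032,"tz":-0.0107,"wx":0,"wy":-0.1013,"wz":0},{"tx":-0.0354,"ty":-0.0032,"tz":-0.0107,"wx":0,"wy":-0.1013,"wz":0}]' --jaw 0.08

```text
time: 23.6
position: [479.6, -103.5, 298.3]
orientation: [[-0.117, -0.004, 0.993], [-0.993, 0.001, -0.117], [-0.001, -1.0, -0.004]]
ft_force: [-0.4, -0.0, -0.1]
width: 79.9
```

carry_out --deltas '[{"tx":0,"ty":0,"tz":0,"wx":0,"wy":0,"wz":0},{"tx":0,"ty":0,"tz":0,"wx":0,"wy":0,"wz":0}]'

```text
time: 23.77
position: [479.4, -103.6, 298.8]
orientation: [[-0.119, -0.003, 0.993], [-0.993, 0.001, -0.119], [-0.0, -1.0, -0.003]]
ft_force: [0.7, -0.4, -0.3]
width: 80.2
```

```bash
python3 - <<'E'
from h import *
s=status.state();print(s["time"],np.round(s["position"],1),s["width"],np.round(s["joints"],2))
W=cam("wrist");save(W,"w24.png")
for n in ("pot_1","seat_1"):
    for o in spot_point(W,n)[:4]: print(n,np.round(o["at"],1),round(o["conf"],2),np.round(plane(W,o["at"],0)[0],1))
E
```

```text
23.7667 [ 479.4 -103.6  298.8] 80.19124515725495 [-0.24  0.14  1.85 -0.    1.15  1.45]
pot_1 [217.6 228.2] 0.85 [454.4  27.6   0. ]
pot_1 [336.  218.7] 0.78 [ 448.7 -121.2    0. ]
seat_1 [458.2  56.1] 0.45 [ 619.1 -278.1    0. ]
```

View pics/w24.png

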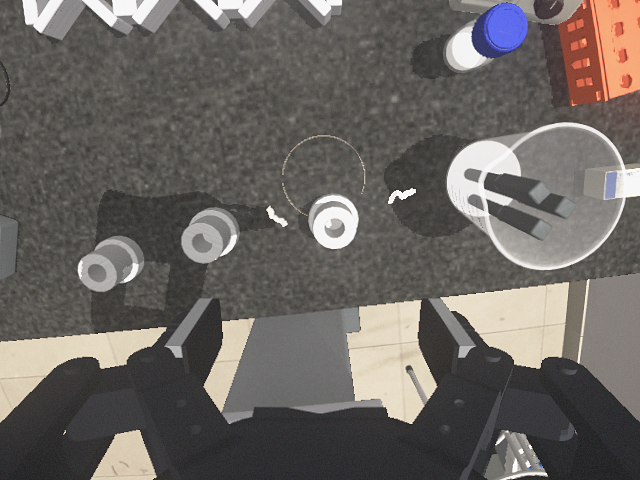

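```bash
python3 - <<'E'
from h import *
W=cam("wrist");save(W,"w24a.png",(290,180,380,260),8)
print(plane(W,[[335.5,225.5]],58))
E
```

```text
[[ 455.39368567 -121.18295748   58.        ]]
```

View pics/w24a.png

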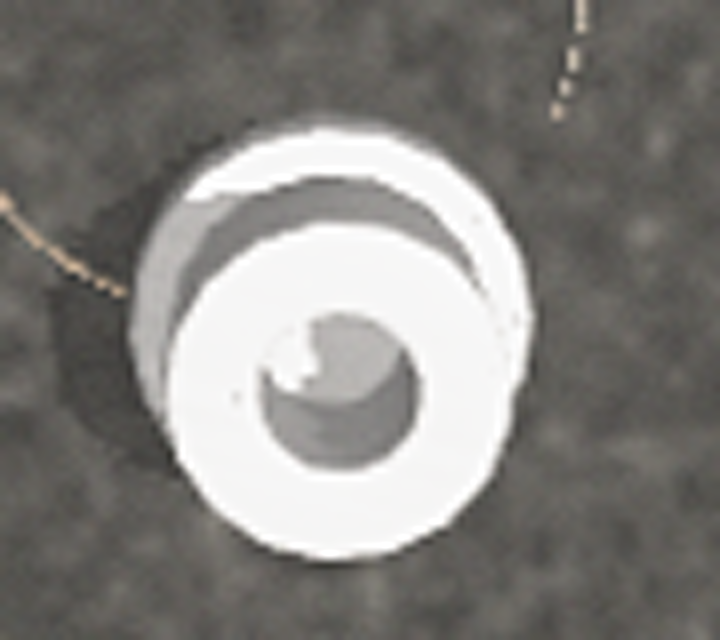

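```bash
python3 - <<'E'
from h import *
W=cam("wrist")
P=plane(W,[[332.2,228.9]],58)[0];print(P, plane(W,[[331.5,220.6]],18))
plan(tgt([P[0],P[1],130],-96.7)); plan(tgt([P[0],P[1],34],-96.7))
E
```

```text
[ 452.16878319 -117.46207585   58.        ] [[ 452.10464191 -117.95634753   18.        ]]
5 x {"tx":0.0029,"ty":0.034,"tz":-0.0053,"wx":0.0002,"wy":-0.0015} dist 172.4
8 x {"tx":0.0018,"ty":0.0332,"tz":-0.0033,"wx":0.0001,"wy":-0.0009} dist 267.5
```

carry_out --deltas '[{"tx":0.003,"ty":0.034,"tz":-0.0053,"wx":0,"wy":0,"wz":0},{"tx":0.003,"ty":0.034,"tz":-0.0053,"wx":0,"wy":0,"wz":0},{"tx":0.003,"ty":0.034,"tz":-0.0053,"wx":0,"wy":0,"wz":0},{"tx":0.003,"ty":0.034,"tz":-0.0053,"wx":0,"wy":0,"wz":0},{"tx":0.003,"ty":0.034,"tz":-0.0053,"wx":0,"wy":0,"wz":0}]'

```text
time: 24.43
position: [451.8, -118.1, 129.1]
orientation: [[-0.124, 0.001, 0.992], [-0.992, -0.0, -0.124], [0.0, -1.0, 0.001]]
ft_force: [0.5, 0.5, 0.6]
width: 79.6
```

carry_out --deltas '[{"tx":0,"ty":0.03,"tz":0,"wx":0,"wy":0,"wz":0},{"tx":0,"ty":0.03,"tz":0,"wx":0,"wy":0,"wz":0},{"tx":0,"ty":0,"tz":0,"wx":0,"wy":0,"wz":0},{"tx":0,"ty":0,"tz":0,"wx":0,"wy":0,"wz":0}]'

```text
time: 24.77
position: [451.0, -117.5, 69.4]
orientation: [[-0.124, -0.004, 0.992], [-0.992, 0.001, -0.124], [-0.001, -1.0, -0.004]]
ft_force: [-0.8, 0.1, -0.1]
width: 80.2
```

```bash
python3 - <<'E'
from h import *
s=status.state();print(s["time"],np.round(s["position"],1),s["width"],np.round(s["joints"],2))
W=cam("wrist");save(W,"w25.png")
E
```

```text
24.7667 [ 451.  -117.5   69.4] 80.19791599766545 [-0.28  0.47  2.07 -0.    0.61  1.41]
```

View pics/w25.png

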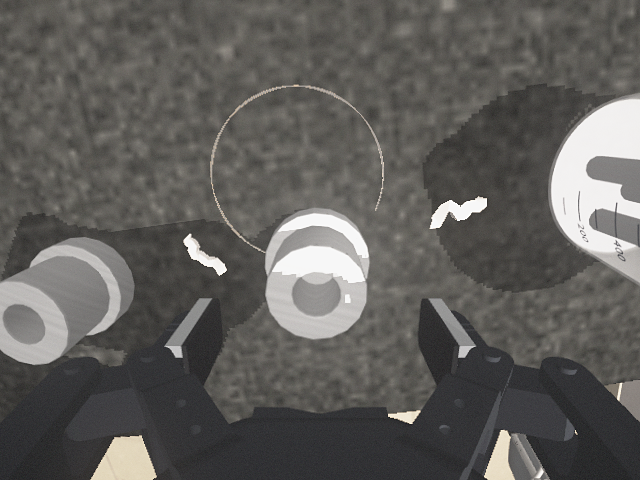

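carry_out --deltas '[{"tx":-0.001,"ty":0.018,"tz":0,"wx":0,"wy":0,"wz":0},{"tx":-0.001,"ty":0.017,"tz":0,"wx":0,"wy":0,"wz":0},{"tx":0,"ty":0,"tz":0,"wx":0,"wy":0,"wz":0}]'

```text
time: 25.07
position: [452.8, -115.2, 35.8]
orientation: [[-0.122, 0.001, 0.992], [-0.992, -0.0, -0.122], [0.0, -1.0, 0.001]]
ft_force: [-0.6, 0.1, 0.9]
width: 80.1
```

carry_out --deltas '[{"tx":0,"ty":0,"tz":0,"wx":0,"wy":0,"wz":0},{"tx":0,"ty":0,"tz":0,"wx":0,"wy":0,"wz":0},{"tx":0,"ty":0,"tz":0,"wx":0,"wy":0,"wz":0},{"tx":0,"ty":0,"tz":0,"wx":0,"wy":0,"wz":0},{"tx":0,"ty":0,"tz":0,"wx":0,"wy":0,"wz":0}]' --jaw 0.04

```text
time: 25.48
position: [453.8, -115.4, 37.6]
orientation: [[-0.122, 0.003, 0.993], [-0.993, -0.001, -0.122], [0.0, -1.0, 0.003]]
ft_force: [-0.6, -0.2, 12.1]
width: 45.7
```

```bash
python3 - <<'E'
from h import *
s=status.state();print(s["time"],np.round(s["position"],1),s["width"],np.round(s["ft_force"],1))
W=cam("wrist");save(W,"w26.png");S=cam("scene");save(S,"s26.png",(200,170,400,310),4)
E
```

```text
25.4833 [ 453.8 -115.4   37.6] 45.67404596006638 [-0.6 -0.2 12.1]
```

View pics/w26.png

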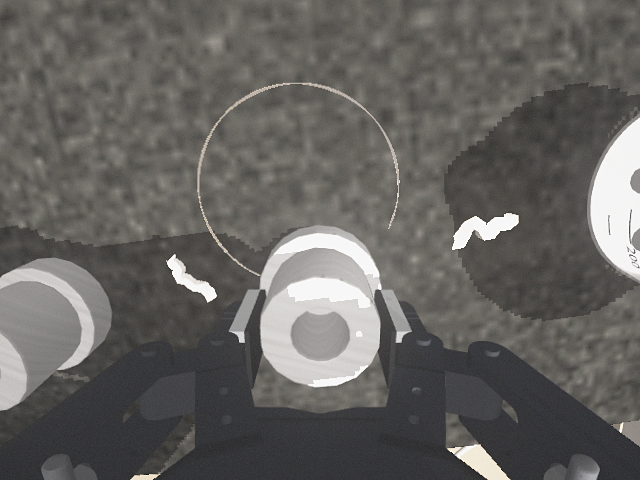

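View pics/s26.png

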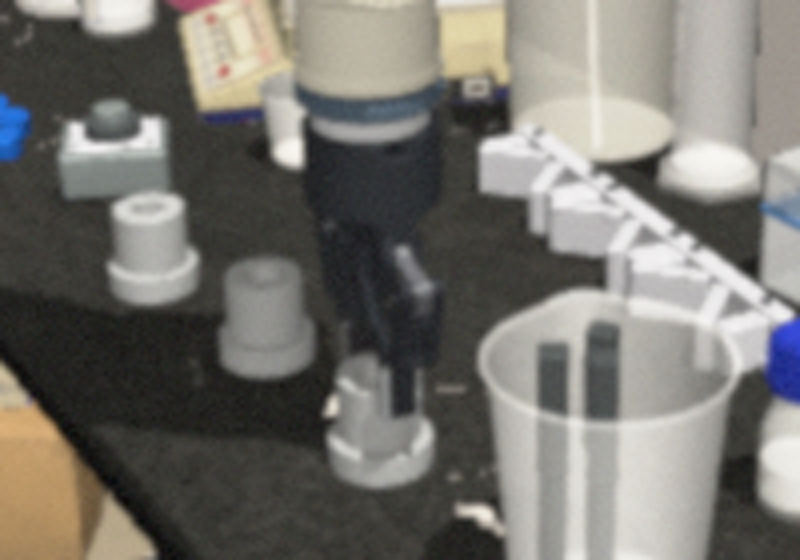

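carry_out --deltas '[{"tx":-0.0045,"ty":-0.001,"tz":0.0143,"wx":0,"wy":0,"wz":0},{"tx":-0.009,"ty":0,"tz":0.0285,"wx":0,"wy":0,"wz":0},{"tx":-0.0112,"ty":0,"tz":0.0357,"wx":0,"wy":0,"wz":0},{"tx":-0.0112,"ty":0,"tz":0.0357,"wx":0,"wy":0,"wz":0},{"tx":-0.0092,"ty":0,"tz":0.0286,"wx":0,"wy":0,"wz":0}]'

```text
time: 26.0
position: [602.9, -87.3, 38.1]
orientation: [[-0.122, 0.003, 0.993], [-0.993, -0.0, -0.122], [0.0, -1.0, 0.003]]
ft_force: [1.1, -1.0, -3.3]
width: 45.2
```

carry_out --deltas '[{"tx":0,"ty":0,"tz":0,"wx":0,"wy":0,"wz":0},{"tx":0,"ty":0,"tz":0,"wx":0,"wy":0,"wz":0}]'

```text
time: 26.17
position: [601.8, -87.3, 37.6]
orientation: [[-0.121, 0.003, 0.993], [-0.993, -0.0, -0.121], [0.0, -1.0, 0.003]]
ft_force: [2.7, 0.0, 5.8]
width: 45.5
```

```bash
cat >> h.py <<'E'
def railpts():
    # top edges (z=36) of each V: inner mouth, outer corner, in seat frame
    out=[]
    for k in (110,0,-110):
        for s in (1,-1): out+= [[2.9,k+s*39.5,36],[-5.6,k+s*48,36]]
    return np.array(out,float)
def toworld(P,cx,cy,yaw):
    a=np.radians(yaw);R=np.array([[np.cos(a),-np.sin(a),0],[np.sin(a),np.cos(a),0],[0,0,1]])
    return np.atleast_2d(P)@R.T+[cx,cy,0]
def overlay(c,name,rail,box=None,scale=1):
    im=c["image"].copy()
    for k in (110,0,-110):
        for z,col in((36,(0,0,255)),(0,(0,255,0))):
            L=np.array([[2.9,k+39.5,z],[42.4,k,z],[2.9,k-39.5,z]],float)
            uv=proj(c,toworld(L,*rail)); cv2.polylines(im,[np.round(uv*16).astype(np.int32)],False,col,1,cv2.LINE_AA,4)
        C=np.array([[30*np.cos(t),k+30*np.sin(t),0] for t in np.linspace(0,6.28,60)])
        cv2.polylines(im,[np.round(proj(c,toworld(C,*rail))*16).astype(np.int32)],True,(255,0,255),1,cv2.LINE_AA,4)
    save({"image":im},name,box,scale)
E
python3 - <<'E'
from h import *
s=status.state();print(s["time"],np.round(s["position"],1),s["width"],np.round(s["ft_force"],1))
W=cam("wrist");save(W,"w27.png");T=cam("top")
overlay(T,"t27.png",(674,15.5,-6.7),(220,170,370,230),5)
for n in ("pot_1","seat_1"):
    for o in spot_point(W,n)[:4]: print(n,np.round(o["at"],1),round(o["conf"],2),np.round(plane(W,o["at"],0)[0],1))
E
```

```text
26.1667 [601.8 -87.3  37.6] 45.46167344861754 [2.7 0.  5.8]
pot_1 [319.3 280.1] 0.6 [599.7 -87.8   0. ]
```

View pics/w27.png

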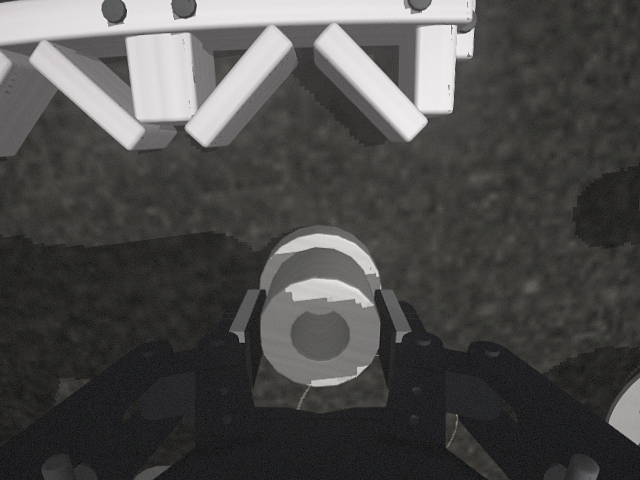

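View pics/t27.png

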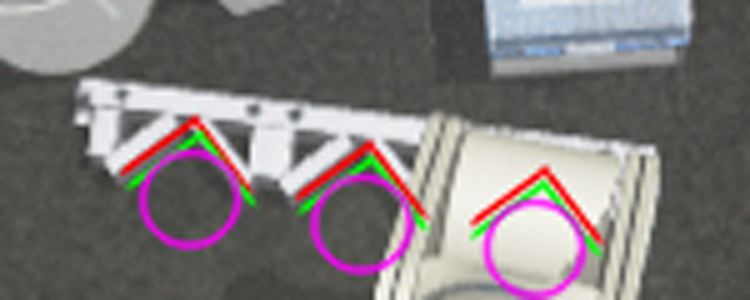

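```bash
cat > fit.py <<'E'
from h import *
from scipy.optimize import least_squares
def fit(c,uv,P,x0=(674,15,-6.7)):
    Wd=plane(c,uv,36)
    r=least_squares(lambda q:((toworld(P,*q)-Wd)[:,:2]).ravel(),x0)
    print("rail",np.round(r.x,2),"res",np.round((toworld(P,*r.x)-Wd)[:,:2],1).tolist())
    return r.x
E
python3 - <<'E'
from fit import *
W=cam("wrist");print(status.state()["position"])
k=-110
P=np.array([[2.9,k+39.5,36],[2.9,k-39.5,36],[-5.6,k+48,36],[-5.6,k-48,36]],float)
uv=[[210,147],[405,140],[186,127],[427,122]]
q=fit(W,uv,P)
# second V right cheek end too
overlay(W,"w27o.png",q)
for k in(110,0,-110): print(toworld([0,k,0],*q))
E
```

```text
[599.71346601 -87.87644794  37.58183622]
rail [684.39  16.63  -5.64] res [[8.3, 1.2], [7.3, -2.5], [-7.9, 2.7], [-7.7, -1.3]]
[[695.19462174 126.1004604    0.        ]]
[[684.38540674  16.63283564   0.        ]]
[[673.57619175 -92.83478912   0.        ]]
```

View pics/w27o.png

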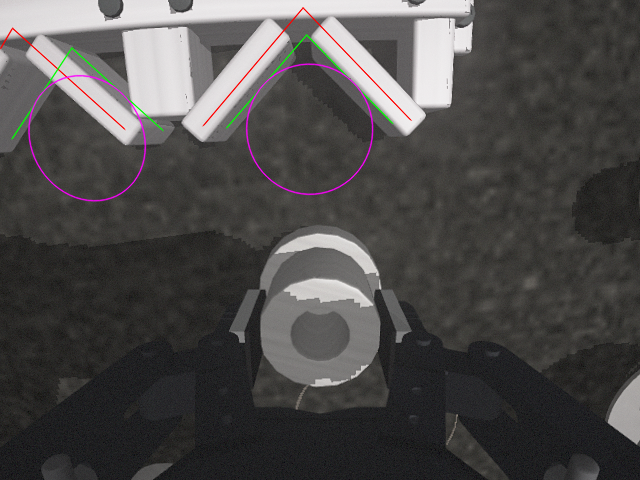

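```bash
python3 - <<'E'
from fit import *
W=cam("wrist");print(status.state()["position"]);save(W,"w28.png",(0,0,640,240),1.25)
E
```

```text
[599.73067562 -87.87620836  37.61351355]
```

View pics/w28.png

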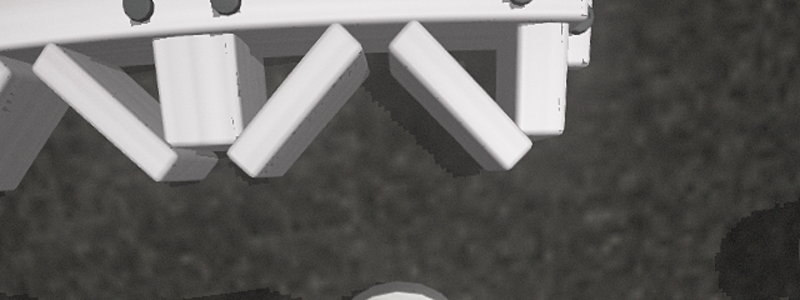

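```bash
python3 - <<'E'
from fit import *
W=cam("wrist")
k=-110
P=np.array([[2.9,k+39.5,36],[2.9,k-39.5,36],[11.4,k+48,36],[11.4,k-48,36],[2.9,-39.5,36],[11.4,-48,36]],float)
uv=np.array([[258,178],[506,169],[229,157],[531,147],[162,181],[177,157]])/1.25
q=fit(W,uv,P)
overlay(W,"w28o.png",q)
for k in(110,0,-110): print(toworld([0,k,0],*q))
E
```

```text
rail [677.18  17.89  -5.45] res [[-0.5, 1.4], [-1.2, -1.3], [1.4, 1.4], [0.8, -2.5], [-0.9, 1.9], [0.4, -0.9]]
[[687.62790205 127.38930422   0.        ]]
[[677.1760016   17.88698563   0.        ]]
[[666.72410115 -91.61533296   0.        ]]
```

View pics/w28o.png

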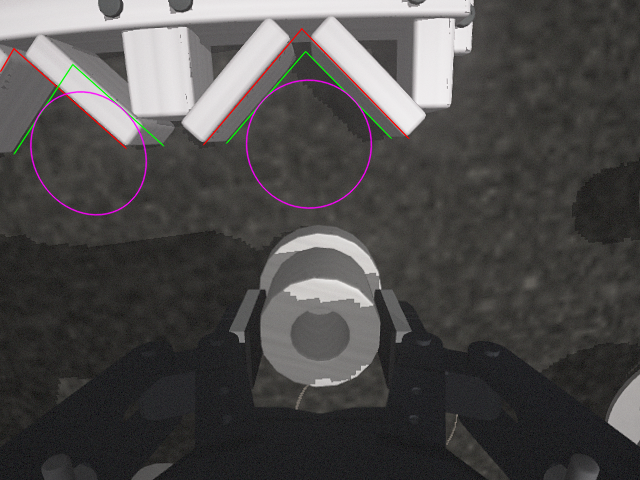

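carry_out --deltas '[{"tx":-0.0015,"ty":0,"tz":0.018,"wx":0,"wy":0,"wz":0},{"tx":-0.0015,"ty":0,"tz":0.018,"wx":0,"wy":0,"wz":0},{"tx":-0.0014,"ty":0,"tz":0.016,"wx":0,"wy":0,"wz":0},{"tx":0,"ty":0,"tz":0.008,"wx":0,"wy":0,"wz":0},{"tx":0,"ty":0,"tz":0,"wx":0,"wy":0,"wz":0}]'

```text
time: 26.93
position: [661.2, -91.3, 37.6]
orientation: [[-0.122, 0.002, 0.992], [-0.992, -0.0, -0.122], [0.0, -1.0, 0.002]]
ft_force: [3.4, 0.2, 7.3]
width: 45.5
```

```bash
python3 - <<'E'
from fit import *
s=status.state();print(s["time"],np.round(s["position"],1),s["width"],np.round(s["ft_force"],1))
W=cam("wrist");save(W,"w29.png")
E
```

```text
26.9333 [661.2 -91.3  37.6] 45.4848305097017 [3.4 0.2 7.3]
```

View pics/w29.png

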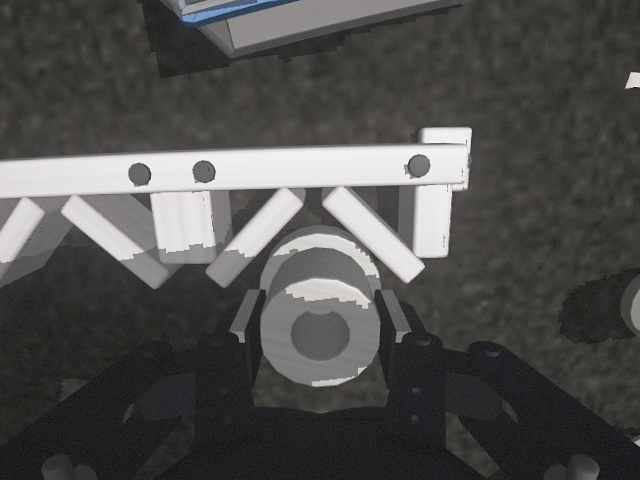

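carry_out --deltas '[{"tx":0,"ty":0,"tz":0.0015,"wx":0,"wy":0,"wz":0},{"tx":0,"ty":0,"tz":0.0015,"wx":0,"wy":0,"wz":0},{"tx":0,"ty":0,"tz":0.001,"wx":0,"wy":0,"wz":0},{"tx":0,"ty":0,"tz":0,"wx":0,"wy":0,"wz":0}]'

```text
time: 27.32
position: [662.5, -91.5, 37.6]
orientation: [[-0.123, -0.002, 0.992], [-0.992, 0.0, -0.123], [0.0, -1.0, -0.002]]
ft_force: [-4.4, -0.0, 9.1]
width: 45.3
```

carry_out --deltas '[{"tx":0,"ty":0,"tz":0.001,"wx":0,"wy":0,"wz":0},{"tx":0,"ty":0,"tz":0.001,"wx":0,"wy":0,"wz":0},{"tx":0,"ty":0,"tz":0,"wx":0,"wy":0,"wz":0}]'

```text
time: 27.57
position: [664.3, -91.7, 37.6]
orientation: [[-0.123, -0.002, 0.992], [-0.992, 0.0, -0.123], [0.0, -1.0, -0.002]]
ft_force: [-3.3, 0.7, 9.6]
width: 45.7
```

carry_out --deltas '[{"tx":0,"ty":0,"tz":0.001,"wx":0,"wy":0,"wz":0},{"tx":0,"ty":0,"tz":0.001,"wx":0,"wy":0,"wz":0},{"tx":0,"ty":0,"tz":0,"wx":0,"wy":0,"wz":0}]'

```text
time: 27.82
position: [666.1, -91.9, 37.6]
orientation: [[-0.123, -0.002, 0.992], [-0.992, 0.0, -0.123], [0.0, -1.0, -0.002]]
ft_force: [-4.0, 1.1, 11.0]
width: 45.7
```

carry_out --deltas '[{"tx":0,"ty":0,"tz":0.001,"wx":0,"wy":0,"wz":0},{"tx":0,"ty":0,"tz":0.001,"wx":0,"wy":0,"wz":0},{"tx":0,"ty":0,"tz":0,"wx":0,"wy":0,"wz":0}]'

```text
time: 28.07
position: [666.5, -91.8, 37.7]
orientation: [[-0.123, -0.006, 0.992], [-0.992, 0.001, -0.123], [-0.0, -1.0, -0.006]]
ft_force: [-9.6, 1.7, 17.3]
width: 45.4
```

```bash
python3 - <<'E'
from fit import *
s=status.state();print(s["time"],np.round(s["position"],1),s["width"],np.round(s["ft_force"],1))
W=cam("wrist");save(W,"w30.png",(160,150,480,390),2.4)
E
```

```text
28.0667 [666.5 -91.8  37.7] 45.427863788073616 [-9.6  1.7 17.3]
```

View pics/w30.png

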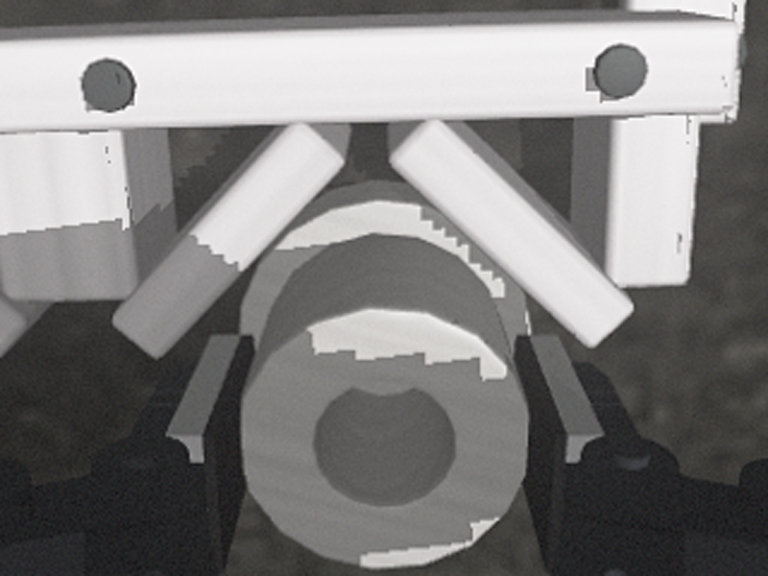

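carry_out --deltas '[{"tx":0,"ty":0,"tz":0,"wx":0,"wy":0,"wz":0},{"tx":0,"ty":0,"tz":0,"wx":0,"wy":0,"wz":0},{"tx":0,"ty":0,"tz":0,"wx":0,"wy":0,"wz":0}]' --jaw 0.06

```text
time: 28.37
position: [668.7, -92.1, 36.2]
orientation: [[-0.122, -0.001, 0.992], [-0.992, 0.0, -0.122], [0.0, -1.0, -0.001]]
ft_force: [-0.8, 0.1, 0.3]
width: 59.9
```

carry_out --deltas '[{"tx":0,"ty":-0.02,"tz":0,"wx":0,"wy":0,"wz":0},{"tx":0,"ty":-0.02,"tz":0,"wx":0,"wy":0,"wz":0},{"tx":0,"ty":-0.02,"tz":-0.015,"wx":0,"wy":0,"wz":0},{"tx":0,"ty":0,"tz":-0.035,"wx":0,"wy":0,"wz":0},{"tx":0,"ty":0,"tz":-0.035,"wx":0,"wy":0,"wz":0}]'

```text
time: 28.78
position: [585.8, -81.7, 97.6]
orientation: [[-0.122, 0.003, 0.993], [-0.993, -0.001, -0.122], [0.0, -1.0, 0.003]]
ft_force: [0.3, -0.2, -0.7]
width: 59.6
```

```bash
python3 - <<'E'
from fit import *
s=status.state();print(s["time"],np.round(s["position"],1),s["width"],np.round(s["ft_force"],1))
W=cam("wrist");save(W,"w31.png")
E
```

```text
28.7833 [585.8 -81.7  97.6] 59.59191627360523 [ 0.3 -0.2 -0.7]
```

View pics/w31.png

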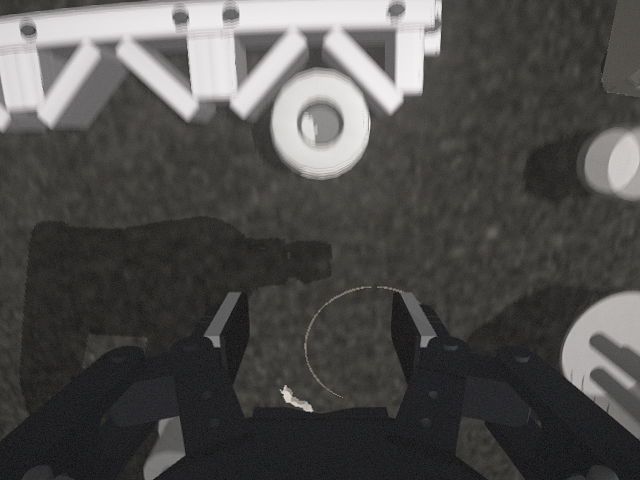

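carry_out --deltas '[{"tx":0,"ty":0.02,"tz":0,"wx":0,"wy":0,"wz":0},{"tx":0,"ty":0.02,"tz":0,"wx":0,"wy":0,"wz":0},{"tx":0,"ty":0.02,"tz":0,"wx":0,"wy":0,"wz":0},{"tx":0,"ty":0.015,"tz":0,"wx":0,"wy":0,"wz":0},{"tx":0,"ty":0.009,"tz":0,"wx":0,"wy":0,"wz":0}]' --jaw 0.0

```text
time: 29.25
position: [583.9, -81.4, 10.4]
orientation: [[-0.122, -0.003, 0.993], [-0.993, 0.0, -0.122], [-0.0, -1.0, -0.003]]
ft_force: [-0.0, 0.2, 0.1]
width: 0.6
```

carry_out --deltas '[{"tx":0,"ty":0,"tz":0.012,"wx":0,"wy":0,"wz":0},{"tx":0,"ty":0,"tz":0.012,"wx":0,"wy":0,"wz":0},{"tx":0,"ty":0,"tz":0.008,"wx":0,"wy":0,"wz":0},{"tx":0,"ty":0,"tz":0,"wx":0,"wy":0,"wz":0}]'

```text
time: 29.58
position: [619.2, -85.7, 12.8]
orientation: [[-0.122, 0.002, 0.993], [-0.993, -0.0, -0.122], [0.0, -1.0, 0.002]]
ft_force: [1.2, -0.3, -0.2]
width: -0.4
```

```bash
python3 - <<'E'
from fit import *
s=status.state();print(s["time"],np.round(s["position"],1),s["width"],np.round(s["ft_force"],1))
W=cam("wrist");save(W,"w32.png")
E
```

```text
29.5833 [619.2 -85.7  12.8] -0.3942653792746801 [ 1.2 -0.3 -0.2]
```

View pics/w32.png

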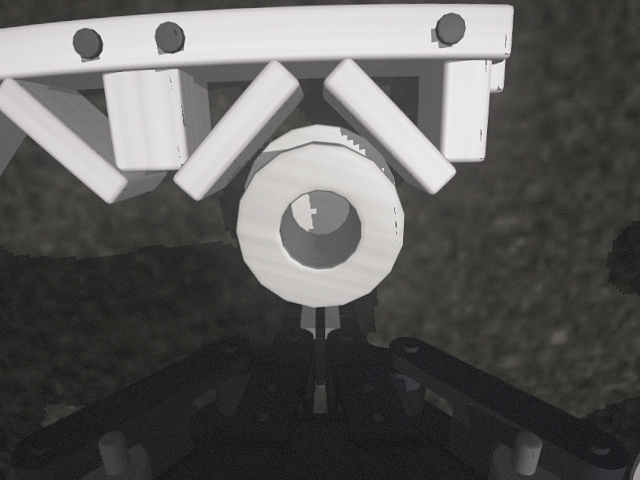

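carry_out --deltas '[{"tx":0,"ty":0,"tz":0.002,"wx":0,"wy":0,"wz":0},{"tx":0,"ty":0,"tz":0.002,"wx":0,"wy":0,"wz":0},{"tx":0,"ty":0,"tz":0.002,"wx":0,"wy":0,"wz":0},{"tx":0,"ty":0,"tz":0.001,"wx":0,"wy":0,"wz":0},{"tx":0,"ty":0,"tz":0,"wx":0,"wy":0,"wz":0}]'

```text
time: 30.05
position: [623.9, -86.2, 12.5]
orientation: [[-0.122, -0.0, 0.993], [-0.993, 0.0, -0.122], [-0.0, -1.0, -0.0]]
ft_force: [-1.4, -0.3, 0.7]
width: 0.2
```

carry_out --deltas '[{"tx":0,"ty":0,"tz":0.001,"wx":0,"wy":0,"wz":0},{"tx":0,"ty":0,"tz":0.001,"wx":0,"wy":0,"wz":0},{"tx":0,"ty":0,"tz":0,"wx":0,"wy":0,"wz":0}]'

```text
time: 30.3
position: [625.4, -86.2, 12.2]
orientation: [[-0.122, -0.002, 0.993], [-0.993, 0.0, -0.122], [-0.0, -1.0, -0.002]]
ft_force: [-2.8, 1.5, -0.2]
width: -0.0
```

carry_out --deltas '[{"tx":0,"ty":0,"tz":0.001,"wx":0,"wy":0,"wz":0},{"tx":0,"ty":0,"tz":0.001,"wx":0,"wy":0,"wz":0},{"tx":0,"ty":0,"tz":0,"wx":0,"wy":0,"wz":0}]'

```text
time: 30.55
position: [625.9, -86.3, 11.9]
orientation: [[-0.122, -0.005, 0.993], [-0.993, 0.001, -0.122], [-0.0, -1.0, -0.005]]
ft_force: [-8.1, 1.3, 3.3]
width: 0.0
```

carry_out --deltas '[{"tx":0,"ty":0,"tz":0.001,"wx":0,"wy":0,"wz":0},{"tx":0,"ty":0,"tz":0.001,"wx":0,"wy":0,"wz":0},{"tx":0,"ty":0,"tz":0,"wx":0,"wy":0,"wz":0}]'

```text
time: 30.8
position: [625.9, -86.3, 11.4]
orientation: [[-0.122, -0.009, 0.993], [-0.993, 0.001, -0.122], [-0.0, -1.0, -0.009]]
ft_force: [-11.6, 1.9, 5.3]
width: 0.0
```

```bash
python3 - <<'E'
from fit import *
s=status.state();print(s["time"],np.round(s["position"],1),s["width"],np.round(s["ft_force"],1))
W=cam("wrist");save(W,"w33.png",(160,50,480,290),2.4)
E
```

```text
30.8 [625.9 -86.3  11.4] 0.0396818866446112 [-11.6   1.9   5.3]
```

View pics/w33.png

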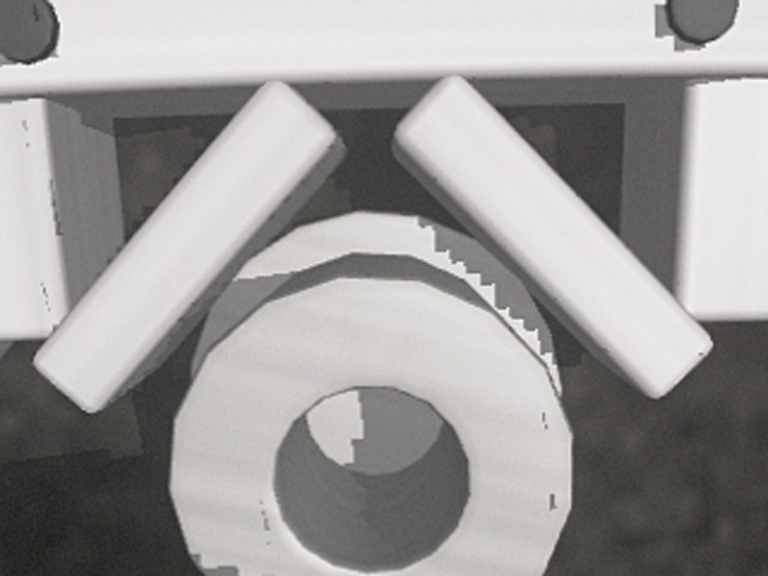

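carry_out --deltas '[{"tx":0,"ty":0,"tz":-0.01,"wx":0,"wy":0,"wz":0},{"tx":0,"ty":0,"tz":-0.025,"wx":0,"wy":0,"wz":0},{"tx":0,"ty":-0.03,"tz":-0.03,"wx":0,"wy":0,"wz":0},{"tx":0,"ty":-0.04,"tz":0,"wx":0,"wy":0,"wz":0},{"tx":0,"ty":-0.04,"tz":0,"wx":0,"wy":0,"wz":0}]'

```text
time: 31.27
position: [563.7, -78.8, 121.9]
orientation: [[-0.122, -0.003, 0.993], [-0.993, 0.0, -0.122], [0.0, -1.0, -0.003]]
ft_force: [1.2, -0.0, -0.1]
width: -0.1
```

```bash
python3 - <<'E'
from fit import *
T=cam("top");W=cam("wrist");save(W,"w34.png")
for o in spot_point(T,"pot_1")[:4]: print(np.round(o["at"],1),round(o["conf"],2),np.round(plane(T,o["at"],0)[0],1))
for o in spot_point(W,"pot_1")[:4]: print("W",np.round(o["at"],1),round(o["conf"],2),np.round(plane(W,o["at"],0)[0],1))
plan(tgt([454,28,125],-96))
E
```

```text
[239.2 289.8] 0.55 [430.1 169.8   0. ]
W [ 83.6 407.5] 0.76 [429.7 160.1   0. ]
W [321.2 101.9] 0.64 [665.6 -93.7   0. ]
5 x {"tx":-0.0187,"ty":-0.0003,"tz":-0.0251,"wx":-0.0011,"wy":-0.0035,"wz":0.0001} dist 156.4
```

View pics/w34.png

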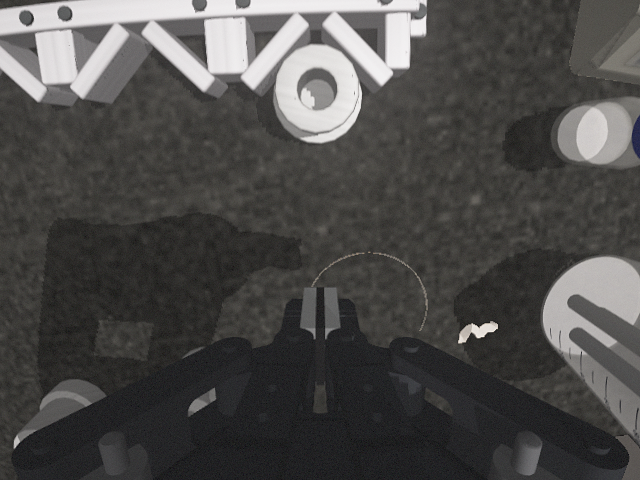

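carry_out --deltas '[{"tx":-0.0187,"ty":0,"tz":-0.0251,"wx":0,"wy":-0.0035,"wz":0},{"tx":-0.0187,"ty":0,"tz":-0.0251,"wx":0,"wy":-0.0035,"wz":0},{"tx":-0.0187,"ty":0,"tz":-0.0251,"wx":0,"wy":-0.0035,"wz":0},{"tx":-0.0187,"ty":0,"tz":-0.0251,"wx":0,"wy":-0.0035,"wz":0},{"tx":-0.0187,"ty":0,"tz":-0.0251,"wx":0,"wy":-0.0035,"wz":0}]' --jaw 0.08

```text
time: 31.88
position: [450.3, 28.9, 120.7]
orientation: [[-0.105, -0.002, 0.994], [-0.994, -0.0, -0.105], [0.0, -1.0, -0.002]]
ft_force: [-0.0, 0.6, 0.2]
width: 60.8
```

carry_out --deltas '[{"tx":0,"ty":0,"tz":0,"wx":0,"wy":0,"wz":0},{"tx":0,"ty":0,"tz":0,"wx":0,"wy":0,"wz":0}]'

```text
time: 32.05
position: [450.5, 29.0, 120.9]
orientation: [[-0.103, -0.002, 0.995], [-0.995, -0.0, -0.103], [0.0, -1.0, -0.002]]
ft_force: [0.3, -0.5, 0.4]
width: 80.1
```

```bash
python3 - <<'E'
from fit import *
s=status.state();print(s["time"],np.round(s["position"],1),s["width"],np.round(s["ft_force"],1))
W=cam("wrist");save(W,"w35.png")
for o in spot_point(W,"pot_1")[:4]: print("W",np.round(o["at"],1),round(o["conf"],2),np.round(plane(W,o["at"],0)[0],1))
E
```

```text
32.05 [450.5  29.  120.9] 80.07303826206277 [ 0.3 -0.5  0.4]
W [314.4 229.4] 0.88 [454.9  31.5   0. ]
W [154.4 274.6] 0.62 [431.6 160.3   0. ]
```

View pics/w35.png

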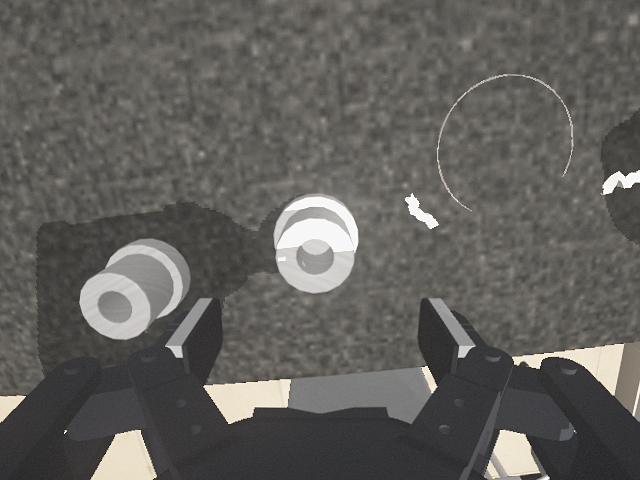

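carry_out --deltas '[{"tx":-0.0015,"ty":0.025,"tz":0.001,"wx":0,"wy":0.01,"wz":0},{"tx":-0.0015,"ty":0.025,"tz":0.001,"wx":0,"wy":0,"wz":0},{"tx":0,"ty":0.02,"tz":0,"wx":0,"wy":0,"wz":0},{"tx":0,"ty":0.015,"tz":0,"wx":0,"wy":0,"wz":0},{"tx":0,"ty":0,"tz":0,"wx":0,"wy":0,"wz":0}]'

```text
time: 32.57
position: [453.7, 30.2, 34.2]
orientation: [[-0.116, -0.004, 0.993], [-0.993, -0.0, -0.116], [0.001, -1.0, -0.004]]
ft_force: [-0.5, 0.3, -0.1]
width: 79.8
```

carry_out --deltas '[{"tx":0,"ty":0,"tz":0,"wx":0,"wy":0,"wz":0},{"tx":0,"ty":0,"tz":0,"wx":0,"wy":0,"wz":0},{"tx":0,"ty":0,"tz":0,"wx":0,"wy":0,"wz":0},{"tx":0,"ty":0,"tz":0,"wx":0,"wy":0,"wz":0},{"tx":0,"ty":0,"tz":0,"wx":0,"wy":0,"wz":0}]' --jaw 0.04

```text
time: 32.98
position: [455.7, 30.8, 38.2]
orientation: [[-0.115, 0.003, 0.993], [-0.993, -0.0, -0.115], [-0.0, -1.0, 0.003]]
ft_force: [-0.0, -3.0, 7.4]
width: 45.9
```

```bash
python3 - <<'E'
from fit import *
s=status.state();p=np.array(s["position"]);print(s["time"],np.round(s["position"],1),s["width"],np.round(s["ft_force"],1))
R=np.array(s["orientation"])
q=(677.2,17.9,-6)
seat=toworld([0,0,0],*q)[0];pre=toworld([-60,0,0],*q)[0]
d=R.T@(pre-p);print(np.round(d,1))
W=cam("wrist");save(W,"w36.png")
E
```

```text
32.9833 [455.7  30.8  38.2] 45.9381496221136 [-0.  -3.   7.4]
[-12.   38.7 161.5]
```

View pics/w36.png

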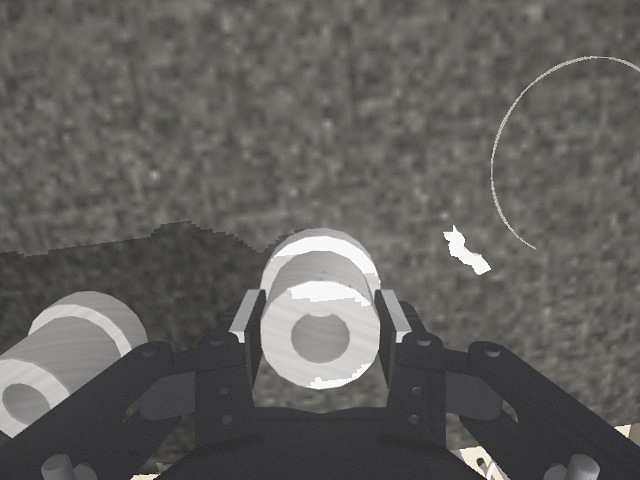

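carry_out --deltas '[{"tx":-0.001,"ty":0,"tz":0.015,"wx":0,"wy":0,"wz":0},{"tx":-0.0025,"ty":0,"tz":0.035,"wx":0,"wy":0,"wz":0},{"tx":-0.003,"ty":0,"tz":0.04,"wx":0,"wy":0,"wz":0},{"tx":-0.003,"ty":0,"tz":0.04,"wx":0,"wy":0,"wz":0},{"tx":-0.0025,"ty":0,"tz":0.0315,"wx":0,"wy":0,"wz":0}]'

```text
time: 33.45
position: [619.8, 24.3, 38.3]
orientation: [[-0.115, 0.004, 0.993], [-0.993, 0.0, -0.115], [-0.0, -1.0, 0.004]]
ft_force: [0.3, 0.7, -2.2]
width: 45.4
```

carry_out --deltas '[{"tx":0,"ty":0,"tz":0,"wx":0,"wy":0,"wz":0},{"tx":0,"ty":0,"tz":0,"wx":0,"wy":0,"wz":0},{"tx":0,"ty":0,"tz":0,"wx":0,"wy":0,"wz":0}]'

```text
time: 33.7
position: [617.9, 24.4, 38.3]
orientation: [[-0.115, 0.004, 0.993], [-0.993, 0.0, -0.115], [-0.001, -1.0, 0.004]]
ft_force: [2.4, -0.3, 4.6]
width: 45.1
```

```bash
python3 - <<'E'
from fit import *
s=status.state();p=np.array(s["position"]);print(s["time"],np.round(s["position"],1),s["width"],np.round(s["ft_force"],1))
W=cam("wrist");save(W,"w37.png",(0,0,640,360),1.25)
E
```

```text
33.7 [617.9  24.4  38.3] 45.083839955318595 [ 2.4 -0.3  4.6]
```

View pics/w37.png

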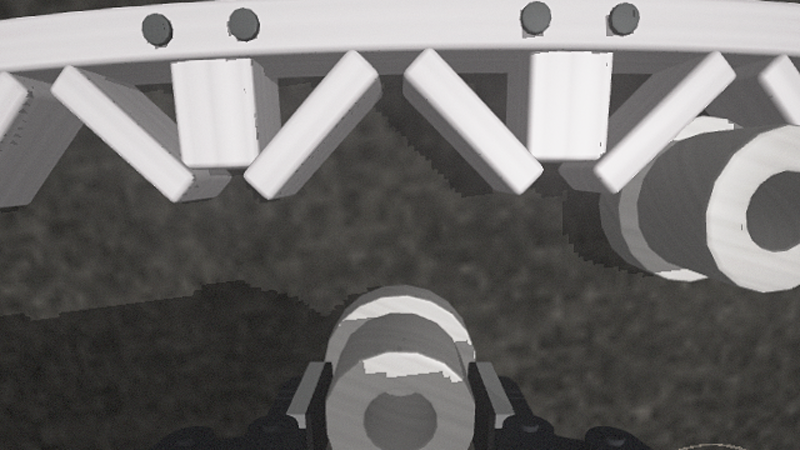

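```bash
python3 - <<'E'
from fit import *
W=cam("wrist");s=status.state();p=np.array(s["position"]);R=np.array(s["orientation"])
P=np.array([[2.9,39.5,36],[2.9,-39.5,36],[11.4,48,36],[11.4,-48,36],[2.9,70.5,36],[2.9,-70.5,36]],float)
uv=np.array([[272,198],[518,193],[245,178],[542,170],[178,201],[610,192]])/1.25
q=fit(W,uv,P)
seat=toworld([0,0,0],*q)[0]; print(seat,p,np.round(R.T@(seat-p),1))
E
```

```text
rail [677.57  18.33  -5.35] res [[-0.6, 1.4], [-0.6, -0.7], [1.6, 1.8], [0.9, -2.2], [-0.5, 2.2], [-0.8, -2.4]]
[677.57390637  18.32664845   0.        ] [617.14868753  24.49396622  38.28826522] [-0.8 38.5 60.6]
```

carry_out --deltas '[{"tx":-0.0008,"ty":0,"tz":0.016,"wx":0,"wy":0,"wz":0},{"tx":0,"ty":0,"tz":0.018,"wx":0,"wy":0,"wz":0},{"tx":0,"ty":0,"tz":0.014,"wx":0,"wy":0,"wz":0},{"tx":0,"ty":0,"tz":0.008,"wx":0,"wy":0,"wz":0},{"tx":0,"ty":0,"tz":0.002,"wx":0,"wy":0,"wz":0}]'

```text
time: 34.22
position: [674.4, 18.6, 38.3]
orientation: [[-0.115, 0.0, 0.993], [-0.993, 0.0, -0.115], [-0.0, -1.0, 0.0]]
ft_force: [-3.8, 0.5, 13.4]
width: 45.3
```

carry_out --deltas '[{"tx":0,"ty":0,"tz":0.001,"wx":0,"wy":0,"wz":0},{"tx":0,"ty":0,"tz":0.001,"wx":0,"wy":0,"wz":0},{"tx":0,"ty":0,"tz":0,"wx":0,"wy":0,"wz":0}]'

```text
time: 34.47
position: [674.9, 18.5, 38.2]
orientation: [[-0.115, -0.001, 0.993], [-0.993, 0.0, -0.115], [-0.0, -1.0, -0.001]]
ft_force: [-3.9, 0.1, 10.0]
width: 45.4
```

carry_out --deltas '[{"tx":0,"ty":0,"tz":0.001,"wx":0,"wy":0,"wz":0},{"tx":0,"ty":0,"tz":0.001,"wx":0,"wy":0,"wz":0},{"tx":0,"ty":0,"tz":0,"wx":0,"wy":0,"wz":0}]'

```text
time: 34.72
position: [676.8, 18.3, 38.3]
orientation: [[-0.115, -0.001, 0.993], [-0.993, 0.0, -0.115], [-0.0, -1.0, -0.001]]
ft_force: [-2.9, 0.3, 10.1]
width: 45.5
```

carry_out --deltas '[{"tx":0,"ty":0,"tz":0.001,"wx":0,"wy":0,"wz":0},{"tx":0,"ty":0,"tz":0.001,"wx":0,"wy":0,"wz":0},{"tx":0,"ty":0,"tz":0,"wx":0,"wy":0,"wz":0}]'

```text
time: 34.97
position: [678.8, 18.1, 38.3]
orientation: [[-0.114, -0.001, 0.993], [-0.993, 0.0, -0.114], [-0.0, -1.0, -0.001]]
ft_force: [-3.8, 0.1, 10.3]
width: 45.7
```

carry_out --deltas '[{"tx":0,"ty":0,"tz":0.001,"wx":0,"wy":0,"wz":0},{"tx":0,"ty":0,"tz":0,"wx":0,"wy":0,"wz":0}]'

```text
time: 35.13
position: [679.1, 18.1, 38.3]
orientation: [[-0.115, -0.003, 0.993], [-0.993, 0.0, -0.115], [-0.0, -1.0, -0.003]]
ft_force: [-5.8, 1.4, 12.0]
width: 45.5
```

carry_out --deltas '[{"tx":0,"ty":0,"tz":0,"wx":0,"wy":0,"wz":0},{"tx":0,"ty":0,"tz":0,"wx":0,"wy":0,"wz":0},{"tx":0,"ty":0,"tz":0,"wx":0,"wy":0,"wz":0}]' --jaw 0.06

```text
time: 35.38
position: [680.2, 17.8, 36.8]
orientation: [[-0.114, -0.001, 0.993], [-0.993, -0.0, -0.114], [0.0, -1.0, -0.001]]
ft_force: [-0.9, 0.1, -0.3]
width: 60.3
```

carry_out --deltas '[{"tx":0,"ty":-0.02,"tz":0,"wx":0,"wy":0,"wz":0},{"tx":0,"ty":-0.02,"tz":0,"wx":0,"wy":0,"wz":0},{"tx":0,"ty":-0.02,"tz":-0.015,"wx":0,"wy":0,"wz":0},{"tx":0,"ty":0,"tz":-0.035,"wx":0,"wy":0,"wz":0},{"tx":0,"ty":0,"tz":-0.035,"wx":0,"wy":0,"wz":0}]'

```text
time: 35.8
position: [597.0, 27.5, 98.2]
orientation: [[-0.115, 0.004, 0.993], [-0.993, 0.0, -0.115], [-0.0, -1.0, 0.004]]
ft_force: [0.1, -0.1, -0.2]
width: 59.8
```

carry_out --deltas '[{"tx":0,"ty":0.02,"tz":0,"wx":0,"wy":0,"wz":0},{"tx":0,"ty":0.02,"tz":0,"wx":0,"wy":0,"wz":0},{"tx":0,"ty":0.02,"tz":0,"wx":0,"wy":0,"wz":0},{"tx":0,"ty":0.015,"tz":0,"wx":0,"wy":0,"wz":0},{"tx":0,"ty":0.009,"tz":0,"wx":0,"wy":0,"wz":0}]' --jaw 0.0

```text
time: 36.22
position: [595.1, 27.5, 11.1]
orientation: [[-0.115, -0.003, 0.993], [-0.993, -0.0, -0.115], [0.0, -1.0, -0.003]]
ft_force: [-0.8, 0.0, -0.7]
width: 0.4
```

carry_out --deltas '[{"tx":0,"ty":0,"tz":0.012,"wx":0,"wy":0,"wz":0},{"tx":0,"ty":0,"tz":0.012,"wx":0,"wy":0,"wz":0},{"tx":0,"ty":0,"tz":0.008,"wx":0,"wy":0,"wz":0},{"tx":0,"ty":0,"tz":0,"wx":0,"wy":0,"wz":0}]'

```text
time: 36.55
position: [630.3, 23.7, 13.4]
orientation: [[-0.115, 0.002, 0.993], [-0.993, 0.0, -0.115], [-0.0, -1.0, 0.002]]
ft_force: [0.8, -0.6, -0.5]
width: 0.2
```

```bash
python3 - <<'E'
from fit import *
s=status.state();print(s["time"],np.round(s["position"],1),s["width"],np.round(s["ft_force"],1))
W=cam("wrist");save(W,"w38.png")
E
```

```text
36.55 [630.3  23.7  13.4] 0.15991468305999787 [ 0.8 -0.6 -0.5]
```

View pics/w38.png

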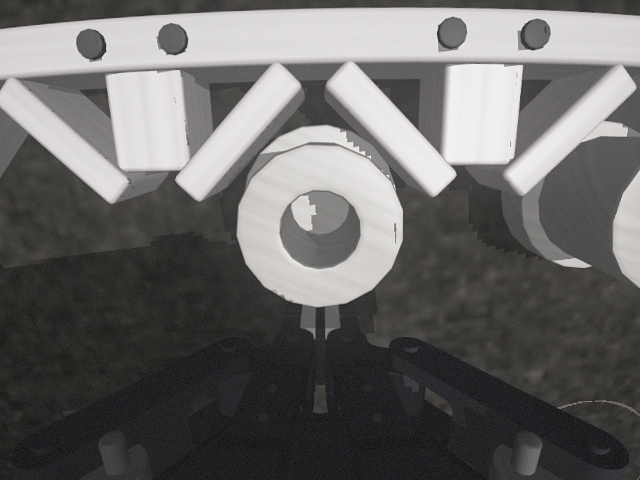

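carry_out --deltas '[{"tx":0,"ty":0,"tz":0.002,"wx":0,"wy":0,"wz":0},{"tx":0,"ty":0,"tz":0.002,"wx":0,"wy":0,"wz":0},{"tx":0,"ty":0,"tz":0.002,"wx":0,"wy":0,"wz":0},{"tx":0,"ty":0,"tz":0.001,"wx":0,"wy":0,"wz":0},{"tx":0,"ty":0,"tz":0,"wx":0,"wy":0,"wz":0}]'

```text
time: 37.02
position: [634.9, 23.1, 12.9]
orientation: [[-0.115, -0.001, 0.993], [-0.993, 0.0, -0.115], [0.0, -1.0, -0.001]]
ft_force: [-1.4, 0.4, -0.4]
width: -0.4
```

carry_out --deltas '[{"tx":0,"ty":0,"tz":0.001,"wx":0,"wy":0,"wz":0},{"tx":0,"ty":0,"tz":0.001,"wx":0,"wy":0,"wz":0},{"tx":0,"ty":0,"tz":0,"wx":0,"wy":0,"wz":0}]'

```text
time: 37.27
position: [636.3, 23.0, 12.7]
orientation: [[-0.115, -0.002, 0.993], [-0.993, 0.0, -0.115], [0.0, -1.0, -0.002]]
ft_force: [-3.5, 1.7, 1.0]
width: 0.3
```

carry_out --deltas '[{"tx":0,"ty":0,"tz":0.001,"wx":0,"wy":0,"wz":0},{"tx":0,"ty":0,"tz":0.001,"wx":0,"wy":0,"wz":0},{"tx":0,"ty":0,"tz":0,"wx":0,"wy":0,"wz":0}]'

```text
time: 37.52
position: [636.4, 22.8, 12.2]
orientation: [[-0.115, -0.006, 0.993], [-0.993, 0.0, -0.115], [0.001, -1.0, -0.006]]
ft_force: [-9.4, 2.3, 3.1]
width: 0.0
```

carry_out --deltas '[{"tx":0,"ty":0,"tz":0.001,"wx":0,"wy":0,"wz":0},{"tx":0,"ty":0,"tz":0,"wx":0,"wy":0,"wz":0}]'

```text
time: 37.68
position: [636.4, 22.7, 12.0]
orientation: [[-0.115, -0.008, 0.993], [-0.993, 0.0, -0.115], [0.001, -1.0, -0.008]]
ft_force: [-10.2, 2.4, 3.5]
width: 0.0
```

carry_out --deltas '[{"tx":0,"ty":0,"tz":-0.01,"wx":0,"wy":0,"wz":0},{"tx":0,"ty":0,"tz":-0.025,"wx":0,"wy":0,"wz":0},{"tx":0,"ty":-0.03,"tz":-0.03,"wx":0,"wy":0,"wz":0},{"tx":0,"ty":-0.04,"tz":0,"wx":0,"wy":0,"wz":0},{"tx":0,"ty":-0.04,"tz":0,"wx":0,"wy":0,"wz":0}]'

```text
time: 38.1
position: [573.6, 29.9, 122.3]
orientation: [[-0.114, -0.003, 0.993], [-0.993, -0.0, -0.114], [0.001, -1.0, -0.003]]
ft_force: [1.2, 0.3, -0.6]
width: 0.2
```

```bash
python3 - <<'E'
from fit import *
T=cam("top");S=cam("scene");W=cam("wrist");save(W,"w39.png");save(S,"s39.png",(200,170,400,310),4)
for n,c in(("T",T),("S",S),("W",W)):
  for o in spot_point(c,"pot_1")[:4]: print(n,np.round(o["at"],1),round(o["conf"],2),np.round(plane(c,o["at"],0)[0],1))
plan(tgt([431,162,125],-96))
E
```

```text
T [326.2 218.7] 0.8 [663.  -92.9   0. ]
T [241.1 290.7] 0.55 [427.5 163.8   0. ]
T [392.7 270.9] 0.18 [ 503.5 -304.5    0. ]
S [344. 237.] 0.98 [681.9  22.8   0. ]
S [239.6 242. ] 0.89 [430.  152.3   0. ]
S [365.2 256.5] 0.53 [664.9 -97.2   0. ]
W [192.8 408.3] 0.81 [431.7 163.    0. ]
W [472.6 103.3] 0.68 [664.7 -90.5   0. ]
6 x {"tx":-0.0192,"ty":-0.0005,"tz":-0.0264,"wx":0.0001,"wy":-0.0017} dist 196.1
```

View pics/w39.png

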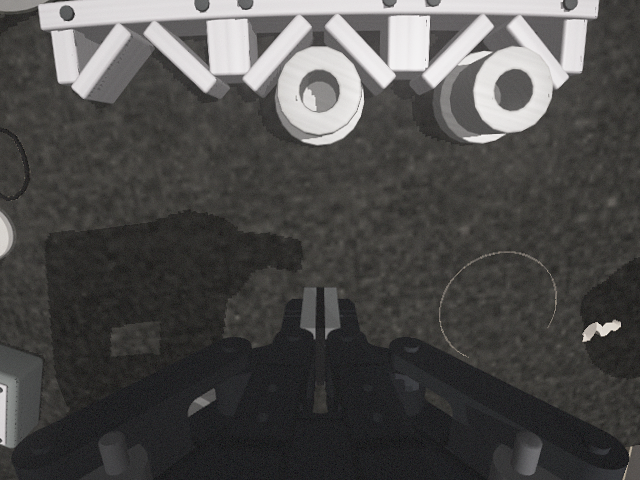

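View pics/s39.png

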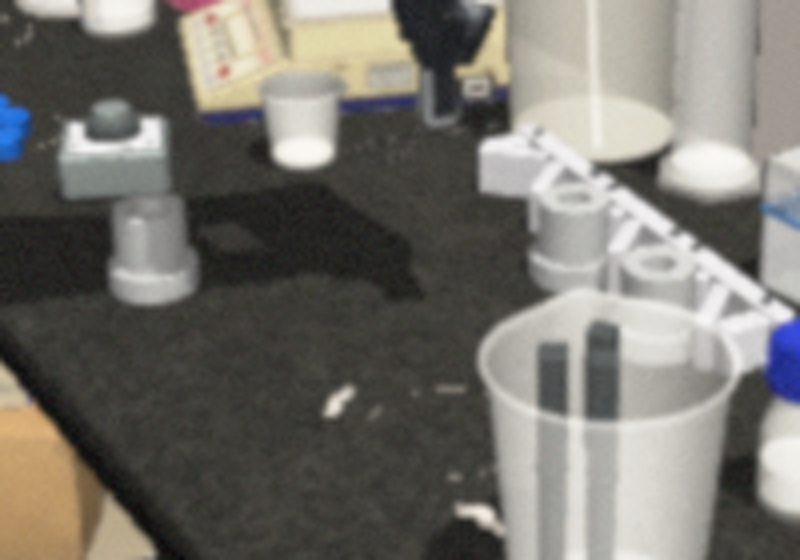

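carry_out --deltas '[{"tx":-0.0192,"ty":0,"tz":-0.0264,"wx":0,"wy":0,"wz":0},{"tx":-0.0192,"ty":0,"tz":-0.0264,"wx":0,"wy":0,"wz":0},{"tx":-0.0192,"ty":0,"tz":-0.0264,"wx":0,"wy":0,"wz":0},{"tx":-0.0192,"ty":0,"tz":-0.0264,"wx":0,"wy":0,"wz":0},{"tx":-0.0192,"ty":0,"tz":-0.0264,"wx":0,"wy":0,"wz":0}]' --jaw 0.08

```text
time: 38.82
position: [453.9, 140.7, 120.8]
orientation: [[-0.115, -0.003, 0.993], [-0.993, -0.001, -0.115], [0.001, -1.0, -0.003]]
ft_force: [0.9, 0.4, 0.3]
width: 60.5
```

carry_out --deltas '[{"tx":-0.0192,"ty":0,"tz":-0.0264,"wx":0,"wy":0,"wz":0},{"tx":0,"ty":0,"tz":0,"wx":0,"wy":0,"wz":0},{"tx":0,"ty":0,"tz":0,"wx":0,"wy":0,"wz":0}]'

```text
time: 39.07
position: [430.2, 163.0, 121.2]
orientation: [[-0.112, -0.003, 0.994], [-0.994, -0.001, -0.112], [0.001, -1.0, -0.003]]
ft_force: [-0.6, -0.3, -0.8]
width: 80.0
```

```bash
python3 - <<'E'
from fit import *
s=status.state();print(s["time"],np.round(s["position"],1),s["width"],np.round(s["ft_force"],1),np.round(s["joints"],2))
W=cam("wrist");save(W,"w40.png")
for o in spot_point(W,"pot_1")[:4]: print("W",np.round(o["at"],1),round(o["conf"],2),np.round(plane(W,o["at"],0)[0],1))
E
```

```text
39.0667 [430.2 163.  121.2] 80.02230099637839 [-0.6 -0.3 -0.8] [ 0.34  0.36  2.06 -0.    0.72  2.02]
W [318.  231.1] 0.57 [432.9 162.8   0. ]
```

View pics/w40.png

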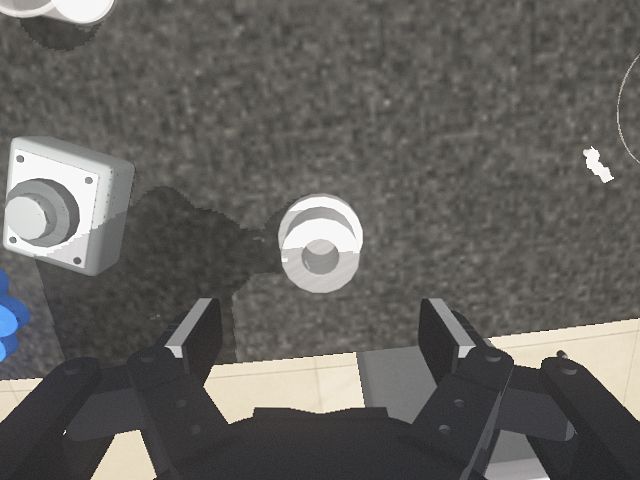

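Centred. Descend and grip.

carry_out --deltas '[{"tx":0,"ty":0.025,"tz":0.001,"wx":0,"wy":0,"wz":0},{"tx":0,"ty":0.025,"tz":0.001,"wx":0,"wy":0,"wz":0},{"tx":0,"ty":0.02,"tz":0,"wx":0,"wy":0,"wz":0},{"tx":0,"ty":0.015,"tz":0,"wx":0,"wy":0,"wz":0},{"tx":0,"ty":0,"tz":0,"wx":0,"wy":0,"wz":0}]'

```text
time: 39.58
position: [433.2, 160.7, 34.6]
orientation: [[-0.116, -0.004, 0.993], [-0.993, -0.002, -0.116], [0.002, -1.0, -0.004]]
ft_force: [-0.2, -1.0, -0.4]
width: 80.2
```

carry_out --deltas '[{"tx":0,"ty":0,"tz":0,"wx":0,"wy":0,"wz":0},{"tx":0,"ty":0,"tz":0,"wx":0,"wy":0,"wz":0},{"tx":0,"ty":0,"tz":0,"wx":0,"wy":0,"wz":0},{"tx":0,"ty":0,"tz":0,"wx":0,"wy":0,"wz":0},{"tx":0,"ty":0,"tz":0,"wx":0,"wy":0,"wz":0}]' --jaw 0.04

```text
time: 40.0
position: [435.1, 162.3, 38.8]
orientation: [[-0.115, 0.002, 0.993], [-0.993, 0.001, -0.115], [-0.001, -1.0, 0.002]]
ft_force: [0.2, -3.3, 7.2]
width: 45.7
```

```bash
python3 - <<'E'
from fit import *
s=status.state();p=np.array(s["position"]);print(s["time"],np.round(s["position"],1),s["width"],np.round(s["ft_force"],1))
R=np.array(s["orientation"])
q=(677.4,18.1,-5.4)
for d in (-70,-40,0):
    pre=toworld([d,110,0],*q)[0]; print(pre,np.round(R.T@(pre-p),1))
E
```

```text
40.0 [435.1 162.3  38.8] 45.70265874316625 [ 0.2 -3.3  7.2]
[618.06257694 134.19939804   0.        ] [  6.9  39.2 184.9]
[647.92943588 131.37614864   0.        ] [  6.3  39.3 214.9]
[687.75191447 127.61181611   0.        ] [  5.5  39.4 254.9]
```

carry_out --deltas '[{"tx":0.001,"ty":0,"tz":0.018,"wx":0,"wy":0,"wz":0},{"tx":0.0015,"ty":0,"tz":0.038,"wx":0,"wy":0,"wz":0},{"tx":0.0015,"ty":0,"tz":0.041,"wx":0,"wy":0,"wz":0},{"tx":0.0015,"ty":0,"tz":0.041,"wx":0,"wy":0,"wz":0},{"tx":0.0014,"ty":0,"tz":0.041,"wx":0,"wy":0,"wz":0}]'

```text
time: 40.42
position: [612.9, 134.6, 38.9]
orientation: [[-0.114, 0.001, 0.993], [-0.993, 0.0, -0.114], [-0.001, -1.0, 0.001]]
ft_force: [-0.3, 1.6, 0.0]
width: 46.4
```

carry_out --deltas '[{"tx":0,"ty":0,"tz":0.006,"wx":0,"wy":0,"wz":0},{"tx":0,"ty":0,"tz":0,"wx":0,"wy":0,"wz":0},{"tx":0,"ty":0,"tz":0,"wx":0,"wy":0,"wz":0}]'

```text
time: 40.67
position: [618.9, 134.2, 38.9]
orientation: [[-0.115, 0.004, 0.993], [-0.993, 0.001, -0.115], [-0.001, -1.0, 0.004]]
ft_force: [2.2, -0.7, 5.2]
width: 46.2
```

```bash
python3 - <<'E'
from fit import *
s=status.state();p=np.array(s["position"]);print(s["time"],np.round(s["position"],1),s["width"],np.round(s["ft_force"],1))
R=np.array(s["orientation"])
q=(677.4,18.1,-5.4)
pre=toworld([0,110,0],*q)[0]; print(pre,np.round(R.T@(pre-p),1))
W=cam("wrist");overlay(W,"w41.png",q,(0,0,640,400),1.2)
E
```

```text
40.6667 [618.9 134.2  38.9] 46.16780203861113 [ 2.2 -0.7  5.2]
[687.75191447 127.61181611   0.        ] [-1.4 39.1 69. ]
```

View pics/w41.png

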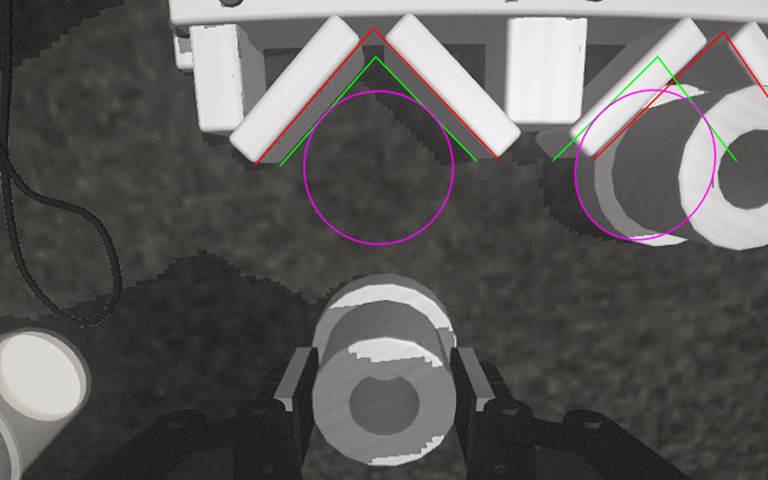

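Overlay matches the rail well. Advance 66 mm with 1.4 mm sideways, then slowly.

carry_out --deltas '[{"tx":-0.0007,"ty":0,"tz":0.018,"wx":0,"wy":0,"wz":0},{"tx":-0.0007,"ty":0,"tz":0.02,"wx":0,"wy":0,"wz":0},{"tx":0,"ty":0,"tz":0.016,"wx":0,"wy":0,"wz":0},{"tx":0,"ty":0,"tz":0.009,"wx":0,"wy":0,"wz":0},{"tx":0,"ty":0,"tz":0.003,"wx":0,"wy":0,"wz":0}]'

```text
time: 41.13
position: [683.3, 128.3, 38.8]
orientation: [[-0.115, 0.001, 0.993], [-0.993, 0.0, -0.115], [-0.001, -1.0, 0.001]]
ft_force: [-4.8, -0.1, 12.0]
width: 46.0
```

carry_out --deltas '[{"tx":0,"ty":0,"tz":0.001,"wx":0,"wy":0,"wz":0},{"tx":0,"ty":0,"tz":0.001,"wx":0,"wy":0,"wz":0},{"tx":0,"ty":0,"tz":0,"wx":0,"wy":0,"wz":0}]'

```text
time: 41.38
position: [683.9, 128.2, 38.8]
orientation: [[-0.114, -0.0, 0.993], [-0.993, 0.0, -0.114], [-0.0, -1.0, -0.0]]
ft_force: [-3.1, 1.3, 8.8]
width: 46.3
```

carry_out --deltas '[{"tx":0,"ty":0,"tz":0.001,"wx":0,"wy":0,"wz":0},{"tx":0,"ty":0,"tz":0.001,"wx":0,"wy":0,"wz":0},{"tx":0,"ty":0,"tz":0,"wx":0,"wy":0,"wz":0}]'

```text
time: 41.63
position: [685.7, 128.0, 38.8]
orientation: [[-0.114, -0.0, 0.993], [-0.993, 0.0, -0.114], [-0.0, -1.0, -0.0]]
ft_force: [-3.0, -0.8, 8.4]
width: 46.0
```

carry_out --deltas '[{"tx":0,"ty":0,"tz":0.001,"wx":0,"wy":0,"wz":0},{"tx":0,"ty":0,"tz":0.001,"wx":0,"wy":0,"wz":0},{"tx":0,"ty":0,"tz":0,"wx":0,"wy":0,"wz":0}]'

```text
time: 41.88
position: [687.7, 127.8, 38.8]
orientation: [[-0.114, -0.0, 0.993], [-0.993, 0.0, -0.114], [-0.0, -1.0, -0.0]]
ft_force: [-1.6, 0.5, 7.8]
width: 46.5
```

carry_out --deltas '[{"tx":0,"ty":0,"tz":0.001,"wx":0,"wy":0,"wz":0},{"tx":0,"ty":0,"tz":0.001,"wx":0,"wy":0,"wz":0},{"tx":0,"ty":0,"tz":0,"wx":0,"wy":0,"wz":0}]'

```text
time: 42.13
position: [689.6, 127.6, 38.8]
orientation: [[-0.114, -0.0, 0.993], [-0.993, 0.0, -0.114], [-0.0, -1.0, -0.0]]
ft_force: [-2.5, 0.3, 8.1]
width: 46.1
```

carry_out --deltas '[{"tx":0,"ty":0,"tz":0,"wx":0,"wy":0,"wz":0},{"tx":0,"ty":0,"tz":0,"wx":0,"wy":0,"wz":0},{"tx":0,"ty":0,"tz":0,"wx":0,"wy":0,"wz":0}]' --jaw 0.06

```text
time: 42.38
position: [689.9, 127.2, 37.3]
orientation: [[-0.114, -0.001, 0.993], [-0.993, -0.0, -0.114], [0.0, -1.0, -0.001]]
ft_force: [-0.5, -0.2, 0.2]
width: 60.0
```

carry_out --deltas '[{"tx":0,"ty":-0.02,"tz":0,"wx":0,"wy":0,"wz":0},{"tx":0,"ty":-0.02,"tz":0,"wx":0,"wy":0,"wz":0},{"tx":0,"ty":-0.02,"tz":-0.015,"wx":0,"wy":0,"wz":0},{"tx":0,"ty":0,"tz":-0.035,"wx":0,"wy":0,"wz":0},{"tx":0,"ty":0,"tz":-0.035,"wx":0,"wy":0,"wz":0}]'

```text
time: 42.8
position: [606.7, 136.9, 98.7]
orientation: [[-0.115, 0.004, 0.993], [-0.993, 0.001, -0.115], [-0.001, -1.0, 0.003]]
ft_force: [-0.8, 1.4, 0.2]
width: 60.0
```

carry_out --deltas '[{"tx":0,"ty":0.02,"tz":0,"wx":0,"wy":0,"wz":0},{"tx":0,"ty":0.02,"tz":0,"wx":0,"wy":0,"wz":0},{"tx":0,"ty":0.02,"tz":0,"wx":0,"wy":0,"wz":0},{"tx":0,"ty":0.015,"tz":0,"wx":0,"wy":0,"wz":0},{"tx":0,"ty":0.009,"tz":0,"wx":0,"wy":0,"wz":0}]' --jaw 0.0

```text
time: 43.22
position: [605.0, 136.6, 11.4]
orientation: [[-0.115, -0.003, 0.993], [-0.993, -0.001, -0.115], [0.001, -1.0, -0.002]]
ft_force: [0.1, 0.8, 0.2]
width: 0.3
```

carry_out --deltas '[{"tx":0,"ty":0,"tz":0.012,"wx":0,"wy":0,"wz":0},{"tx":0,"ty":0,"tz":0.012,"wx":0,"wy":0,"wz":0},{"tx":0,"ty":0,"tz":0.008,"wx":0,"wy":0,"wz":0},{"tx":0,"ty":0,"tz":0,"wx":0,"wy":0,"wz":0}]'

```text
time: 43.55
position: [640.1, 133.1, 13.7]
orientation: [[-0.115, 0.002, 0.993], [-0.993, 0.0, -0.115], [-0.001, -1.0, 0.002]]
ft_force: [0.7, -0.1, 0.0]
width: 0.2
```

```bash
python3 - <<'E'
from fit import *
s=status.state();print(s["time"],np.round(s["position"],1),s["width"],np.round(s["ft_force"],1))
W=cam("wrist");save(W,"w42.png")
E
```

```text
43.55 [640.1 133.1  13.7] 0.16504960955321732 [ 0.7 -0.1  0. ]
```

View pics/w42.png

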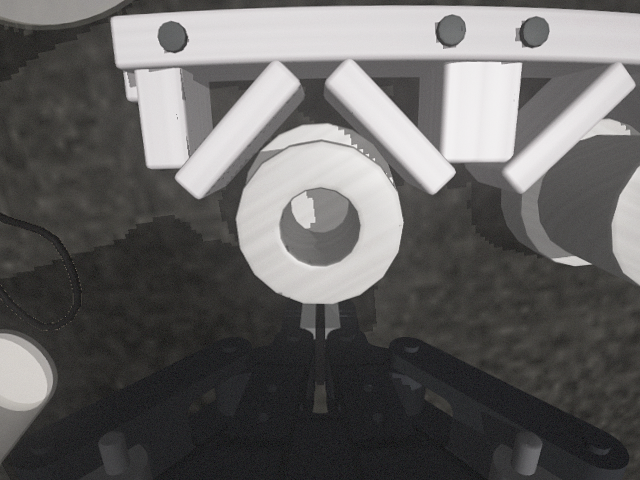

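carry_out --deltas '[{"tx":0,"ty":0,"tz":0.002,"wx":0,"wy":0,"wz":0},{"tx":0,"ty":0,"tz":0.002,"wx":0,"wy":0,"wz":0},{"tx":0,"ty":0,"tz":0.002,"wx":0,"wy":0,"wz":0},{"tx":0,"ty":0,"tz":0.001,"wx":0,"wy":0,"wz":0},{"tx":0,"ty":0,"tz":0,"wx":0,"wy":0,"wz":0}]'

```text
time: 44.02
position: [645.0, 132.4, 13.5]
orientation: [[-0.115, -0.0, 0.993], [-0.993, -0.0, -0.115], [0.0, -1.0, -0.0]]
ft_force: [0.5, -0.5, -0.4]
width: 0.1
```

carry_out --deltas '[{"tx":0,"ty":0,"tz":0.001,"wx":0,"wy":0,"wz":0},{"tx":0,"ty":0,"tz":0.001,"wx":0,"wy":0,"wz":0},{"tx":0,"ty":0,"tz":0,"wx":0,"wy":0,"wz":0}]'

```text
time: 44.27
position: [646.2, 132.2, 13.2]
orientation: [[-0.115, -0.002, 0.993], [-0.993, -0.0, -0.115], [0.0, -1.0, -0.002]]
ft_force: [-3.1, 1.2, 0.6]
width: 0.1
```

carry_out --deltas '[{"tx":0,"ty":0,"tz":0.001,"wx":0,"wy":0,"wz":0},{"tx":0,"ty":0,"tz":0.001,"wx":0,"wy":0,"wz":0},{"tx":0,"ty":0,"tz":0,"wx":0,"wy":0,"wz":0}]'

```text
time: 44.52
position: [646.9, 131.9, 12.9]
orientation: [[-0.115, -0.004, 0.993], [-0.993, -0.0, -0.115], [0.001, -1.0, -0.004]]
ft_force: [-7.9, 2.4, 2.7]
width: 0.3
```

carry_out --deltas '[{"tx":0,"ty":0,"tz":0.001,"wx":0,"wy":0,"wz":0},{"tx":0,"ty":0,"tz":0,"wx":0,"wy":0,"wz":0}]'

```text
time: 44.68
position: [647.0, 131.8, 12.6]
orientation: [[-0.115, -0.006, 0.993], [-0.993, -0.001, -0.115], [0.001, -1.0, -0.006]]
ft_force: [-9.1, 2.7, 3.6]
width: -0.2
```

carry_out --deltas '[{"tx":0,"ty":0,"tz":-0.01,"wx":0,"wy":0,"wz":0},{"tx":0,"ty":0,"tz":-0.025,"wx":0,"wy":0,"wz":0},{"tx":0,"ty":-0.03,"tz":-0.03,"wx":0,"wy":0,"wz":0},{"tx":0.02,"ty":-0.036,"tz":-0.01,"wx":0,"wy":0,"wz":0},{"tx":0.02,"ty":-0.036,"tz":-0.01,"wx":0,"wy":0,"wz":0}]'

```text
time: 45.1
position: [560.0, 102.6, 113.8]
orientation: [[-0.112, -0.001, 0.994], [-0.994, -0.001, -0.112], [0.001, -1.0, -0.001]]
ft_force: [1.2, -0.9, 0.8]
width: 0.3
```

carry_out --deltas '[{"tx":0.02,"ty":-0.036,"tz":0,"wx":0,"wy":0,"wz":0},{"tx":0.02,"ty":-0.036,"tz":0,"wx":0,"wy":0,"wz":0},{"tx":0.02,"ty":-0.03,"tz":0,"wx":0,"wy":0,"wz":0},{"tx":0,"ty":0,"tz":0,"wx":0,"wy":0,"wz":0},{"tx":0,"ty":0,"tz":0,"wx":0,"wy":0,"wz":0}]'

```text
time: 45.52
position: [556.6, 41.8, 218.2]
orientation: [[-0.116, 0.007, 0.993], [-0.993, 0.0, -0.116], [-0.001, -1.0, 0.006]]
ft_force: [-0.2, 0.7, 0.5]
width: -0.5
```

```bash
python3 - <<'E'
from fit import *
s=status.state();print(s["time"],np.round(s["position"],1),s["width"],np.round(s["ft_force"],1))
W=cam("wrist");S=cam("scene");T=cam("top")
overlay(W,"w43.png",(677.4,18.1,-5.4),None,1.2); save(W,"w43r.png",None,1.2);save(S,"s43.png",(190,160,430,350),3.3)
for c in(W,S):
  for o in spot_point(c,"pot_1")[:4]: print(np.round(o["at"],1),round(o["conf"],2),np.round(plane(c,o["at"],0)[0],1))
b=[o for o in spot_point(T,"ready_box")][:1];print(b,plane(T,b[0]["at"],0))
save(T,"t43.png",(150,240,230,310),8)
E
```

```text
45.5167 [556.6  41.8 218.2] -0.546642431090727 [-0.2  0.7  0.5]
[448.   84.1] 0.82 [662.8 -92.2   0. ]
[209.5  86.3] 0.58 [686.6 129.5   0. ]
[ 34.2 339.4] 0.38 [445.  392.6   0. ]
[365.  255.1] 0.82 [668.8 -91.    0. ]
[327.2 222.8] 0.74 [692.7 124.9   0. ]
[398.1 295.1] 0.72 [ 620.8 -279.6    0. ]
[{'at': [187.4, 273.9], 'conf': 0.78}] [[474.37610104 334.74547563   0.        ]]
```

View pics/w43.png

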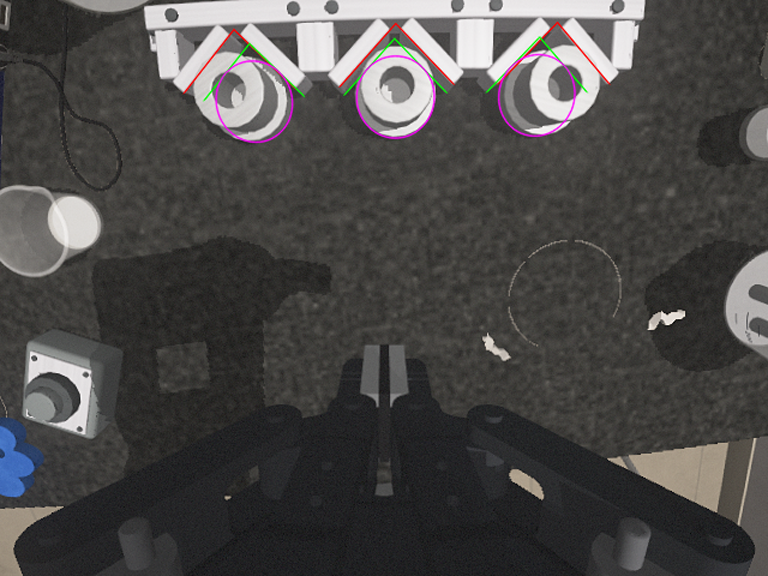

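View pics/s43.png

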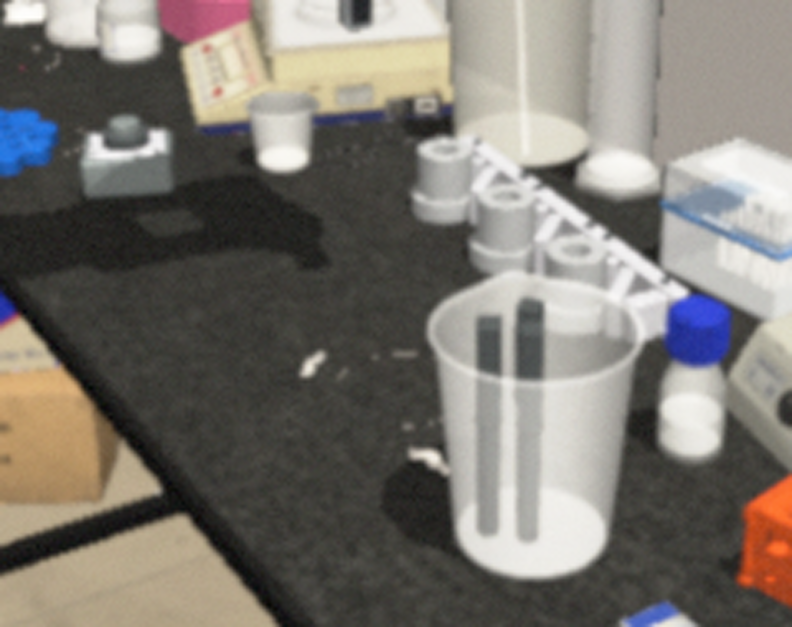

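View pics/t43.png

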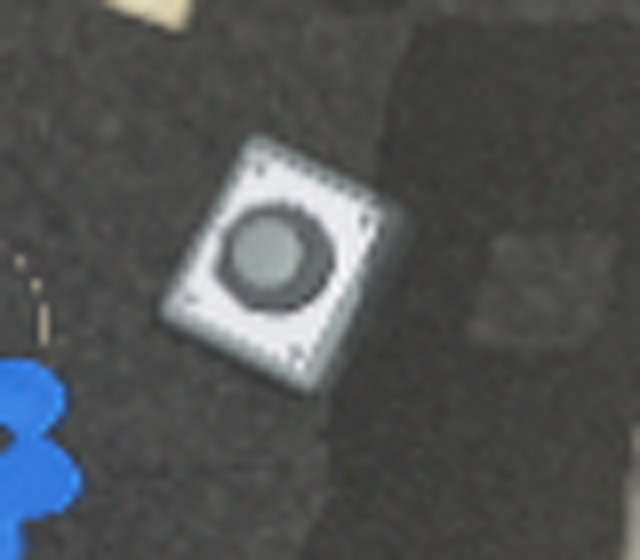

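```bash
python3 - <<'E'
from fit import *
W=cam("wrist");T=cam("top")
print(plane(T,[[183.5,271.5]],58),plane(W,[[34,337.5]],58))
plan(tgt([468,329,180],-60))
E
```

```text
[[474.35621318 334.06768148  58.        ]] [[473.45535065 331.98039699  58.        ]]
8 x {"tx":-0.0376,"ty":0.0043,"tz":-0.0049,"wx":0.0002,"wy":-0.0797} dist 300.6
```

carry_out --deltas '[{"tx":-0.0376,"ty":0.0043,"tz":-0.0049,"wx":0,"wy":-0.0797,"wz":0},{"tx":-0.0376,"ty":0.0043,"tz":-0.0049,"wx":0,"wy":-0.0797,"wz":0},{"tx":-0.0376,"ty":0.0043,"tz":-0.0049,"wx":0,"wy":-0.0797,"wz":0},{"tx":-0.0376,"ty":0.0043,"tz":-0.0049,"wx":0,"wy":-0.0797,"wz":0},{"tx":-0.0376,"ty":0.0043,"tz":-0.0049,"wx":0,"wy":-0.0797,"wz":0}]'

```text
time: 46.33
position: [522.1, 230.2, 193.5]
orientation: [[0.284, -0.0, 0.959], [-0.959, -0.0, 0.284], [0.0, -1.0, -0.0]]
ft_force: [-0.0, -0.4, -0.9]
width: -0.3
```

carry_out --deltas '[{"tx":-0.0376,"ty":0.0043,"tz":-0.0049,"wx":0,"wy":-0.0797,"wz":0},{"tx":-0.0376,"ty":0.0043,"tz":-0.0049,"wx":0,"wy":-0.0797,"wz":0},{"tx":-0.0376,"ty":0.0043,"tz":-0.0049,"wx":0,"wy":-0.0797,"wz":0},{"tx":0,"ty":0,"tz":0,"wx":0,"wy":0,"wz":0},{"tx":0,"ty":0,"tz":0,"wx":0,"wy":0,"wz":0}]'

```text
time: 46.75
position: [467.0, 330.0, 180.4]
orientation: [[0.503, -0.001, 0.864], [-0.864, -0.001, 0.503], [0.0, -1.0, -0.002]]
ft_force: [-0.5, 0.3, 0.0]
width: 0.2
```

```bash
python3 - <<'E'
from fit import *
s=status.state();print(s["time"],np.round(s["position"],1),s["width"],np.round(s["ft_force"],1))
W=cam("wrist");save(W,"w44.png")
for o in spot_point(W,"ready_button_top")[:2]: print(np.round(o["at"],1),round(o["conf"],2),np.round(plane(W,o["at"],58)[0],1))
E
```

```text
46.75 [467.  330.  180.4] 0.1597939669486147 [-0.5  0.3  0. ]
[321.2 220.5] 0.9 [476.7 333.   58. ]
```

View pics/w44.png

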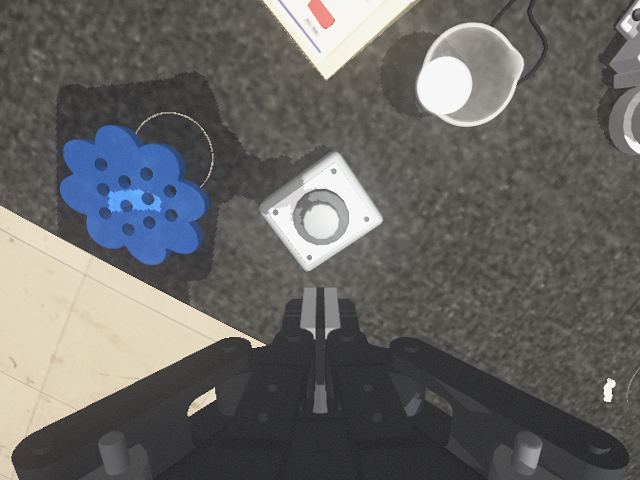

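carry_out --deltas '[{"tx":0.001,"ty":0.03,"tz":0.004,"wx":0,"wy":0,"wz":0},{"tx":0.001,"ty":0.035,"tz":0.004,"wx":0,"wy":0,"wz":0},{"tx":0,"ty":0.03,"tz":0,"wx":0,"wy":0,"wz":0},{"tx":0,"ty":0.01,"tz":0,"wx":0,"wy":0,"wz":0},{"tx":0,"ty":0,"tz":0,"wx":0,"wy":0,"wz":0}]'

```text
time: 47.27
position: [475.5, 328.3, 73.7]
orientation: [[0.497, -0.005, 0.867], [-0.868, -0.003, 0.497], [0.0, -1.0, -0.006]]
ft_force: [0.1, -0.5, 0.2]
width: -0.2
```

```bash
python3 - <<'E'
from fit import *
s=status.state();print(s["time"],np.round(s["position"],1),s["width"],np.round(s["ft_force"],1))
W=cam("wrist");save(W,"w45.png");S=cam("scene");save(S,"s45.png",(190,150,290,240),7)
for o in spot_point(W,"ready_button_top")[:2]: print(np.round(o["at"],1),round(o["conf"],2),np.round(plane(W,o["at"],58)[0],1))
E
```

```text
47.2667 [475.5 328.3  73.7] -0.2401237436635898 [ 0.1 -0.5  0.2]
[309.2 289.5] 0.74 [474.7 332.2  58. ]
```

View pics/w45.png

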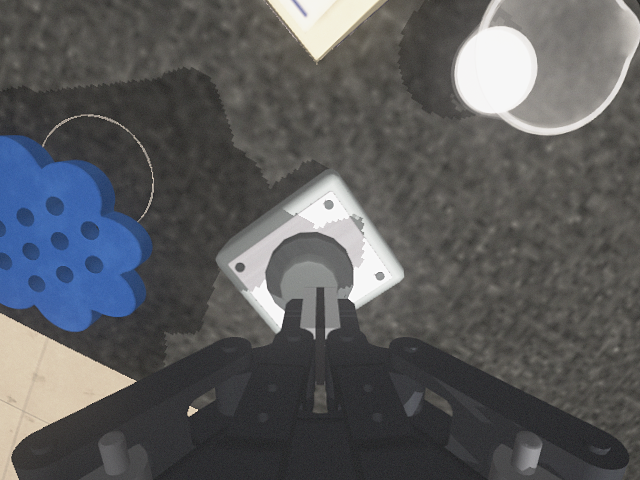

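View pics/s45.png

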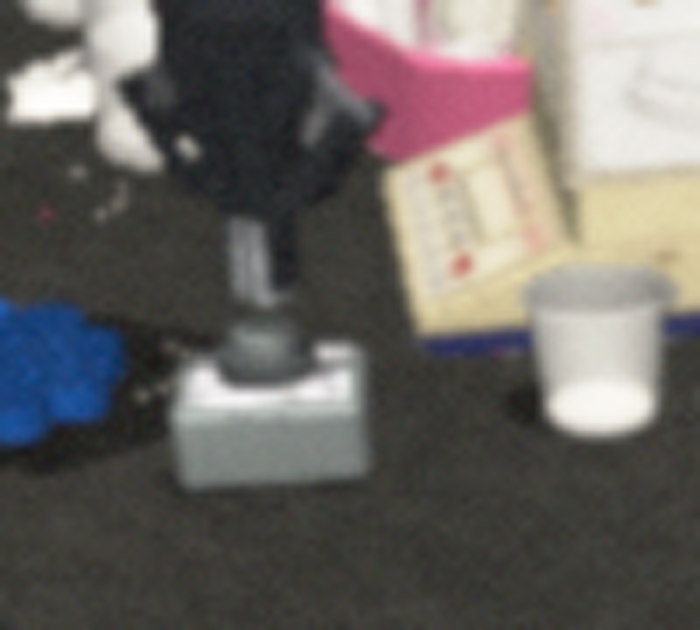

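```bash
python3 - <<'E'
from fit import *
S=cam("scene");save(S,"s46.png",(190,160,430,350),3.3)
E
```

```text
(no output)
```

View pics/s46.png

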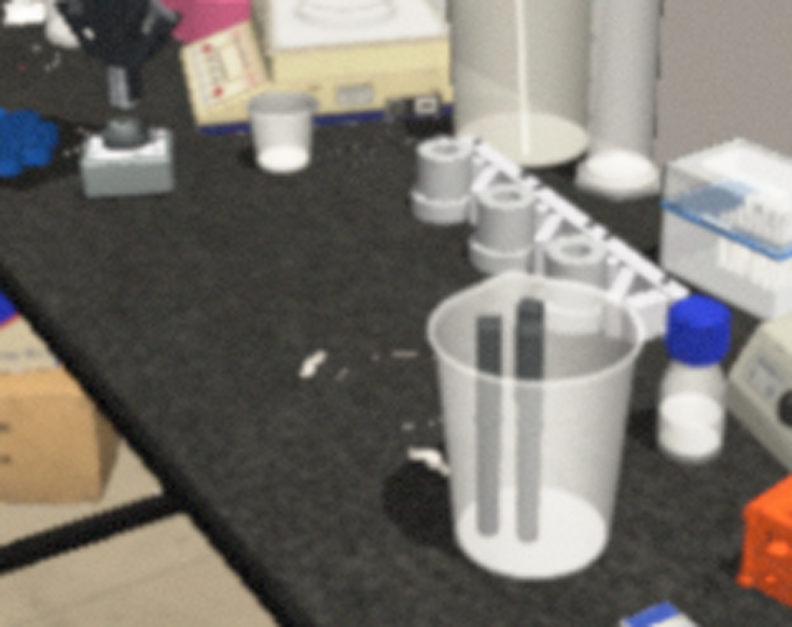

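carry_out --deltas '[{"tx":-0.004,"ty":0.006,"tz":0,"wx":0,"wy":0,"wz":0},{"tx":0,"ty":0.006,"tz":0,"wx":0,"wy":0,"wz":0},{"tx":0,"ty":0.004,"tz":0,"wx":0,"wy":0,"wz":0},{"tx":0,"ty":0.003,"tz":0,"wx":0,"wy":0,"wz":0},{"tx":0,"ty":0,"tz":0,"wx":0,"wy":0,"wz":0}]'

```text
time: 47.88
position: [474.7, 334.4, 57.1]
orientation: [[0.499, 0.0, 0.866], [-0.866, 0.001, 0.499], [-0.0, -1.0, 0.001]]
ft_force: [-1.2, 1.0, 5.1]
width: 0.1
```

carry_out --deltas '[{"tx":0,"ty":0.002,"tz":0,"wx":0,"wy":0,"wz":0},{"tx":0,"ty":0.001,"tz":0,"wx":0,"wy":0,"wz":0},{"tx":0,"ty":0,"tz":0,"wx":0,"wy":0,"wz":0}]'

```text
time: 48.13
position: [474.8, 334.5, 55.9]
orientation: [[0.499, 0.0, 0.866], [-0.866, 0.001, 0.499], [-0.0, -1.0, 0.001]]
ft_force: [-3.6, -0.5, 16.6]
width: 0.0
```

carry_out --deltas '[{"tx":0,"ty":0.001,"tz":0,"wx":0,"wy":0,"wz":0},{"tx":0,"ty":0.0005,"tz":0,"wx":0,"wy":0,"wz":0},{"tx":0,"ty":0,"tz":0,"wx":0,"wy":0,"wz":0}]'

```text
time: 48.38
position: [474.8, 334.5, 55.6]
orientation: [[0.499, 0.001, 0.866], [-0.866, 0.001, 0.499], [-0.0, -1.0, 0.001]]
ft_force: [-7.7, -2.9, 30.0]
width: -0.1
```

```bash
python3 - <<'E'
from fit import *
s=status.state();print(s["time"],np.round(s["position"],1),s["width"],np.round(s["ft_force"],1))
W=cam("wrist");save(W,"w47.png",(200,150,440,330),3.3);S=cam("scene");save(S,"s47.png",(190,150,290,240),7)
E
```

```text
48.3833 [474.8 334.5  55.6] -0.1268014840040849 [-7.7 -2.9 30. ]
```

View pics/w47.png

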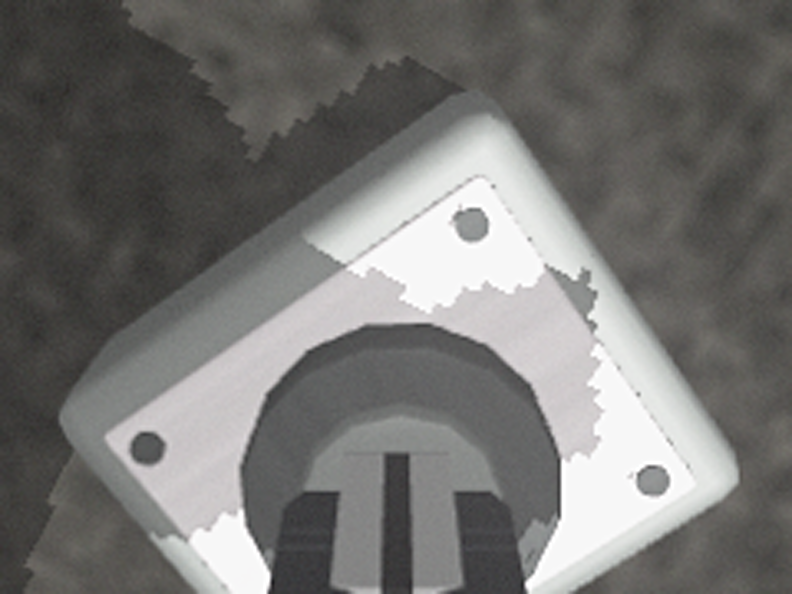

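View pics/s47.png

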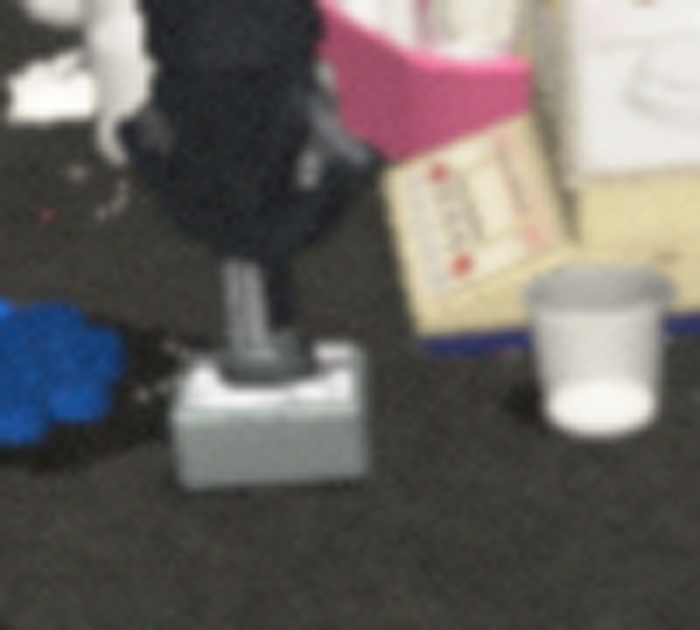

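carry_out --deltas '[{"tx":0,"ty":-0.002,"tz":0,"wx":0,"wy":0,"wz":0},{"tx":0,"ty":-0.001,"tz":0,"wx":0,"wy":0,"wz":0},{"tx":0,"ty":0,"tz":0,"wx":0,"wy":0,"wz":0}]'

```text
time: 48.73
position: [474.7, 334.4, 56.5]
orientation: [[0.499, 0.001, 0.866], [-0.866, 0.001, 0.499], [-0.0, -1.0, 0.001]]
ft_force: [-0.8, 1.6, 3.9]
width: -0.0
```

carry_out --deltas '[{"tx":0,"ty":-0.001,"tz":0,"wx":0,"wy":0,"wz":0},{"tx":0,"ty":-0.0005,"tz":0,"wx":0,"wy":0,"wz":0},{"tx":0,"ty":0,"tz":0,"wx":0,"wy":0,"wz":0}]'

```text
time: 48.98
position: [474.7, 334.3, 57.4]
orientation: [[0.499, 0.0, 0.866], [-0.866, 0.0, 0.499], [-0.0, -1.0, 0.001]]
ft_force: [-0.8, 2.5, 3.9]
width: 0.1
```

carry_out --deltas '[{"tx":0,"ty":-0.001,"tz":0,"wx":0,"wy":0,"wz":0},{"tx":0,"ty":-0.0005,"tz":0,"wx":0,"wy":0,"wz":0},{"tx":0,"ty":0,"tz":0,"wx":0,"wy":0,"wz":0}]'

```text
time: 49.23
position: [474.7, 334.0, 58.8]
orientation: [[0.499, 0.0, 0.866], [-0.866, 0.0, 0.499], [0.0, -1.0, 0.0]]
ft_force: [-0.4, 1.8, 3.0]
width: -0.2
```

carry_out --deltas '[{"tx":0,"ty":-0.001,"tz":0,"wx":0,"wy":0,"wz":0},{"tx":0,"ty":-0.0005,"tz":0,"wx":0,"wy":0,"wz":0},{"tx":0,"ty":0,"tz":0,"wx":0,"wy":0,"wz":0}]'

```text
time: 49.48
position: [474.6, 333.9, 60.3]
orientation: [[0.499, 0.0, 0.866], [-0.866, -0.0, 0.499], [0.0, -1.0, -0.0]]
ft_force: [0.6, 1.4, 2.2]
width: 0.1
```

carry_out --deltas '[{"tx":0,"ty":-0.001,"tz":0,"wx":0,"wy":0,"wz":0},{"tx":0,"ty":-0.0005,"tz":0,"wx":0,"wy":0,"wz":0},{"tx":0,"ty":0,"tz":0,"wx":0,"wy":0,"wz":0}]'

```text
time: 49.73
position: [474.5, 333.8, 61.8]
orientation: [[0.499, -0.0, 0.866], [-0.866, -0.0, 0.499], [0.0, -1.0, -0.0]]
ft_force: [-0.0, 0.3, 1.1]
width: -0.3
```

carry_out --deltas '[{"tx":0,"ty":-0.02,"tz":0,"wx":0,"wy":0,"wz":0},{"tx":0,"ty":-0.035,"tz":0,"wx":0,"wy":0,"wz":0},{"tx":0,"ty":-0.035,"tz":0,"wx":0,"wy":0,"wz":0},{"tx":0,"ty":-0.035,"tz":0,"wx":0,"wy":0,"wz":0},{"tx":0,"ty":-0.03,"tz":0,"wx":0,"wy":0,"wz":0}]'

```text
time: 50.15
position: [474.1, 333.6, 218.4]
orientation: [[0.499, -0.001, 0.866], [-0.866, -0.001, 0.499], [0.0, -1.0, -0.001]]
ft_force: [0.4, 0.1, -0.2]
width: 0.2
```

carry_out --deltas '[{"tx":0,"ty":0,"tz":0,"wx":0,"wy":0,"wz":0},{"tx":0,"ty":0,"tz":0,"wx":0,"wy":0,"wz":0},{"tx":0,"ty":0,"tz":0,"wx":0,"wy":0,"wz":0}]'

```text
time: 50.4
position: [473.7, 333.4, 215.9]
orientation: [[0.499, -0.002, 0.866], [-0.866, -0.001, 0.499], [0.0, -1.0, -0.002]]
ft_force: [-0.3, 0.3, 0.5]
width: 0.0
```

```bash
python3 - <<'E'
from fit import *
s=status.state();print(s["time"],np.round(s["position"],1),s["width"],np.round(s["ft_force"],1))
S=cam("scene");save(S,"s48.png",(190,160,430,350),3.3)
T=cam("top");overlay(T,"t48.png",(677.4,18.1,-5.4),(170,170,470,310),2.6)
W=cam("wrist");save(W,"w48.png")
E
```

```text
50.4 [473.7 333.4 215.9] 0.029187347147991594 [-0.3  0.3  0.5]
```

View pics/s48.png

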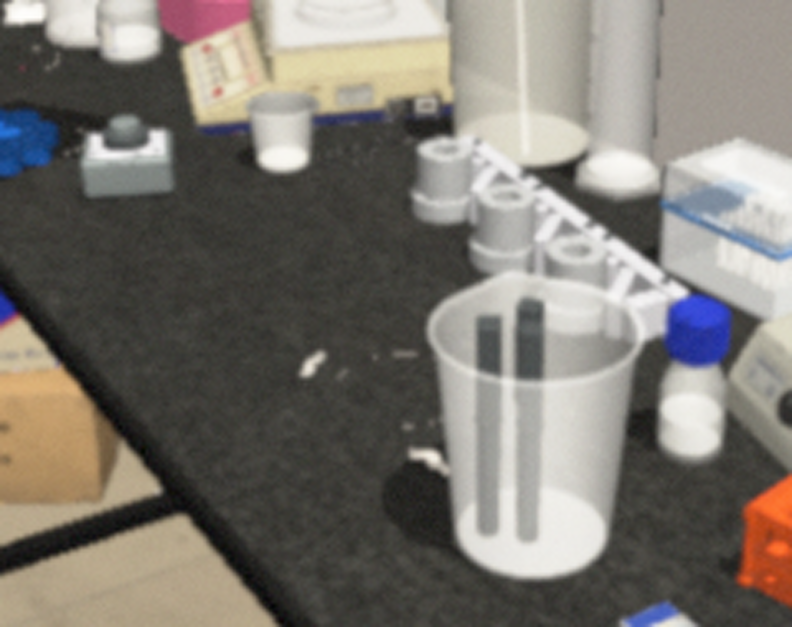

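View pics/t48.png

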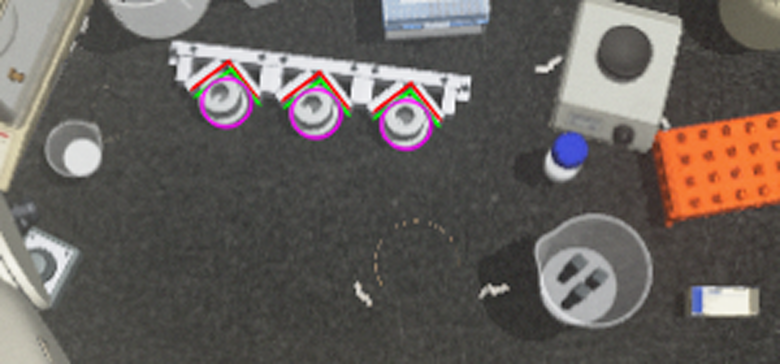

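View pics/w48.png

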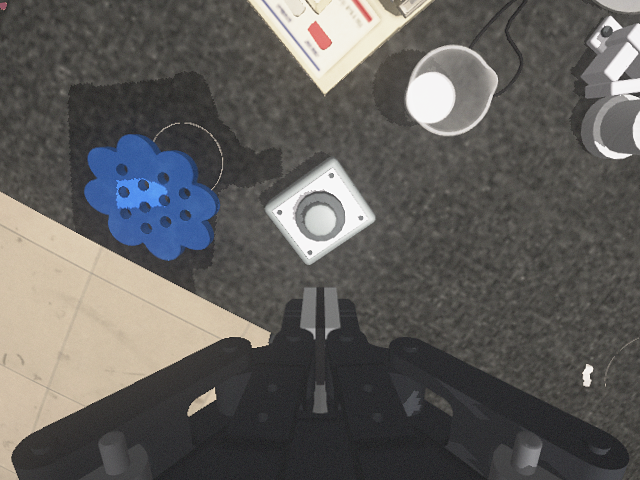

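```bash
python3 -c "
from plant import close_job
print(close_job())"
```

```text
the job is handed in; nothing more can be done
None
```

The sample station is set up and the job was handed in at about 50 s of the 210 s allowed. No verdict came back.

- **Pestles:** All three pots held a pestle. I pulled each one out and stood it in the beaker; the last top view shows three handles in the upright beaker.
- **Pots:** Each pot was dragged to its own V-stop and then pushed from the front with closed fingers until it stopped moving, at about 9–12 N. The three stopping positions are about 110 mm apart in line with the rail, and the last overlay shows all three feet in their V's.
- **Button:** I pressed it until the force rose stiffly to 30 N with almost no further movement. On the way up, the force fell off gradually over about 6 mm, so it went all the way down and came back out. In the last picture it is out and the arm is clear.
- **Disagreement:** The height reading at the bottom of the press was about 56 mm where 52 mm was expected, so I judged full travel by the force and not by height.
- **Not seen:** I noticed no knocked pot and no slipped grip. The cup, jar and carton look undisturbed in the pictures.

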